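Hang the weighing pan below the dial scale

ROBOT

A 7-joint arm with a two-finger parallel gripper is mounted at the origin on the work surface. World frame = base frame: x ahead of the robot, y to its left, z up, the work surface at z = 0. Lengths are in m, angles in rad, forces in N, time in s.
With the tool pointing down it reaches from about 0.425 to 0.925 m from the base axis. Payload 6.8 kg.
Tool frame: the origin (TCP) lies on the front face of the gripper's body, between the roots of the fingers; the fingertips stand 73 mm ahead of it and the grasp point (between the pads) lies 54 mm ahead of it; z points along the fingers, y is the direction in which the jaws open and shut (so a half turn about z gives the same grasp; the last joint's range is limited). The gripper opens to 85 mm and grips with 20 to 120 N. Pads are 22 mm wide; open, the fingers measure 114 mm over their backs; the gripper's body (76 mm by 85 mm) begins 54 mm behind the grasp point. The pads swing forward as they close: fully open they stand 13 mm farther back than shut.
Start: joints at [1.222, 0.477, 0.022, 1.555, -0.011, 1.109, -0.083], TCP at [0.161, -0.656, 0.304] pointing down, gripper open.
Joint ranges: [-2.96, 2.96], [-0.34, 2.1], [-1.41, 1.46], [0.24, 2.44], [-1.37, 4.51], [0.17, 1.92], [-2.96, 2.96]. Speed limits (rad/s): [2.39, 2.39, 3.14, 3.14, 3.14, 3.14, 3.14].

INTERFACE

Orientations are given as a unit quaternion [w, x, y, z].
In Python, from station import get_obs, read_camera, hand_in, spot_in, cut_out, spot_point gives the robot as it stands. The module is installed in compiled form; this text tells all that it offers.
- The arm moves only by the tool move_arm, never from a script. Its arguments are lists of equal length, an entry for each row: "gripper": the opening, from 0 (shut) to 1 (fully open); "xyz": the shift along the tool's x, y, z in cm, a list of three; "twist": the turn about the tool's z in rad. A call has 1 to 5 rows; each row is the pose to reach, as a shift and turn from the pose commanded when the call began, along the tool's axes at that moment; what a row does not reach only later rows make up. A row lasts 1/12 s, in which the tool goes at most 41.7 mm and 7.16 degrees, less where a joint would pass 70% of its speed; a pose out of reach is approached as far as the arm can. A call with a gripper value outside its range is refused whole. The fingers move at their own pace and stop on an object; "squeeze" is the grip in N (left out, the last holds). Time passes only in rows, so rows that repeat a pose let the fingers close. It gives the time, the measured TCP pose, the force and the opening at its end, in the units of the state.
- get_obs(): the state, without advancing time (a new reading comes with each control period).
- read_camera(name): name is "scene" or "top" or "wrist"; returns a dict with "pixels" (400x640x3 uint8, red, green, blue), "fx", "fy", "cx", "cy" (pixels), "R" (3x3) and "t" (3): a world point X has camera coordinates R X + t. Camera axes: x right, y down, z forward; pixel columns grow to the right and rows downward; lengths in m; the calibration is good to about 2 mm. A picture is of the moment at which its call begins. There is no depth.
- hand_in(): hands the job in, once; it reports no verdict.
Trained networks look in the newest picture that a camera, given by its name, has taken for a name from the list of things; names that differ only in an ending like _2 or _b are one class to them, and where a whole thing is asked for, a point or a joint stands for the part that bears it (a point fixed in the world has none). Each returns a list of dicts, best first, with "p" (0 to 1); they miss things now and then, are a little off and sometimes report something else, mostly with a low value. They report only what shows in the picture. A call takes as long as a camera call. They do not tell look-alikes from the thing itself.
- spot_in(query, camera): "centre" ([x, y, z] in m, in world coordinates, good to about 4 mm: the middle of the surface that is visible of it).
- cut_out(query, camera): "pixels" (400x640 bool, what is visible of it).
- spot_point(query, camera): "centre" ([x, y, z] in m, in world coordinates, good to about 4 mm: a listed point, or the origin of a listed thing).
The state is a dict: "t": time; "q": joint angles; "joint_vel": joint speeds; "joint_torque": joint torques, N m; "eef_pos": TCP position; "tool_rot": TCP orientation; "contact_force": force on the tool from outside, world axes, zero at the start; "torque": the same for the moment, N m; "gripper_width": opening from 0.0 (shut) to 1.0 (fully open).
Only numpy, scipy, OpenCV 4.12 (cv2) and the standard library are available. Lean on these libraries where they do the work, as an engineer would, in place of code of your own. Each camera call takes 0.05 s, during which the arm holds its last target.

TASK

Get the hanging dial scale ready for weighing: pick the steel weighing pan up by the orange sleeve on its bail and hang its hook over the lower bar of the steel loop below the scale, so that the pan hangs level, free and still. Lower it gently and let go only once the spring carries the pan's own weight, no less and no more, so that the pointer hardly stirs as you let go: do not drop the pan on the scale, drag the scale down or let it spring back. Leave the carton, the paper cups and the brass check weight where they are.

Things in the scene. Friction and masses are not known exactly. Their poses are not given: they have to be found in the camera images.
- stand: Grey gallows fixed on the table; origin on the table straight below the scale. Base plate 8 mm thick, 60 mm to its -y, 280 mm to its +y, 170 mm along x. Post 30 mm square, 727 mm high, 220 mm from the origin along +y. From its arm hangs a green dial scale (150 mm across, 50 mm thick, axis along x, underside 457 mm above the table, thin rod below), free to swing.
- ring_bar (a point): Middle (centre line) of the lower bar of the loop below the scale, about 310 mm above the table unloaded. Closed trapezium of 7 mm round steel: y along the bar, x through the opening, z up. Bar 48 mm long; top side 24 mm wide, its centre line 51 mm above the bar's: 44 mm clear. It swings fore and aft on its top side, swivels about the vertical (light friction) and gives way when pushed.
- scale_draw (a joint): How far the scale's spring is pulled out, m: 0 unloaded, grows downwards with load, 250 N/m (about 39 mm per kg), travel 80 mm, lightly damped. The red pointer turns with it, one turn per 78.5 mm.
- pan: Steel dish 160 mm across, 35 mm deep, with stiff bail and hook in one piece, 0.2-0.8 kg (unknown). Origin: centre of underside, z up. Bail from the rim (y = +-79 mm) to 117 mm up, then orange sleeve to 164 mm. Then 6 mm wire, straight to 186 mm, bends to x = -13.5 mm, over the top (outer top 242 mm) and down to a tip at x = +17 mm, lowest point 212 mm up: the hook opens towards +x, between tip and shank.
- pan_grip (a point): Middle of the orange grip sleeve (16 mm diameter, 48 mm long, upright, on the pan's axis), 140 mm above the pan's underside. Axes as the pan's.
- pan_crook (a point): Point inside the hook, 232.5 mm above the pan's underside on its axis, where the centre line of the loop's bar lies when the pan hangs from it. Axes as the pan's.
- carton: Bystander: small open carton of paper-wrapped sticks, 150 x 125 x 85 mm. Origin under its centre.
- cups: Bystander: stack of upturned white paper cups, 78 mm across, 132 mm high, light. Origin under its centre.
- check_weight: Bystander: brass check weight with a knob, 44 mm across, 59 mm high, 0.5 kg, standing on the gallows' base plate near the post. Origin under its centre.
Not all that is in view belongs to the job. What is meant by the pan is not blue, and is the smaller of those in its own colour.

How it is judged:
By the outcome, as a careful person would: the job done as asked, in the order asked, and still so for the second after the job is handed in, with the robot touching nothing.
It also fails if it takes over 61 s, if anything falls off the work surface, if the arm or the gripper's body presses on something with over 40 N, if the wrist force passes 120 N, or if a joint passes its speed limit or range.

## Working session

There is one attempt and no reset: what is moved stays moved. The work goes in short steps, Python scripts to look and compute and a tool call to move; the robot and the scene stay as the last step left them, time stands still between calls to the robot, and variables do not carry over. Pictures are saved under pics/ and viewed, and the job is handed in when it is done.

Besides the shell and the picture viewer there is one more tool, called after ">>>" as name(argument=value, ...), one argument or row to a line, values as JSON. move_arm: Moves the arm, as the interface text tells. Its arguments: {"type":"object","properties":{"gripper":{"type":"array","items":{"type":"number"}},"xyz":{"type":"array","items":{"type":"array","items":{"type":"number"}}},"twist":{"type":"array","items":{"type":"number"}},"squeeze":{"type":"number"}},"required":["gripper","xyz","twist"]}

```bash
mkdir -p pics; ls; python3 - <<'E'
from station import *
import cv2
o=get_obs()
print(o)
for c in ["scene","top","wrist"]:
    r=read_camera(c); cv2.imwrite(f"pics/a_{c}.png",r["pixels"][:,:,::-1])
    print(c,r["fx"],r["cx"],r["R"].round(3).tolist() if hasattr(r["R"],'round') else r["R"],r["t"])
    for q in ["pan","pan_grip","pan_crook","ring_bar","stand","carton","cups","check_weight"]:
        try:
            print(q,[(round(d["p"],2),[round(float(v),3) for v in d["centre"]]) for d in spot_point(q,c)])
        except Exception as e: print(q,e)
print(get_obs()["t"])
E
```

```text
pics
{'t': 0.0, 'q': array([ 1.2218919 ,  0.47780464,  0.02233727,  1.55643659, -0.01148839,
        1.10928007, -0.08310617]), 'joint_vel': array([ 0.00042568, -0.00139827, -0.00107194,  0.00116864,  0.00055402,
       -0.00040315, -0.00139777]), 'joint_torque': array([-6.51909286e-04, -5.96455657e+01,  1.60781264e+00, -2.81200057e+01,
        1.24617299e-02,  9.37139470e-03, -7.09474591e-06]), 'eef_pos': array([ 0.16086469, -0.65508979,  0.30292878]), 'tool_rot': array([-8.82289734e-04,  9.92758625e-01,  1.20122863e-01, -1.78769471e-04]), 'contact_force': array([ 0.05017958, -0.75926177,  0.37108171]), 'torque': array([ 0.02531467,  0.01826903, -0.02819496]), 'gripper_width': 1.0005170397716936}
scene 511.5832146202305 329.3627895088776 [[-0.786, 0.619, -0.008], [0.448, 0.56, -0.697], [-0.426, -0.551, -0.717]] [ 0.40158361 -0.06343099  1.77438507]
pan [(0.87, [0.606, -0.115, -0.0]), (0.82, [0.343, -0.1, 0.003]), (0.75, [0.219, -0.356, 0.002])]
pan_grip [(0.97, [0.219, -0.355, 0.2]), (0.64, [0.613, -0.112, 0.135])]
pan_crook [(0.73, [0.608, -0.112, 0.23]), (0.69, [0.222, -0.351, 0.3
[... 485 characters left out ...]
003])]
pan_grip [(0.86, [0.347, -0.102, 0.188]), (0.84, [0.219, -0.352, 0.199]), (0.59, [0.61, -0.11, 0.141])]
pan_crook [(0.98, [0.342, -0.101, 0.321]), (0.92, [0.218, -0.348, 0.327]), (0.91, [0.608, -0.11, 0.236])]
ring_bar [(0.39, [0.575, 0.195, 0.309]), (0.28, [0.768, -0.118, -0.004])]
stand [(0.76, [0.571, 0.194, 0.003])]
carton []
cups [(0.88, [0.768, -0.117, -0.001])]
check_weight [(0.7, [0.561, 0.345, 0.011])]
wrist 303.1733568499978 319.13648499195057 [[0.24, -0.971, 0.002], [-0.921, -0.227, 0.315], [-0.306, -0.077, -0.949]] [-0.67694201 -0.04055709  0.37839685]
pan [(0.62, [0.223, -0.354, -0.001])]
pan_grip []
pan_crook []
ring_bar []
stand []
carton []
cups []
check_weight []
1.35
```

View pics/a_scene.png

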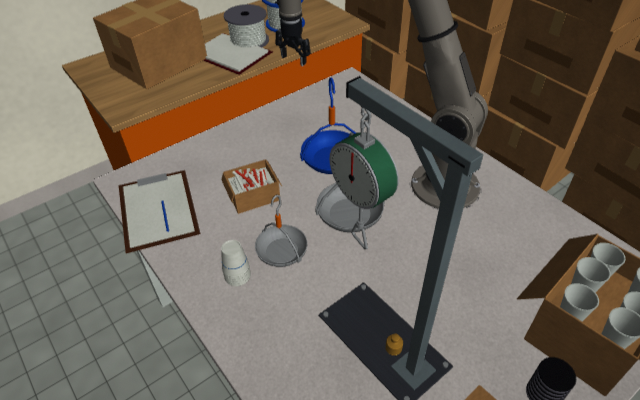

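View pics/a_top.png

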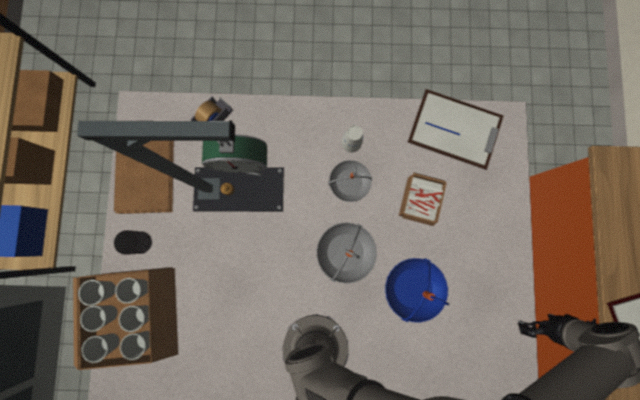

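View pics/a_wrist.png

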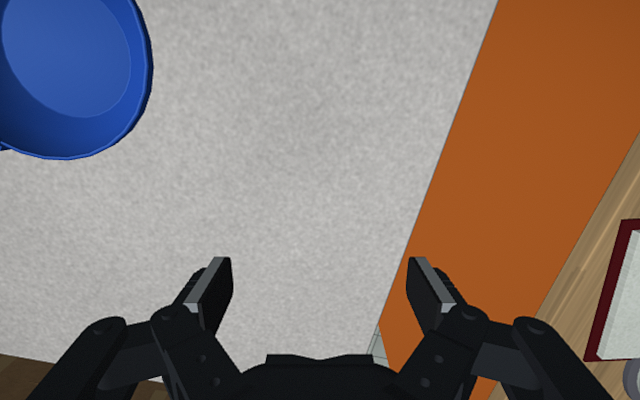

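The grey pan at (0.61, -0.11) is the smaller one; the large grey pan and the blue one are decoys. The hook stands 78 mm above the sleeve, so a tool pointing straight down cannot reach it. I'll first see how the arm behaves.

>>> move_arm(
  gripper=[1,1,1,1,1],
  xyz=[
    [0,0,-4],
    [0,0,-8],
    [0,0,-12],
    [0,0,-16],
    [0,0,-20],
  ],
  twist=[0,0,0,0,0],
)

```text
t: 1.77
eef_pos: [0.1608, -0.6551, 0.5061]
tool_rot: [0.0, 0.993, 0.12, 0.0]
contact_force: [-0.2, -0.3, -0.1]
gripper_width: 1.0
```

>>> move_arm(
  gripper=[1,1,1,1,1],
  xyz=[
    [0,0,-4],
    [0,0,-8],
    [0,0,-12],
    [0,0,-16],
    [0,0,-20],
  ],
  twist=[0,0,0,0,0],
)

```text
t: 2.18
eef_pos: [0.162, -0.6524, 0.6879]
tool_rot: [0.005, 0.992, 0.123, 0.004]
contact_force: [-0.1, -1.8, -0.5]
gripper_width: 0.997
```

```bash
python3 -c "
from station import *
o=get_obs();print(o['q'].round(3),o['eef_pos'],o['tool_rot'])"
```

```text
[ 1.117  0.425  0.236  0.813 -0.108  1.902 -0.029] [ 0.16195843 -0.65239654  0.68792419] [0.00509171 0.99240296 0.12287237 0.00358159]
```

>>> move_arm(
  gripper=[1,1,1,1,1],
  xyz=[
    [0,0,-4],
    [0,0,-8],
    [0,0,-12],
    [0,0,-16],
    [0,0,-20],
  ],
  twist=[0,0,0,0,0],
)

```text
t: 2.6
eef_pos: [0.1655, -0.5537, 0.8168]
tool_rot: [0.104, 0.988, 0.11, 0.015]
contact_force: [4.7, 0.3, 2.1]
gripper_width: 0.999
```

```bash
python3 -c "
from station import *
o=get_obs();print(o['q'].round(3),o['eef_pos'],o['tool_rot'])"
```

```text
[ 0.656  0.255  0.813  0.829 -0.222  1.914 -0.014] [ 0.16554212 -0.55367625  0.81682804] [0.10401707 0.9883178  0.1103503  0.01520498]
```

>>> move_arm(
  gripper=[1,1],
  xyz=[
    [0,0,0],
    [0,0,0],
  ],
  twist=[0,0],
)

```text
t: 2.77
eef_pos: [0.1655, -0.548, 0.8258]
tool_rot: [0.111, 0.987, 0.115, 0.02]
contact_force: [-0.0, -0.5, -1.3]
gripper_width: 1.002
```

```bash
python3 -c "
from station import *
o=get_obs();print(o['q'].round(3),o['eef_pos'],o['tool_rot'])"
```

```text
[ 0.652  0.242  0.805  0.821 -0.219  1.915 -0.015] [ 0.16553082 -0.54796185  0.82576356] [0.11116248 0.98692414 0.11502581 0.01981683]
```

>>> move_arm(
  gripper=[1,1,1,1,1],
  xyz=[
    [0,0,4],
    [0,0,8],
    [0,0,12],
    [0,0,16],
    [0,0,20],
  ],
  twist=[0,0,0,0,0],
)

```text
t: 3.18
eef_pos: [0.176, -0.5926, 0.6219]
tool_rot: [0.105, 0.988, 0.112, 0.017]
contact_force: [0.1, -0.9, 0.9]
gripper_width: 0.998
```

```bash
python3 -c "
from station import *
o=get_obs();print(o['q'].round(3),o['eef_pos'],o['tool_rot'])"
```

```text
[ 0.556  0.186  0.772  1.336 -0.133  1.456 -0.038] [ 0.17602775 -0.5926009   0.62190593] [0.1053915  0.98794004 0.11211799 0.01722393]
```

```bash
cat > log.py <<'E'
from station import *
import json,numpy as np
def log():
    o=get_obs()
    with open('samples.jsonl','a') as f: f.write(json.dumps(dict(q=list(o['q']),p=list(o['eef_pos']),r=list(o['tool_rot'])))+"\n")
    print('t',round(o['t'],2),o['q'].round(3),o['eef_pos'].round(4),o['tool_rot'].round(3))
E
cat > samples.jsonl <<'E'
{"q":[1.2218919,0.47780464,0.02233727,1.55643659,-0.01148839,1.10928007,-0.08310617],"p":[0.16086469,-0.65508979,0.30292878],"r":[-8.82289734e-04,9.92758625e-01,1.20122863e-01,-1.78769471e-04]}
{"q":[1.117,0.425,0.236,0.813,-0.108,1.902,-0.029],"p":[0.16195843,-0.65239654,0.68792419],"r":[0.00509171,0.99240296,0.12287237,0.00358159]}
{"q":[0.656,0.255,0.813,0.829,-0.222,1.914,-0.014],"p":[0.16554212,-0.55367625,0.81682804],"r":[0.10401707,0.9883178,0.1103503,0.01520498]}
{"q":[0.652,0.242,0.805,0.821,-0.219,1.915,-0.015],"p":[0.16553082,-0.54796185,0.82576356],"r":[0.11116248,0.98692414,0.11502581,0.01981683]}
{"q":[0.556,0.186,0.772,1.336,-0.133,1.456,-0.038],"p":[0.17602775,-0.5926009,0.62190593],"r":[0.1053915,0.98794004,0.11211799,0.01722393]}
E
cat > fit.py <<'E'
import numpy as np,json,itertools
from scipy.optimize import least_squares
from scipy.spatial.transform import Rotation as Ro
S=[json.loads(l) for l in open('samples.jsonl')]
Q=np.array([s['q'] for s in S]);P=np.array([s['p'] for s in S])
RR=Ro.from_quat([[*s['r'][1:],s['r'][0]] for s in S])
Z=np.array([0,0,1.]);Y=np.array([0,1.,0])
def fk(x,q,sg):
    # x: yaw0,h,L1,e(elbow off x),L2,e2,L3, lateral d(s), tool off, q offsets?
    yaw,h,s,a,L1,b,L2,c,d,L3,y1,y2,y3,tw=x
    R=Ro.from_euler('z',yaw); p=np.array([0,0,h])
    R=R*Ro.from_rotvec(sg[0]*q[0]*Z); p=p+R.apply([a,s,0])
    R=R*Ro.from_rotvec(sg[1]*q[1]*Y)
    R=R*Ro.from_rotvec(sg[2]*q[2]*Z); p=p+R.apply([b,y1,L1])
    R=R*Ro.from_rotvec(sg[3]*q[3]*Y)
    R=R*Ro.from_rotvec(sg[4]*q[4]*Z); p=p+R.apply([c,y2,L2])
    R=R*Ro.from_rotvec(sg[5]*q[5]*Y); p=p+R.apply([d,y3,L3])
    R=R*Ro.from_rotvec(sg[6]*q[6]*Z)*Ro.from_euler('z',tw)
    return p,R
def res(x,sg):
    r=[]
    for q,p,Rm in zip(Q,P,RR):
        pp,R=fk(x,q,sg); r+=list((pp-p)/0.001)+list((R.inv()*Rm).as_rotvec()/0.001)
    return np.array(r+list((x[[2,3,5,7,8,10,11,12]])/0.1))
if __name__=="__main__":
    out=[]
    for s0,s2,s4,s6 in itertools.product([1,-1],repeat=4):
        sg=[s0,1,s2,1,s4,1,s6]
        best=None
        for tw in [0,1.57,3.14,-1.57]:
            x0=np.array([-0.1 if s0<0 else -2.55,.35,0,0,.45,0,.45,0,0,.2,0,0,0,tw])
            f=least_squares(res,x0,args=(sg,),max_nfev=60)
            if best is None or f.cost<best[0]: best=(f.cost,f.x)
        out.append((best[0],sg,best[1]))
    out.sort(key=lambda o:o[0])
    for o in out[:5]: print(round(o[0],1),o[1],o[2].round(3))
    np.savez('model.npz',x=out[0][2],sg=out[0][1])
E
python3 fit.py
```

```text
1.6 [-1, 1, -1, 1, -1, 1, -1] [-1.00e-03  2.85e-01 -3.10e-02 -1.00e-03  5.44e-01 -4.00e-03  4.73e-01
 -0.00e+00 -3.00e-03  2.56e-01 -2.80e-02 -1.00e-03 -1.00e-03  1.57e+00]
957.0 [1, 1, 1, 1, 1, 1, 1] [-2.585  0.345 -0.039 -0.058  0.423 -0.01   0.493 -0.011 -0.105  0.21
 -0.128  0.085  0.085 -4.622]
6428.6 [-1, 1, -1, 1, -1, 1, 1] [-1.500e-02  2.940e-01 -2.600e-02  1.000e-03  5.360e-01 -1.000e-03
  4.740e-01 -1.000e-03 -3.000e-03  2.570e-01 -2.600e-02 -0.000e+00
 -0.000e+00  1.628e+00]
9434.0 [1, 1, 1, 1, 1, 1, -1] [-2.571  0.358 -0.044 -0.056  0.415 -0.007  0.493 -0.011 -0.103  0.215
 -0.13   0.083  0.083  1.603]
99588.6 [-1, 1, -1, 1, 1, 1, -1] [ 1.093 -0.544 -0.73  -0.171  2.48  -0.233  0.37   0.079  0.821  1.231
  0.779 -0.326 -0.326  2.574]
```

```bash
python3 - <<'E'
import cv2
a=cv2.imread('pics/a_scene.png');t=cv2.imread('pics/a_top.png')
cv2.imwrite('pics/b1.png',cv2.resize(a[180:280,230:330],None,fx=5,fy=5,interpolation=cv2.INTER_CUBIC))
cv2.imwrite('pics/b2.png',cv2.resize(t[140:220,305:405],None,fx=6,fy=6,interpolation=cv2.INTER_CUBIC))
cv2.imwrite('pics/b3.png',cv2.resize(a[75:275,300:420],None,fx=3,fy=3,interpolation=cv2.INTER_CUBIC))
E
```

```text
(no output)
```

View pics/b1.png

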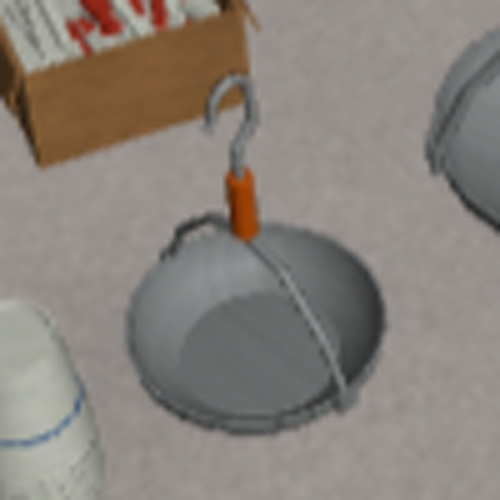

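View pics/b2.png

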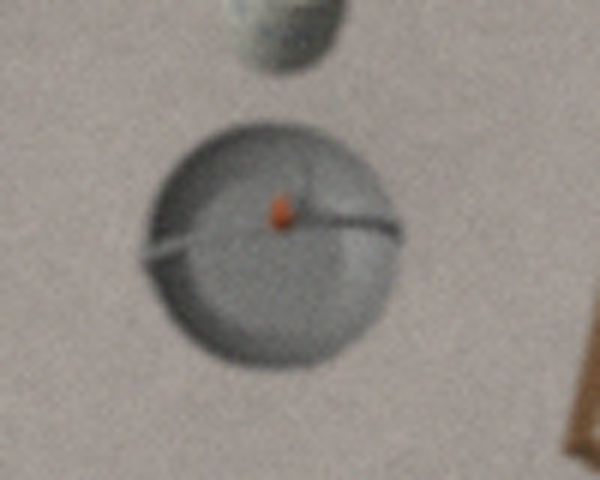

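View pics/b3.png

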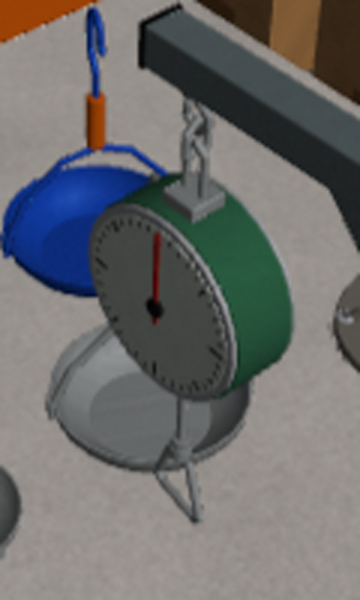

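```bash
cat > cam.py <<'E'
import numpy as np
from station import *
CAL={}
def ray(r,uv):
    R=np.array(r["R"]);t=np.array(r["t"])
    d=R.T@np.array([(uv[0]-r["cx"])/r["fx"],(uv[1]-r["cy"])/r["fy"],1.]);return -R.T@t,d
def onz(r,uv,z):
    o,d=ray(r,uv); return o+d*(z-o[2])/d[2]
def proj(r,X):
    R=np.array(r["R"]);c=R@np.array(X)+np.array(r["t"]);return np.array([r["cx"]+r["fx"]*c[0]/c[2],r["cy"]+r["fy"]*c[1]/c[2]])
E
python3 - <<'E'
from cam import *
import pickle
rt=read_camera("top");rs=read_camera("scene")
pickle.dump((rt,rs),open('cal.pkl','wb'))
print('cams',-rt["R"].T@rt["t"],-rs["R"].T@rs["t"])
A=onz(rt,(305+150/6,140+252/6),.035);B=onz(rt,(305+400/6,140+232/6),.035)
d=A-B; print('top',A,B,np.linalg.norm(d),'pan y dir deg',np.degrees(np.arctan2(d[1],d[0]))-90)
A=onz(rs,(230+345/5,180+400/5),.035);B=onz(rs,(230+172/5,180+248/5),.035)
d=A-B; print('scene',A,B,np.linalg.norm(d),'yaw',np.degrees(np.arctan2(d[1],d[0]))-90)
# loop bar ends in b3 (3x; origin 300,75)
A=onz(rs,(300+157/3,75+470/3),.31);B=onz(rs,(300+196/3,75+520/3),.31)
d=B-A; print('bar',A,B,np.linalg.norm(d),np.degrees(np.arctan2(d[1],d[0]))-90)
print(proj(rs,[.573,.196,.31]),proj(rt,[.573,.196,.31]))
E
```

```text
cams [ 0.36454473 -0.01376682  1.37995242] [1.10071159 0.7647008  1.2318287 ]
top [ 0.60058589 -0.04031845  0.035     ] [ 0.61733159 -0.19477367  0.035     ] 0.15536033414200812 pan y dir deg 6.187716384084183
scene [ 0.60180416 -0.02910462  0.035     ] [ 0.61619379 -0.19307039  0.035     ] 0.16459597547475707 yaw 5.015423946180505
bar [0.56702097 0.16355348 0.31      ] [0.57636192 0.22146288 0.31      ] 0.058657925420866674 -9.163048199383965
[359.2796853  241.03438393] [252.16168388 173.02766482]
```

```bash
cat > ik.py <<'E'
import numpy as np
from scipy.optimize import least_squares
from scipy.spatial.transform import Rotation as Ro
from fit import fk
m=np.load('model.npz');X=m['x'];SG=m['sg']
LO=np.array([-2.96,-0.34,-1.41,0.24,-1.37,0.17,-2.96]);HI=np.array([2.96,2.1,1.46,2.44,4.51,1.92,2.96])
def F(q): return fk(X,q,SG)
def Rtool(az,el,flip=1):
    z=np.array([np.cos(el)*np.cos(az),np.cos(el)*np.sin(az),np.sin(el)])
    y=np.cross([0,0,1],z);y/=np.linalg.norm(y);y*=flip
    return Ro.from_matrix(np.column_stack([np.cross(y,z),y,z]))
def ik(p,R,q0,w=0.02):
    mid=(LO+HI)/2
    def r(q):
        pp,Rq=F(q);return np.concatenate([(pp-p)/.001,(R.inv()*Rq).as_rotvec()/.002,w*(q-q0)])
    f=least_squares(r,np.clip(q0,LO+.03,HI-.03),bounds=(LO+.02,HI-.02),max_nfev=150)
    pp,Rq=F(f.x);return f.x,np.linalg.norm(pp-p),np.linalg.norm((R.inv()*Rq).as_rotvec())
E
cat > search.py <<'E'
from ik import *
rng=np.random.default_rng(0)
G1=np.array([.609,-.112,.142]);G2=np.array([.573,.196,.24])
for az in range(-180,180,20):
  for el in (0,-20):
   for G,n,da in ((G1,'pan',0),(G2,'ring',-15)):
    best=None;cnt=0
    for k in range(14):
        fl=1 if k%2 else -1
        R=Rtool(np.radians(az+da),np.radians(el),fl)
        p=G-.054*R.apply([0,0,1])
        q,e,a=ik(p,R,rng.uniform(LO,HI),w=0)
        if e<.002 and a<.01:
            cnt+=1; mg=np.min(np.minimum(q-LO,HI-q))
            if best is None or mg>best[0]: best=(mg,q,fl)
    if best: print(az,el,n,cnt,round(best[0],2),best[2],best[1].round(2),flush=True)
E
time timeout 900 python3 search.py
```

```text
-140 -20 pan 10 0.14 1 [-0.58  1.25  0.86  1.26  0.05  1.78 -0.66]
-120 0 pan 8 0.25 1 [-0.71  1.31  0.77  1.4   0.42  1.67 -0.7 ]
-120 -20 pan 7 0.43 -1 [-0.69  1.12  0.75  1.48  0.29  1.49  2.46]
-100 0 pan 7 0.51 1 [-0.79  1.19  0.64  1.66  0.7   1.41 -0.9 ]
-100 -20 pan 5 0.71 1 [-0.83  1.04  0.75  1.72  0.5   1.18 -0.72]
-100 -20 ring 9 0.04 1 [-1.17  1.28  1.18  1.27 -0.07  1.88 -0.42]
-80 0 pan 6 0.53 1 [-0.81  1.06  0.49  1.91  1.09  1.27 -1.19]
-80 0 ring 8 0.2 1 [-1.26  1.23  0.91  1.43  0.4   1.72 -0.56]
-80 -20 pan 11 0.5 1 [-0.54  0.78  0.18  1.94  1.15  1.24 -1.1 ]
-80 -20 ring 9 0.31 1 [-1.23  1.03  0.85  1.47  0.29  1.61 -0.59]
-60 0 pan 9 0.31 1 [-0.47  0.92  0.01  2.13  1.64  1.55 -1.48]
-60 0 ring 8 0.43 1 [-1.49  1.24  1.03  1.68  0.46  1.33 -0.56]
-60 -20 pan 10 0.29 1 [-0.3   0.7  -0.14  2.15  1.6   1.29 -1.26]
-60 -20 ring 12 0.6 1 [-1.38  0.92  0.83  1.7   0.49  1.32 -0.62]
-40 0 pan 7 0.12 1 [-0.15  0.93 -0.26  2.32  2.13  1.8  -1.54]
-40 0 ring 8 0.52 -1 [-1.38  0.91  0.59  1.92  1.03  1.33  2.12]
-40 -20 pan 10 0.12 1 [ 0.29  0.78 -0.74  2.32  2.13  1.54 -1
[... 1398 characters left out ...]
4]
100 0 ring 4 0.28 -1 [ 0.79  1.03 -0.96  1.93 -1.09  0.93  0.93]
100 -20 pan 6 0.39 1 [ 0.78  1.03 -0.53  1.4  -0.55  1.53 -2.41]
100 -20 ring 6 0.38 1 [ 0.8   0.84 -1.03  1.93 -0.83  0.75 -2.57]
120 0 ring 7 0.34 1 [ 0.45  0.93 -0.56  1.69 -1.03  1.44 -2.28]
120 -20 pan 6 0.14 -1 [ 0.82  1.25 -0.95  1.16 -0.09  1.78  0.52]
120 -20 ring 4 0.46 1 [ 0.5   0.79 -0.67  1.71 -0.79  1.21 -2.5 ]
140 0 ring 2 0.34 -1 [ 0.5   1.15 -0.88  1.43 -0.6   1.58  0.55]
140 -20 ring 10 0.47 -1 [ 0.52  1.01 -0.94  1.46 -0.38  1.44  0.43]
160 0 ring 6 0.03 -1 [ 0.47  1.47 -1.38  1.19 -0.13  1.83  0.15]
160 -20 ring 9 0.17 -1 [ 0.42  1.19 -1.14  1.24 -0.1   1.75  0.34]
real	1m3.214s
user	1m3.673s
sys	0m0.120s
```

```bash
cat > clear.py <<'E'
from ik import *
yaw,h,s_,a_,L1,b_,L2,c_,d_,L3,y1,y2,y3,tw=X
Z=np.array([0,0,1.]);Y=np.array([0,1.,0])
def joints(q):
    R=Ro.from_euler('z',yaw)*Ro.from_rotvec(SG[0]*q[0]*Z); S=np.array([0,0,h])+R.apply([a_,s_,0])
    R=R*Ro.from_rotvec(SG[1]*q[1]*Y)*Ro.from_rotvec(SG[2]*q[2]*Z); E=S+R.apply([b_,y1,L1])
    R=R*Ro.from_rotvec(SG[3]*q[3]*Y)*Ro.from_rotvec(SG[4]*q[4]*Z); W=E+R.apply([c_,y2,L2])
    R=R*Ro.from_rotvec(SG[5]*q[5]*Y); T=W+R.apply([d_,y3,L3])
    return S,E,W,T
def cyl(c,r,z0,z1,n=10,m=6):
    th=np.linspace(0,2*np.pi,n,endpoint=False)
    return np.array([[c[0]+r*np.cos(t),c[1]+r*np.sin(t),z] for t in th for z in np.linspace(z0,z1,m)])
def box(c,hx,hy,z0,z1,n=6):
    return np.array([[c[0]+x,c[1]+y,z] for x in np.linspace(-hx,hx,n) for y in np.linspace(-hy,hy,n) for z in np.linspace(z0,z1,5)])
OBS=dict(blue=np.vstack([cyl((.22,-.353),.02,.05,.345,8,12),cyl((.22,-.353),.105,.02,.06),cyl((.22,-.353),.06,.06,.14)]),
 big=np.vstack([cyl((.344,-.102),.02,.05,.335,8,12),cyl((.344,-.102),.105,.02,.06),cyl((.344,-.102),.06,.06,.14)]),
 carton=box((.547,-.378),.08,.08,0,.1),cups=cyl((.766,-.12),.04,0,.132),
 scale=np.vstack([box((.573,.196),.03,.075,.46,.61,6)]),post=box((.573,.416),.017,.017,0,.727,3),
 arm=box((.573,.3),.017,.12,.69,.73,5),cw=cyl((.562,.346),.022,0,.06))
def segd(P,A,B):
    d=B-A;t=np.clip((P-A)@d/(d@d),0,1);return np.linalg.norm(P-(A+t[:,None]*d),axis=1)
def clearance(q,skip=()):
    S,E,W,T=joints(q);best=(9,'')
    for k,P in OBS.items():
        if k in skip: continue
        for n,(A,B,r) in dict(U=(S+(E-S)*.3,E,.065),F=(E,W,.06),H=(W,T,.05)).items():
            c=segd(P,A,B).min()-r
            if c<best[0]: best=(c,k+n)
    for n,z,r in (('E',E,.065),('W',W,.06)):
        if z[2]-r<best[0]: best=(z[2]-r,'table'+n)
    return best
E
cat > search2.py <<'E'
from clear import *
import sys
rng=np.random.default_rng(1)
G1=np.array([.609,-.112,.142]);G2=np.array([.573,.196,.24])
for az in range(-100,130,20):
  for el in (-10,-20,-30):
   row=[]
   for G,n,da in ((G1,'pan',0),(G2,'ring',-15)):
    best=None
    for k in range(24):
        fl=1 if k%2 else -1
        R=Rtool(np.radians(az+da),np.radians(el),fl)
        p=G-.054*R.apply([0,0,1])
        q,e,a=ik(p,R,rng.uniform(LO,HI),w=0)
        if e<.002 and a<.01:
            mg=np.min(np.minimum(q-LO,HI-q)); c=clearance(q)
            s=min(mg/3,c[0])
            if best is None or s>best[0]: best=(s,mg,c,q,fl)
    if best: row.append((n,round(best[1],2),round(best[2][0],3),best[2][1],best[4],best[3].round(2).tolist()))
   if len(row)==2: print(az,el,*row,sep='\n   ',flush=True)
E
timeout 1500 python3 search2.py > s2.txt; cat s2.txt
```

```text
-100
   -20
   ('pan', np.float64(0.34), np.float64(0.063), 'scaleF', 1, [-1.01, 1.29, 1.12, 1.73, 0.09, 1.05, -0.36])
   ('ring', np.float64(0.02), np.float64(-0.029), 'postF', 1, [-1.09, 1.13, 0.89, 1.26, 0.11, 1.9, -0.63])
-100
   -30
   ('pan', np.float64(0.12), np.float64(0.062), 'scaleF', 1, [-1.04, 1.38, 1.34, 1.76, -0.31, 1.02, 0.01])
   ('ring', np.float64(0.1), np.float64(0.012), 'postF', 1, [-1.01, 0.97, 0.71, 1.3, 0.13, 1.82, -0.77])
-80
   -10
   ('pan', np.float64(0.49), np.float64(0.09), 'cupsH', 1, [-1.05, 1.16, 0.88, 1.95, 0.75, 0.86, -0.89])
   ('ring', np.float64(0.3), np.float64(0.02), 'postF', 1, [-1.32, 1.24, 1.07, 1.45, 0.22, 1.62, -0.45])
-80
   -20
   ('pan', np.float64(0.48), np.float64(0.038), 'scaleF', -1, [-0.82, 0.88, 0.57, 1.96, 0.96, 1.0, 2.16])
   ('ring', np.float64(0.35), np.float64(-0.015), 'postH', 1, [-1.32, 1.15, 1.07, 1.47, 0.13, 1.57, -0.43])
-80
   -30
   ('pan', np.float64(0.15), np.float64(0.082), 'scaleF', 1, [-1.17, 1.31, 1.31, 1.98, -0.3, 0.6, 0.17])
   ('ring', np.float64(0.28), np.float64(-0.046), 'postH', 1, [-1.02, 0.81, 0.45, 1.48, 
[... 4893 characters left out ...]
43, 1.94, -1.11, 0.96, -2.44])
120
   -10
   ('pan', np.float64(0.02), np.float64(0.015), 'blueU', 1, [0.72, 1.25, -0.69, 1.12, -0.36, 1.9, -2.48])
   ('ring', np.float64(0.52), np.float64(0.122), 'cupsF', -1, [0.54, 0.9, -0.71, 1.7, -0.85, 1.27, 0.71])
120
   -20
   ('pan', np.float64(0.12), np.float64(0.047), 'blueU', 1, [0.7, 1.15, -0.65, 1.17, -0.29, 1.8, -2.45])
   ('ring', np.float64(0.56), np.float64(0.129), 'scaleH', -1, [0.6, 0.86, -0.85, 1.7, -0.66, 1.14, 0.54])
120
   -30
   ('pan', np.float64(0.18), np.float64(0.056), 'cupsH', 1, [0.48, 0.98, -0.22, 1.26, -0.48, 1.74, -2.21])
   ('ring', np.float64(0.36), np.float64(0.1), 'scaleH', -1, [0.69, 0.88, -1.05, 1.7, -0.36, 1.03, 0.28])
```

```bash
cat > sim.py <<'E'
from clear import *
def step(q,p,R,wr=0.3,dqmax=np.array([2.39,2.39,3.14,3.14,3.14,3.14,3.14])*.7/12,reg=0.002):
    # wr: metres per rad weight
    lo=np.maximum(LO+.005,q-dqmax);hi=np.minimum(HI-.005,q+dqmax)
    q=np.clip(q,LO+.006,HI-.006)
    def r(x):
        pp,Rq=F(x);return np.concatenate([pp-p,wr*(R.inv()*Rq).as_rotvec(),reg*(x-q)])
    f=least_squares(r,q,bounds=(np.minimum(lo,q-1e-6),np.maximum(hi,q+1e-6)),max_nfev=30)
    return f.x
def slerp_to(R0,R1,amax):
    v=(R0.inv()*R1).as_rotvec();a=np.linalg.norm(v)
    return R1 if a<=amax else R0*Ro.from_rotvec(v*amax/a)
def call(q,rows,tw,wr=0.3,v=False):
    p0,R0=F(q);pc,Rc=p0,R0
    for s,t in zip(rows,tw):
        pt=p0+R0.apply(np.array(s)/100);Rt=R0*Ro.from_euler('z',t)
        d=pt-pc;n=np.linalg.norm(d); pc=pt if n<.0417 else pc+d*.0417/n
        Rc=slerp_to(Rc,Rt,np.radians(7.16))
        q=step(q,pc,Rc,wr)
        # commanded stays at target
    return q
if __name__=="__main__":
    q1=np.array([1.117,0.425,0.236,0.813,-0.108,1.902,-0.029])
    for wr in (.1,.2,.3,.5,1):
        q=call(q1,[[0,0,-4*i] for i in range(1,6)],[0]*5,wr)
        p,R=F(q);print(wr,q.round(3),p.round(3),np.roll(R.as_quat(),1).round(3))
E
python3 sim.py
```

```text
0.1 [ 1.096  0.424  0.403  0.409 -0.226  1.915 -0.016] [ 0.159 -0.647  0.878] [0.202 0.972 0.119 0.029]
0.2 [ 1.078  0.396  0.384  0.498 -0.193  1.915 -0.015] [ 0.157 -0.638  0.856] [0.172 0.977 0.12  0.025]
0.3 [ 1.061  0.372  0.374  0.584 -0.169  1.915 -0.015] [ 0.155 -0.63   0.832] [0.141 0.982 0.121 0.021]
0.5 [ 1.039  0.344  0.366  0.711 -0.145  1.915 -0.015] [ 0.153 -0.618  0.792] [0.093 0.988 0.122 0.015]
1 [ 1.021  0.325  0.36   0.84  -0.129  1.915 -0.014] [ 0.15  -0.605  0.744] [0.038 0.992 0.122 0.008]
```

```bash
cat > sim2.py <<'E'
from sim import *
q=np.array([0.556,0.186,0.772,1.336,-0.133,1.456,-0.038])
def show(n,q):
    p,R=F(q);z=R.apply([0,0,1]);y=R.apply([0,1,0])
    print(n,q.round(2),p.round(3),'az %.0f el %.0f yaz %.0f yel %.0f'%(np.degrees(np.arctan2(z[1],z[0])),np.degrees(np.arcsin(z[2])),np.degrees(np.arctan2(y[1],y[0])),np.degrees(np.arcsin(y[2]))),'cl',clearance(q)[0].round(3),clearance(q)[1])
def goto(q,pt,dtw=0,wr=.5,Rt=None,n=None):
    p,R=F(q);d=np.array(pt)-p;k=n or int(np.ceil(max(np.linalg.norm(d)/.04,abs(dtw)/.12)))
    for i in range(1,k+1):
        q=step(q,p+d*i/k,R*Ro.from_euler('z',dtw*i/k),wr)
    return q,k
if __name__=="__main__":
    T=0
    for pt,tw in [((.40,-.25,.62),-.4),((.45,0,.62),-.3),((.40,.25,.62),-.3),((.15,.42,.62),-.3),((-.08,.45,.62),-.2)]:
        q,k=goto(q,pt,tw);T+=k;show(k,q)
    for i in range(14):
        p,R=F(q); q,k=goto(q,p+np.array([0,0,.16]),0,n=4);T+=k;show(k,q)
    print(T)
    np.save('qup.npy',q)
E
python3 sim2.py
```

```text
11 [ 0.08 -0.09  0.23  1.57  0.2   1.54 -0.63] [ 0.4  -0.25  0.62] az -74 el -78 yaz -54 yel 12 cl 0.267 bigH
7 [-0.16 -0.06 -0.1   1.54  0.21  1.65 -0.88] [ 0.45 -0.    0.62] az -74 el -78 yaz -36 yel 10 cl 0.103 scaleH
7 [-0.4   0.06 -0.41  1.43  0.21  1.77 -1.13] [0.4  0.25 0.62] az -74 el -78 yaz -19 yel 7 cl 0.094 scaleH
8 [-0.7   0.09 -0.78  1.41  0.15  1.86 -1.5 ] [0.15 0.42 0.62] az -74 el -78 yaz -2 yel 4 cl 0.253 bigU
6 [-1.01  0.18 -1.02  1.36  0.12  1.9  -1.86] [-0.08  0.45  0.62] az -74 el -78 yaz 9 yel 1 cl 0.251 bigU
4 [-1.56  0.04 -0.34  1.26  0.01  1.91 -1.74] [-0.079  0.446  0.7  ] az -79 el -86 yaz 9 yel 0 cl 0.26 bigU
4 [-1.82  0.   -0.06  1.14 -0.01  1.91 -1.73] [-0.08   0.446  0.773] az 113 el -85 yaz 9 yel -1 cl 0.261 bigU
4 [-1.75  0.   -0.13  0.98 -0.01  1.91 -1.73] [-0.081  0.446  0.846] az 109 el -76 yaz 9 yel -3 cl 0.26 bigU
4 [-1.94  0.01  0.05  0.82 -0.01  1.91 -1.73] [-0.081  0.446  0.918] az 109 el -67 yaz 10 yel -4 cl 0.263 bigU
4 [-2.4   0.02  0.55  0.65 -0.04  1.91 -1.72] [-0.083  0.446  0.987] az 108 el -58 yaz 10 yel -5 cl 0.277 bigU
4 [-2.42  0.0
[... 284 characters left out ...]
 el -34 yaz 12 yel -7 cl 0.294 bigU
4 [-2.82  0.06  1.24  0.25 -0.28  1.77 -1.69] [-0.079  0.38   1.173] az 106 el -27 yaz 13 yel -7 cl 0.294 bigU
4 [-2.95 -0.02  0.78  0.25  0.31  1.69 -1.77] [-0.077  0.366  1.206] az 106 el -20 yaz 13 yel -8 cl 0.288 bigU
4 [-2.95 -0.05  0.52  0.25  0.57  1.6  -1.8 ] [-0.076  0.355  1.24 ] az 106 el -12 yaz 14 yel -8 cl 0.285 bigU
4 [-2.95 -0.07  0.38  0.25  0.73  1.5  -1.82] [-0.074  0.346  1.274] az 106 el -5 yaz 15 yel -8 cl 0.284 bigU
4 [-2.95 -0.07  0.29  0.25  0.83  1.39 -1.83] [-0.073  0.338  1.307] az 106 el 2 yaz 16 yel -8 cl 0.283 bigU
4 [-2.95 -0.08  0.26  0.25  0.88  1.27 -1.83] [-0.072  0.331  1.34 ] az 106 el 10 yaz 17 yel -8 cl 0.283 bigU
95
```

```bash
cat > sim3.py <<'E'
from sim2 import *
for q0 in ([-2.95,-.02,.78,.25,.31,1.69,-1.77],[-1.85,-.1,0,.25,0,1.75,-1.6],[-1.3,-.1,-.5,.25,0,1.75,-1.6]):
    q=np.array(q0);show('start',q)
    for pt in [(0.1,.3,1.1),(.3,.2,1.0),(.45,0,.9),(.5,-.2,.7),(.56,-.3,.5),(.60,-.27,.3),(.605,-.25,.18)]:
        q,k=goto(q,pt,0);show(k,q)
E
python3 sim3.py
```

```text
start [-2.95 -0.02  0.78  0.25  0.31  1.69 -1.77] [-0.077  0.368  1.205] az 106 el -20 yaz 13 yel -7 cl 0.288 bigU
6 [-2.4  -0.34  0.4   0.67  0.21  1.58 -1.65] [0.097 0.315 1.139] az 106 el -22 yaz 13 yel -7 cl 0.224 bigU
7 [-1.56 -0.33  0.86  1.06 -0.79  1.65 -0.87] [0.3 0.2 1. ] az 106 el -22 yaz 13 yel -7 cl 0.244 bigU
7 [-1.6  -0.34  1.45  1.16 -0.93  1.91 -0.45] [0.421 0.026 0.888] az 103 el -22 yaz 10 yel -6 cl 0.209 armH
8 [-1.2  -0.34  1.45  1.55 -0.79  1.91  0.04] [ 0.392 -0.1    0.706] az 95 el -25 yaz 3 yel -3 cl 0.234 scaleH
9 [-1.06 -0.34  1.45  1.78 -0.62  1.65  0.29] [ 0.394 -0.141  0.568] az 83 el -34 yaz -6 yel 2 cl 0.187 bigH
10 [-1.08 -0.34  1.45  2.04 -0.53  1.18  0.4 ] [ 0.426 -0.125  0.428] az 67 el -43 yaz -14 yel 9 cl 0.064 bigH
9 [-1.11 -0.34  1.45  2.2  -0.46  0.81  0.41] [ 0.439 -0.125  0.342] az 51 el -50 yaz -20 yel 15 cl 0.027 bigH
start [-1.85 -0.1   0.    0.25  0.    1.75 -1.6 ] [-0.011  0.261  1.214] az 106 el -19 yaz 15 yel -2 cl 0.252 bigU
5 [-1.61 -0.33  0.29  0.93 -0.46  1.4  -1.24] [0.1 0.3 1.1] az 106 el -19 yaz 15 yel -2 cl 0.24 bigU
7 [-1.5  
[... 807 characters left out ...]
 0.3 1.1] az 102 el -20 yaz 12 yel 1 cl 0.258 bigU
7 [-1.4  -0.33  0.78  1.12 -0.85  1.59 -0.69] [0.3 0.2 1. ] az 102 el -20 yaz 12 yel 1 cl 0.253 bigU
7 [-1.56 -0.34  1.45  1.17 -0.97  1.9  -0.3 ] [0.422 0.014 0.893] az 100 el -20 yaz 11 yel 2 cl 0.219 armH
8 [-1.18 -0.34  1.45  1.56 -0.83  1.91  0.17] [ 0.39  -0.104  0.712] az 94 el -23 yaz 5 yel 4 cl 0.241 scaleH
9 [-1.04 -0.34  1.45  1.8  -0.66  1.65  0.42] [ 0.394 -0.137  0.572] az 82 el -31 yaz -3 yel 8 cl 0.191 bigH
10 [-1.06 -0.34  1.45  2.05 -0.58  1.18  0.54] [ 0.426 -0.121  0.432] az 67 el -41 yaz -11 yel 14 cl 0.067 bigH
9 [-1.1  -0.34  1.45  2.21 -0.52  0.8   0.56] [ 0.439 -0.123  0.346] az 51 el -48 yaz -16 yel 19 cl 0.028 bigH
```

```bash
cat > sim4.py <<'E'
from sim2 import *
q=np.array([.66,.91,-.37,1.45,-.57,1.46,-2.36]);show('goal',q)
for path in ([(.55,-.27,.5),(.5,-.2,.7),(.5,0,.8),(.4,.2,.9),(.2,.35,1.0),(0,.4,1.05)],
             [(.55,-.27,.5),(.45,-.3,.8),(.35,-.2,1.),(.2,0,1.1),(.1,.2,1.15),(0,.3,1.2)],
             [(.55,-.27,.5),(.55,0,.5),(.5,.3,.5),(.4,.5,.5),(.2,.6,.6),(0,.7,.7)],
             [(.55,-.27,.5),(.45,-.4,.6),(.35,-.5,.7),(.2,-.5,.8),(.1,-.3,1.),(0,0.1,1.2),(0,.3,1.2)]):
    qq=q.copy();print()
    for pt in path:
        qq,k=goto(qq,pt,0);show(k,qq)
E
python3 sim4.py
```

```text
goal [ 0.66  0.91 -0.37  1.45 -0.57  1.46 -2.36] [ 0.619 -0.155  0.171] az 100 el -30 yaz -169 yel -0 cl 0.069 cupsH

9 [ 0.97  0.66 -0.65  1.2  -0.53  1.91 -2.69] [ 0.55  -0.264  0.494] az 99 el -31 yaz -170 yel -1 cl 0.206 blueU
6 [ 1.19  0.5  -1.04  1.2  -0.61  1.91 -2.95] [ 0.496 -0.179  0.665] az 95 el -31 yaz -172 yel -4 cl 0.258 scaleH
6 [ 0.57  0.17 -0.32  1.26 -1.01  1.91 -2.95] [ 0.491 -0.002  0.763] az 93 el -30 yaz -172 yel -8 cl 0.146 armH
7 [ 0.71 -0.12 -0.59  1.43 -1.2   1.78 -2.95] [0.382 0.167 0.818] az 91 el -27 yaz -170 yel -17 cl 0.146 armH
8 [ 0.62 -0.34 -0.6   1.42 -1.36  1.73 -2.95] [0.258 0.301 0.887] az 92 el -25 yaz -163 yel -30 cl 0.287 armH
9 [ 0.25 -0.34 -0.59  1.27 -1.36  1.54 -2.95] [0.145 0.394 0.973] az 100 el -19 yaz -151 yel -43 cl 0.34 bigU

9 [ 0.97  0.66 -0.65  1.2  -0.53  1.91 -2.69] [ 0.55  -0.264  0.494] az 99 el -31 yaz -170 yel -1 cl 0.206 blueU
9 [ 1.43  0.53 -1.24  1.16 -0.57  1.91 -2.95] [ 0.451 -0.236  0.703] az 87 el -30 yaz -177 yel -11 cl 0.27 blueU
8 [ 1.74  0.3  -1.4   1.09 -0.88  1.91 -2.95] [ 0.382 -0.155  0.87 ] az 74 el -26 yaz 
[... 1110 characters left out ...]
70 yel -1 cl 0.206 blueU
5 [ 1.46  0.82 -1.36  1.18 -0.23  1.91 -2.95] [ 0.45  -0.346  0.555] az 91 el -31 yaz -176 yel -5 cl 0.212 blueU
6 [ 1.66  0.77 -1.4   1.12 -0.3   1.91 -2.95] [ 0.383 -0.41   0.624] az 76 el -31 yaz 173 yel -12 cl 0.257 blueU
7 [ 1.93  0.64 -1.4   1.1  -0.49  1.91 -2.9 ] [ 0.281 -0.434  0.714] az 60 el -27 yaz 160 yel -19 cl 0.313 blueU
10 [ 2.21  0.34 -1.4   1.01 -0.96  1.91 -2.95] [ 0.246 -0.326  0.916] az 46 el -20 yaz 148 yel -31 cl 0.342 bigU
15 [ 2.28  0.11 -1.4   0.62 -1.36  1.91 -2.95] [ 0.248 -0.117  1.129] az 42 el -17 yaz 161 yel -58 cl 0.331 bigU
13 [ 1.76 -0.09 -1.19  0.28 -1.36  1.79 -2.95] [0.24  0.179 1.204] az 49 el -19 yaz -140 yel -70 cl 0.327 bigU
```

```bash
cat > sim5.py <<'E'
from sim2 import *
def run(q,path,wr=.5):
    for pt in path:
        q,k=goto(q,pt,0,wr);show(k,q)
    return q
if __name__=="__main__":
  g=np.array([.66,.91,-.37,1.45,-.57,1.46,.78]);show('goal',g)
  print('reverse');run(g,[(.57,-.3,.3),(.5,-.2,.45),(.42,0,.5),(.38,.25,.5),(.35,.45,.5),(.2,.6,.55),(0,.65,.65),(0,.5,.9),(0,.4,1.1)])
  for q0 in ([-2.95,-.02,.78,.25,.31,1.69,1.37],[-1.85,-.1,0,.25,0,1.75,1.5],[-1.3,-.1,-.5,.25,0,1.75,1.5]):
    q=np.array(q0);show('start',q)
    run(q,[(0,.5,.9),(0,.65,.65),(.2,.6,.55),(.35,.45,.5),(.38,.25,.5),(.42,0,.5),(.5,-.2,.45),(.57,-.3,.3),(.61,-.25,.19)])
E
python3 sim5.py
```

```text
goal [ 0.66  0.91 -0.37  1.45 -0.57  1.46  0.78] [ 0.619 -0.155  0.171] az 100 el -30 yaz 10 yel 0 cl 0.069 cupsH
reverse
6 [ 0.81  0.82 -0.32  1.28 -0.53  1.79  0.76] [ 0.57 -0.3   0.3 ] az 100 el -30 yaz 10 yel 0 cl 0.15 cartonH
5 [ 0.84  0.51 -0.4   1.48 -0.63  1.84  0.65] [ 0.5  -0.2   0.45] az 100 el -30 yaz 10 yel 0 cl 0.151 bigH
6 [ 0.77  0.18 -0.51  1.82 -0.83  1.69  0.56] [ 0.42 -0.    0.5 ] az 100 el -30 yaz 10 yel 0 cl 0.123 scaleH
7 [ 0.54  0.03 -0.75  1.98 -1.08  1.33  0.36] [0.38 0.25 0.5 ] az 100 el -30 yaz 10 yel 0 cl 0.09 scaleH
6 [ 0.23  0.13 -0.96  1.91 -1.1   0.87  0.12] [0.35 0.45 0.5 ] az 100 el -30 yaz 10 yel 0 cl 0.098 scaleF
6 [-0.09  0.1  -1.1   1.84 -0.96  0.53 -0.3 ] [0.2  0.6  0.55] az 100 el -30 yaz 10 yel 0 cl 0.261 armF
6 [-0.15 -0.03 -1.38  1.69 -0.48  0.47 -1.04] [0.   0.65 0.65] az 100 el -30 yaz 10 yel 0 cl 0.279 bigU
8 [-0.32 -0.32 -0.74  1.31 -0.8   1.16 -1.  ] [-0.   0.5  0.9] az 100 el -30 yaz 10 yel 0 cl 0.312 bigU
6 [-0.25 -0.12 -0.89  0.64 -0.58  1.58 -1.32] [0.  0.4 1.1] az 100 el -30 yaz 10 yel 0 cl 0.29 bigU
start [-2.95 -0.02  0.78  0.25
[... 2587 characters left out ...]
 el -22 yaz -170 yel 1 cl 0.239 bigU
6 [-2.15 -0.34  1.24  1.99 -0.84  0.68  2.95] [0.34  0.461 0.533] az 100 el -27 yaz -172 yel 3 cl 0.112 scaleF
6 [-1.54 -0.34  1.01  2.   -0.75  1.06  2.95] [0.377 0.277 0.54 ] az 100 el -33 yaz -175 yel 7 cl 0.096 scaleH
8 [-1.35 -0.34  1.27  1.81 -0.58  1.51  2.95] [0.423 0.054 0.567] az 100 el -38 yaz 179 yel 14 cl 0.088 scaleH
8 [-1.29 -0.34  1.45  1.76 -0.41  1.6   2.95] [ 0.428 -0.086  0.537] az 94 el -46 yaz 167 yel 16 cl 0.163 bigH
9 [-1.19 -0.34  1.45  1.95 -0.22  1.27  2.95] [ 0.424 -0.142  0.421] az 79 el -59 yaz 153 yel 9 cl 0.062 bigH
8 [-1.2  -0.34  1.45  2.14 -0.11  0.89  2.93] [ 0.435 -0.141  0.333] az 55 el -64 yaz 148 yel -1 cl 0.03 bigH
```

```bash
cat > sim6.py <<'E'
from sim5 import *
for q0 in ([-1.85,-.1,0,.25,0,1.75,-1.6],[-1.3,-.1,-.5,.25,0,1.75,-1.6],[-.8,-.1,-.9,.25,-.1,1.75,-1.6]):
    q=np.array(q0);show('start',q)
    run(q,[(0,.5,.9),(0,.65,.65),(.2,.6,.55),(.35,.45,.5),(.38,.25,.5),(.42,0,.5),(.5,-.2,.45),(.57,-.3,.3),(.61,-.25,.19)])
E
python3 sim6.py
```

```text
start [-1.85 -0.1   0.    0.25  0.    1.75 -1.6 ] [-0.011  0.261  1.214] az 106 el -19 yaz 15 yel -2 cl 0.252 bigU
10 [-1.34 -0.3  -0.13  1.49 -0.54  0.8  -1.11] [-0.   0.5  0.9] az 106 el -19 yaz 15 yel -2 cl 0.253 bigU
8 [-1.58 -0.08  0.02  1.85 -1.09  0.3  -0.43] [-0.    0.65  0.65] az 106 el -19 yaz 15 yel -2 cl 0.253 bigU
6 [-1.99 -0.08  0.88  1.98 -1.36  0.66  0.09] [0.195 0.59  0.565] az 106 el -21 yaz 15 yel -1 cl 0.242 armF
6 [-2.15 -0.17  1.45  2.06 -1.24  0.96  0.29] [0.335 0.442 0.509] az 105 el -21 yaz 14 yel -1 cl 0.09 scaleF
5 [-1.73 -0.33  1.36  2.09 -0.96  1.18  0.3 ] [0.38 0.25 0.5 ] az 105 el -21 yaz 14 yel -1 cl 0.077 scaleH
7 [-1.33 -0.34  1.45  1.98 -0.76  1.62  0.4 ] [0.377 0.021 0.524] az 102 el -23 yaz 12 yel -0 cl 0.144 scaleH
7 [-1.11 -0.34  1.45  1.91 -0.62  1.68  0.46] [ 0.364 -0.089  0.524] az 94 el -31 yaz 6 yel 3 cl 0.139 bigH
10 [-1.04 -0.34  1.45  2.01 -0.48  1.37  0.55] [ 0.382 -0.13   0.436] az 79 el -43 yaz -2 yel 9 cl 0.055 bigH
9 [-1.13 -0.34  1.45  2.16 -0.4   0.94  0.51] [ 0.426 -0.116  0.354] az 61 el -52 yaz -8 yel 16 cl 0.016 bigH
start [-1
[... 1458 characters left out ...]
 0.559] az 101 el -23 yaz 12 yel 2 cl 0.255 armF
6 [-1.95  0.01  1.36  2.06 -1.36  1.06  0.39] [0.346 0.447 0.503] az 101 el -23 yaz 12 yel 2 cl 0.094 scaleF
6 [-1.61 -0.3   1.26  2.1  -0.98  1.15  0.34] [0.38 0.25 0.5 ] az 101 el -23 yaz 12 yel 2 cl 0.086 scaleH
7 [-1.32 -0.34  1.45  1.98 -0.76  1.57  0.43] [0.387 0.017 0.519] az 99 el -25 yaz 11 yel 3 cl 0.139 scaleH
7 [-1.1  -0.34  1.45  1.91 -0.62  1.64  0.5 ] [ 0.372 -0.094  0.52 ] az 91 el -32 yaz 5 yel 6 cl 0.136 bigH
10 [-1.04 -0.34  1.45  2.02 -0.48  1.33  0.58] [ 0.388 -0.134  0.434] az 76 el -43 yaz -3 yel 12 cl 0.055 bigH
9 [-1.13 -0.34  1.45  2.16 -0.41  0.91  0.54] [ 0.43  -0.119  0.352] az 58 el -52 yaz -8 yel 18 cl 0.021 bigH
```

```bash
cat > sim7.py <<'E'
from sim5 import *
def tcp(G,az,el,back): 
    z=Rtool(np.radians(az),np.radians(el)).apply([0,0,1]);return np.array(G)-(0.054+back)*z
G1=np.array([.609,-.112,.142])
for az in (-50,):
  for el in (-20,):
    R=Rtool(np.radians(az),np.radians(el),1)
    q,e,a=ik(tcp(G1,az,el,0),R,np.array([-.6,.75,.3,2.18,1.6,1.1,-1.3]),w=.3);show('goal',q);print(e,a)
    g=q
    for path in ([tcp(G1,az,el,.12),(.45,.05,.4),(.4,0,.7),(.35,-.1,.9),(.25,-.2,1.),(.15,-.35,1.05)],
                 [tcp(G1,az,el,.12),(.45,.05,.4),(.45,-.1,.6),(.45,-.3,.7),(.35,-.5,.75),(.2,-.6,.7)]):
        print('rev');run(g,path)
q=np.array([0.556,0.186,0.772,1.336,-0.133,1.456,-0.038])
print('push')
for i in range(11):
    p,R=F(q); q,k=goto(q,p+np.array([0.0,0,.16]),0,n=4);show(k,q)
    z=R.apply([0,0,1])
np.save('qp.npy',q)
E
python3 sim7.py
```

```text
goal [-0.59  0.69  0.24  2.28  1.79  1.03 -1.42] [ 0.576 -0.073  0.16 ] az -50 el -20 yaz 40 yel -0 cl 0.1 bigH
7.722242701581113e-08 1.8230205218356953e-07
rev
3 [-0.78  0.56  0.14  2.36  1.51  1.15 -1.32] [0.504 0.013 0.202] az -50 el -20 yaz 40 yel 0 cl 0.1 bigH
6 [-0.91  0.08  0.08  2.3   1.23  1.4  -0.8 ] [0.45 0.05 0.4 ] az -50 el -20 yaz 40 yel 0 cl 0.081 scaleH
8 [-0.88 -0.32  0.02  1.92  1.22  1.71 -0.08] [0.4 0.  0.7] az -50 el -20 yaz 40 yel 0 cl 0.158 scaleH
6 [-0.24 -0.34 -0.22  1.46  1.08  1.56  0.48] [ 0.373 -0.09   0.912] az -52 el -21 yaz 39 yel -0 cl 0.321 bigU
5 [ 0.22 -0.34 -0.19  1.11  0.76  1.47  0.98] [ 0.287 -0.203  1.038] az -53 el -23 yaz 37 yel -1 cl 0.342 bigU
6 [ 0.9  -0.33  0.08  1.06 -0.03  1.25  1.64] [ 0.15 -0.35  1.05] az -53 el -23 yaz 37 yel -1 cl 0.356 bigU
rev
3 [-0.78  0.56  0.14  2.36  1.51  1.15 -1.32] [0.504 0.013 0.202] az -50 el -20 yaz 40 yel 0 cl 0.1 bigH
6 [-0.91  0.08  0.08  2.3   1.23  1.4  -0.8 ] [0.45 0.05 0.4 ] az -50 el -20 yaz 40 yel 0 cl 0.081 scaleH
7 [-0.77 -0.32  0.22  2.13  1.32  1.38 -0.19] [ 0.45 -0.1   0.6 ] az -50 el -20 
[... 892 characters left out ...]
yaz -78 yel 43 cl 0.287 bigU
4 [ 0.74  0.24  1.23  0.25 -0.7   1.87 -0.02] [ 0.137 -0.464  1.096] az -74 el -40 yaz -79 yel 50 cl 0.283 bigU
4 [ 0.61  0.18  1.23  0.25 -0.57  1.8  -0.04] [ 0.129 -0.435  1.134] az -74 el -33 yaz -80 yel 57 cl 0.286 bigU
4 [ 0.44  0.12  1.23  0.25 -0.4   1.71 -0.06] [ 0.122 -0.411  1.171] az -74 el -26 yaz -81 yel 64 cl 0.289 bigU
4 [ 0.19  0.07  1.24  0.25 -0.16  1.62 -0.09] [ 0.116 -0.391  1.207] az -74 el -18 yaz -84 yel 71 cl 0.289 bigU
4 [-0.31 -0.02  1.16  0.25  0.43  1.54 -0.15] [ 0.112 -0.379  1.243] az -74 el -11 yaz -91 yel 78 cl 0.286 bigU
4 [-0.37 -0.07  0.76  0.25  0.9   1.48 -0.19] [ 0.109 -0.367  1.277] az -74 el -4 yaz -116 yel 85 cl 0.288 bigU
```

```bash
cat > tool.py <<'E'
import sys
from sim2 import *
from log import log
def st(verbose=True):
    o=get_obs();q=o['q'];R=Ro.from_quat([*o['tool_rot'][1:],o['tool_rot'][0]])
    if verbose: show('t%.2f'%o['t'],q); print('  f',o['contact_force'].round(1),'w',round(o['gripper_width'],3))
    return o,q,o['eef_pos'],R
def shift(pt,absol=True):
    o,q,p,R=st(False);d=np.array(pt)-(p if absol else 0)
    print('shift cm',(R.inv().apply(d)*100).round(2),'|d|',np.linalg.norm(d).round(3))
E
python3 - <<'E'
from tool import *
log();st();shift((.38,-.45,.70))
E
```

```text
t 3.28 [ 0.557  0.191  0.771  1.344 -0.133  1.46  -0.038] [ 0.1765 -0.591   0.6156] [0.098 0.989 0.112 0.015]Traceback (most recent call last):
  File "<stdin>", line 2, in <module>
  File "tool.py", line 5, in st
    o=get_obs();q=o['q'];R=Ro.from_quat([*o['tool_rot'][1:],o['tool_rot'][0]])
      ^^^^^^^
NameError: name 'get_obs' is not defined
```

```bash
sed -i 's/^from log import log/from log import log\nfrom station import */' tool.py
python3 - <<'E'
from tool import *
st();shift((.38,-.45,.70))
E
```

```text
t3.28 [ 0.56  0.19  0.77  1.34 -0.13  1.46 -0.04] [ 0.176 -0.591  0.615] az -75 el -79 yaz -77 yel 11 cl 0.282 bigU
  f [ 1.1  1.3 -0.8] w 0.998
shift cm [23.06 -7.35 -9.92] |d| 0.262
```

>>> move_arm(
  gripper=[1,1,1,1,1],
  xyz=[
    [3.5,-1.1,-1.5],
    [7,-2.2,-3],
    [10.5,-3.3,-4.5],
    [14,-4.4,-6],
    [17.5,-5.5,-7.5],
  ],
  twist=[-0.12,-0.24,-0.36,-0.48,-0.6],
)

```text
t: 3.7
eef_pos: [0.331, -0.4845, 0.6923]
tool_rot: [0.109, 0.91, 0.401, -0.015]
contact_force: [1.2, -0.9, 1.0]
gripper_width: 1.002
```

```bash
python3 - <<'E'
from tool import *
log();st();shift((.38,-.45,.75))
E
```

```text
t 3.7 [0.328 0.131 0.598 1.218 0.006 1.61  0.175] [ 0.331  -0.4845  0.6923] [ 0.109  0.91   0.401 -0.015]
t3.70 [0.33 0.13 0.6  1.22 0.01 1.61 0.18] [ 0.33  -0.484  0.692] az -74 el -77 yaz -42 yel 11 cl 0.282 bigU
  f [ 1.2 -0.9  1. ] w 1.002
shift cm [ 5.17  2.41 -6.06] |d| 0.083
```

```bash
python3 - <<'E'
from tool import *
shift((.37,-.45,.85))
E
```

```text
shift cm [  3.36   3.53 -15.88] |d| 0.166
```

>>> move_arm(
  gripper=[1,1,1,1,1],
  xyz=[
    [0.7,0.7,-3.2],
    [1.4,1.4,-6.4],
    [2.1,2.1,-9.6],
    [2.8,2.8,-12.8],
    [3.4,3.5,-16],
  ],
  twist=[-0.12,-0.24,-0.36,-0.48,-0.6],
)

```text
t: 4.12
eef_pos: [0.3673, -0.4472, 0.8317]
tool_rot: [0.118, 0.747, 0.652, -0.048]
contact_force: [0.8, 0.5, -0.7]
gripper_width: 1.0
```

```bash
python3 - <<'E'
from tool import *
log();st();shift((0,0,.2),False)
E
```

```text
t 4.12 [ 0.245  0.257  0.787  0.79  -0.126  1.915  0.799] [ 0.3673 -0.4472  0.8317] [ 0.118  0.747  0.652 -0.048]
t4.12 [ 0.25  0.26  0.79  0.79 -0.13  1.91  0.8 ] [ 0.367 -0.447  0.832] az -71 el -75 yaz -7 yel 6 cl 0.26 bigU
  f [ 0.8  0.5 -0.7] w 1.0
shift cm [ -4.52   2.26 -19.35] |d| 0.2
```

>>> move_arm(
  gripper=[1,1,1,1,1],
  xyz=[
    [-0.9,0.45,-3.9],
    [-1.8,0.9,-7.8],
    [-2.7,1.35,-11.7],
    [-3.6,1.8,-15.6],
    [-4.5,2.25,-19.5],
  ],
  twist=[-0.1,-0.2,-0.3,-0.4,-0.5],
)

```text
t: 4.53
eef_pos: [0.3351, -0.4123, 0.8874]
tool_rot: [0.151, 0.596, 0.783, -0.095]
contact_force: [-3.9, -4.5, -0.5]
gripper_width: 1.0
```

```bash
python3 - <<'E'
from tool import *
log();st();shift((0,0,.2),False)
E
```

```text
t 4.53 [-0.014  0.187  1.047  0.775 -0.091  1.916  1.219] [ 0.3351 -0.4123  0.8874] [ 0.151  0.596  0.783 -0.095]
t4.53 [-0.01  0.19  1.05  0.77 -0.09  1.92  1.22] [ 0.335 -0.412  0.888] az -70 el -69 yaz 16 yel 2 cl 0.264 bigU
  f [-3.9 -4.5 -0.5] w 1.0
shift cm [ -7.02   0.62 -18.72] |d| 0.2
```

```bash
python3 - <<'E'
from tool import *
a=np.radians(-48);shift((.14*np.cos(a),.14*np.sin(a),.15),False)
E
```

```text
shift cm [-16.95   6.66  -9.45] |d| 0.205
```

>>> move_arm(
  gripper=[1,1,1,1,1],
  xyz=[
    [-3.4,1.3,-1.9],
    [-6.8,2.6,-3.8],
    [-10.2,4,-5.7],
    [-13.6,5.3,-7.6],
    [-17,6.6,-9.5],
  ],
  twist=[-0.05,-0.1,-0.15,-0.2,-0.25],
)

```text
t: 4.95
eef_pos: [0.385, -0.4548, 0.8939]
tool_rot: [0.162, 0.481, 0.853, -0.119]
contact_force: [0.7, -0.4, -0.1]
gripper_width: 0.998
```

```bash
python3 - <<'E'
from tool import *
log();st();
a=np.radians(-48);shift((.14*np.cos(a),.14*np.sin(a),.15),False)
E
```

```text
t 4.95 [ 0.415  0.288  0.554  0.581 -0.065  1.916  1.431] [ 0.385  -0.4548  0.8939] [ 0.162  0.481  0.853 -0.119]
t4.95 [ 0.41  0.29  0.55  0.58 -0.06  1.92  1.43] [ 0.385 -0.454  0.895] az -66 el -67 yaz 31 yel -3 cl 0.261 bigU
  f [ 0.7 -0.4 -0.1] w 0.998
shift cm [-18.55   2.03  -8.53] |d| 0.205
```

>>> move_arm(
  gripper=[1,1,1,1,1],
  xyz=[
    [-3.7,0.4,-1.7],
    [-7.4,0.8,-3.4],
    [-11.1,1.2,-5.1],
    [-14.8,1.6,-6.8],
    [-18.5,2,-8.5],
  ],
  twist=[0,0,0,0,0],
)

```text
t: 5.37
eef_pos: [0.4153, -0.4942, 0.8957]
tool_rot: [0.182, 0.478, 0.85, -0.127]
contact_force: [-0.2, 0.2, 0.2]
gripper_width: 1.0
```

```bash
python3 - <<'E'
from tool import *
log();st();
a=np.radians(-48);shift((.14*np.cos(a),.14*np.sin(a),.15),False)
E
```

```text
t 5.37 [ 0.489  0.407  0.657  0.429 -0.225  1.916  1.467] [ 0.4153 -0.4942  0.8957] [ 0.182  0.478  0.85  -0.127]
t5.37 [ 0.49  0.41  0.66  0.43 -0.23  1.92  1.47] [ 0.416 -0.494  0.897] az -64 el -64 yaz 31 yel -2 cl 0.246 bigU
  f [-0.2  0.2  0.2] w 1.0
shift cm [-18.9    2.11  -7.71] |d| 0.205
```

```bash
cat > cal.py <<'E'
from sim2 import *
D=[([0.245,0.257,0.787,0.79,-0.126,1.915,0.799],[[-.9*i,.45*i,-3.9*i] for i in range(1,6)],[-.1*i for i in range(1,6)]),
([-0.014,0.187,1.047,0.775,-0.091,1.916,1.219],[[-3.4*i,1.32*i,-1.9*i] for i in range(1,6)],[-.05*i for i in range(1,6)]),
([0.415,0.288,0.554,0.581,-0.065,1.916,1.431],[[-3.7*i,.4*i,-1.7*i] for i in range(1,6)],[0]*5)]
for q0,r,t in D:
    show('from',np.array(q0))
    for wr in (.3,.5,1.,2.,5):
        show(wr,call(np.array(q0),r,t,wr))
E
python3 cal.py
```

```text
from [ 0.24  0.26  0.79  0.79 -0.13  1.92  0.8 ] [ 0.367 -0.447  0.832] az -71 el -75 yaz -7 yel 6 cl 0.26 bigU
0.3 [ 0.35  0.27  0.76  0.47 -0.17  1.91  1.31] [ 0.354 -0.436  0.966] az -62 el -58 yaz 22 yel 3 cl 0.262 bigU
0.5 [ 0.25  0.23  0.82  0.62 -0.13  1.91  1.31] [ 0.348 -0.433  0.922] az -64 el -65 yaz 22 yel 2 cl 0.264 bigU
1.0 [ 0.15  0.21  0.88  0.77 -0.11  1.91  1.31] [ 0.342 -0.431  0.871] az -68 el -71 yaz 21 yel 0 cl 0.265 bigU
2.0 [ 0.12  0.2   0.9   0.83 -0.1   1.91  1.31] [ 0.34  -0.43   0.849] az -70 el -74 yaz 21 yel -0 cl 0.266 bigU
5 [ 0.11  0.2   0.91  0.85 -0.1   1.91  1.31] [ 0.339 -0.429  0.841] az -71 el -75 yaz 21 yel -0 cl 0.266 bigU
from [-0.01  0.19  1.05  0.78 -0.09  1.92  1.22] [ 0.335 -0.413  0.888] az -70 el -69 yaz 16 yel 2 cl 0.264 bigU
0.3 [ 0.54  0.44  0.82  0.25 -0.4   1.91  1.48] [ 0.402 -0.491  0.963] az -63 el -55 yaz 30 yel -2 cl 0.244 bigU
0.5 [ 0.51  0.39  0.67  0.37 -0.22  1.91  1.46] [ 0.398 -0.489  0.932] az -65 el -60 yaz 30 yel -2 cl 0.249 bigU
1.0 [ 0.45  0.35  0.66  0.52 -0.17  1.91  1.47] [ 0.391 -0.484  0.893] az -67 el -66 yaz 
[... 224 characters left out ...]
29 yel -3 cl 0.254 bigU
from [ 0.42  0.29  0.55  0.58 -0.06  1.92  1.43] [ 0.385 -0.455  0.895] az -66 el -67 yaz 31 yel -3 cl 0.261 bigU
0.3 [ 0.53  0.5   1.07  0.25 -0.66  1.82  1.51] [ 0.442 -0.52   0.955] az -60 el -51 yaz 31 yel -2 cl 0.234 bigU
0.5 [ 0.57  0.49  0.76  0.25 -0.4   1.91  1.47] [ 0.433 -0.512  0.927] az -62 el -58 yaz 31 yel -2 cl 0.238 bigU
1.0 [ 0.55  0.45  0.61  0.37 -0.23  1.91  1.46] [ 0.429 -0.511  0.894] az -64 el -63 yaz 31 yel -2 cl 0.242 bigU
2.0 [ 0.53  0.43  0.6   0.43 -0.2   1.91  1.46] [ 0.426 -0.509  0.878] az -65 el -66 yaz 31 yel -3 cl 0.244 bigU
5 [ 0.52  0.43  0.59  0.44 -0.2   1.91  1.46] [ 0.425 -0.509  0.873] az -66 el -67 yaz 31 yel -3 cl 0.244 bigU
```

```bash
cat > opt.py <<'E'
from sim2 import *
q0=np.array([0.489,0.407,0.657,0.429,-0.225,1.916,1.467])
for ang in (20,45,70,90,110,135):
    q=q0.copy();a=np.radians(-48);u=np.array([np.cos(np.radians(ang))*np.cos(a),np.cos(np.radians(ang))*np.sin(a),np.sin(np.radians(ang))])
    out=[]
    for i in range(8):
        p,R=F(q)
        q,k=goto(q,p+.2*u,0,1.,n=5); z=F(q)[1].apply([0,0,1]); out.append((round(np.degrees(np.arcsin(z[2]))),round(np.degrees(np.arctan2(z[1],z[0])))))
    print(ang,out);show('',q)
E
python3 opt.py
```

```text
20 [(-62, -64), (-60, -63), (-58, -62), (-55, -61), (-53, -60), (-50, -59), (-47, -59), (-45, -58)]
 [ 0.67  1.05  1.23  0.25 -1.05  1.21  1.49] [ 0.692 -0.812  0.598] az -58 el -45 yaz 32 yel -0 cl 0.115 blueU
45 [(-61, -63), (-59, -62), (-56, -62), (-54, -61), (-51, -60), (-48, -60), (-46, -59), (-43, -59)]
 [ 0.61  0.71  1.23  0.25 -0.93  1.51  1.52] [ 0.552 -0.66   0.869] az -59 el -43 yaz 32 yel -1 cl 0.2 bigU
70 [(-61, -63), (-57, -62), (-55, -61), (-52, -61), (-50, -60), (-47, -60), (-45, -60), (-42, -59)]
 [ 0.44  0.36  1.23  0.25 -0.7   1.81  1.55] [ 0.362 -0.453  1.051] az -59 el -42 yaz 32 yel -1 cl 0.252 bigU
90 [(-61, -63), (-57, -62), (-53, -61), (-50, -61), (-46, -60), (-43, -60), (-40, -60), (-37, -60)]
 [ 0.02  0.11  1.21  0.25 -0.22  1.91  1.55] [ 0.224 -0.327  1.129] az -60 el -37 yaz 31 yel -2 cl 0.277 bigU
110 [(-61, -63), (-58, -62), (-53, -62), (-49, -61), (-45, -61), (-41, -61), (-37, -61), (-34, -61)]
 [-0.15  0.02  1.45  0.25 -0.23  1.91  1.66] [ 0.126 -0.331  1.149] az -61 el -34 yaz 31 yel -2 cl 0.287 bigU
135 [(-62, -64), (-58, -62), (-55, -62), (-50, -61), (-46, -61), (-43, -61), (-40, -62), (-36, -63)]
 [ 1.16 -0.33  0.31  0.64 -0.24  1.91  1.85] [-0.064 -0.188  1.093] az -63 el -36 yaz 29 yel -3 cl 0.355 bigU
```

```bash
cat >> tool.py <<'E'
def push(ang,az=-48,L=.205):
    log();st()
    a=np.radians(az);g=np.radians(ang);shift(L*np.array([np.cos(g)*np.cos(a),np.cos(g)*np.sin(a),np.sin(g)]),False)
E
python3 -c "
from tool import *
push(100)"
```

```text
t 5.37 [ 0.489  0.407  0.657  0.429 -0.225  1.916  1.467] [ 0.4153 -0.4942  0.8957] [ 0.182  0.478  0.85  -0.127]
t5.37 [ 0.49  0.41  0.66  0.43 -0.23  1.92  1.47] [ 0.416 -0.494  0.897] az -64 el -64 yaz 31 yel -2 cl 0.246 bigU
  f [-0.2  0.2  0.2] w 1.0
shift cm [ -5.54  -1.56 -19.68] |d| 0.205
```

>>> move_arm(
  gripper=[1,1,1,1,1],
  xyz=[
    [-1.1,-0.3,-3.9],
    [-2.2,-0.6,-7.9],
    [-3.3,-0.9,-11.8],
    [-4.4,-1.2,-15.8],
    [-5.5,-1.5,-19.7],
  ],
  twist=[0,0,0,0,0],
)

```text
t: 5.78
eef_pos: [0.372, -0.451, 0.9355]
tool_rot: [0.203, 0.475, 0.845, -0.136]
contact_force: [0.7, 0.6, 0.4]
gripper_width: 0.996
```

```bash
python3 -c "
from tool import *
push(100)"
```

```text
t 5.78 [ 0.364  0.301  0.756  0.495 -0.189  1.916  1.483] [ 0.372  -0.451   0.9355] [ 0.203  0.475  0.845 -0.136]
t5.78 [ 0.36  0.3   0.76  0.5  -0.19  1.92  1.48] [ 0.373 -0.451  0.937] az -63 el -62 yaz 31 yel -2 cl 0.257 bigU
  f [0.7 0.6 0.4] w 0.996
shift cm [ -6.44  -1.45 -19.41] |d| 0.205
```

```bash
python3 -c "
from tool import *
push(125)"
```

```text
t 5.78 [ 0.364  0.301  0.756  0.495 -0.189  1.916  1.483] [ 0.372  -0.451   0.9355] [ 0.203  0.475  0.845 -0.136]
t5.78 [ 0.36  0.3   0.76  0.5  -0.19  1.92  1.48] [ 0.373 -0.451  0.937] az -63 el -62 yaz 31 yel -2 cl 0.257 bigU
  f [0.7 0.6 0.4] w 0.996
shift cm [  2.28  -2.91 -20.16] |d| 0.205
```

>>> move_arm(
  gripper=[1,1,1,1,1],
  xyz=[
    [0.5,-0.6,-4],
    [1,-1.2,-8],
    [1.5,-1.8,-12],
    [2,-2.4,-16],
    [2.5,-3,-20],
  ],
  twist=[0,0,0,0,0],
)

```text
t: 6.2
eef_pos: [0.3048, -0.3749, 0.9952]
tool_rot: [0.247, 0.465, 0.836, -0.157]
contact_force: [1.9, 1.2, -0.6]
gripper_width: 0.998
```

```bash
python3 -c "
from tool import *
push(115)"
```

```text
t 6.2 [-0.183  0.171  1.339  0.578 -0.194  1.916  1.535] [ 0.3048 -0.3749  0.9952] [ 0.247  0.465  0.836 -0.157]
t6.20 [-0.18  0.17  1.34  0.58 -0.19  1.92  1.54] [ 0.305 -0.375  0.996] az -62 el -56 yaz 31 yel -2 cl 0.264 bigU
  f [ 1.9  1.2 -0.6] w 0.998
shift cm [ -3.27  -2.22 -20.12] |d| 0.205
```

>>> move_arm(
  gripper=[1,1,1,1,1],
  xyz=[
    [-0.6,-0.4,-4],
    [-1.2,-0.8,-8],
    [-1.8,-1.2,-12],
    [-2.4,-1.7,-16],
    [-3,-2.2,-20],
  ],
  twist=[0,0,0,0,0],
)

```text
t: 6.62
eef_pos: [0.2603, -0.3621, 1.0257]
tool_rot: [0.278, 0.463, 0.824, -0.172]
contact_force: [-5.8, -6.1, -0.6]
gripper_width: 0.999
```

```bash
python3 -c "
from tool import *
push(115)"
```

```text
t 6.62 [-0.395  0.02   1.19   0.568  0.161  1.916  1.443] [ 0.2603 -0.3621  1.0257] [ 0.278  0.463  0.824 -0.172]
t6.62 [-0.39  0.02  1.19  0.57  0.16  1.92  1.44] [ 0.259 -0.362  1.028] az -61 el -52 yaz 31 yel -2 cl 0.279 bigU
  f [-5.8 -6.1 -0.6] w 0.999
shift cm [ -4.75  -2.17 -19.82] |d| 0.205
```

>>> move_arm(
  gripper=[1,1,1,1,1],
  xyz=[
    [-0.9,-0.4,-4],
    [-1.8,-0.8,-8],
    [-2.8,-1.2,-12],
    [-3.7,-1.7,-16],
    [-4.7,-2.2,-20],
  ],
  twist=[0,0,0,0,0],
)

```text
t: 7.03
eef_pos: [0.2446, -0.3589, 1.0462]
tool_rot: [0.299, 0.453, 0.82, -0.181]
contact_force: [-1.4, 0.6, 0.1]
gripper_width: 0.997
```

```bash
python3 -c "
from tool import *
push(115)"
```

```text
t 7.03 [-0.543  0.003  1.336  0.522  0.174  1.916  1.472] [ 0.2446 -0.3589  1.0462] [ 0.299  0.453  0.82  -0.181]
t7.03 [-0.54  0.    1.34  0.52  0.17  1.92  1.47] [ 0.243 -0.359  1.048] az -60 el -49 yaz 32 yel -2 cl 0.277 bigU
  f [-1.4  0.6  0.1] w 0.997
shift cm [ -5.69  -2.03 -19.59] |d| 0.205
```

```bash
python3 - <<'E'
from sim2 import *
q0=np.array([-0.543,0.003,1.336,0.522,0.174,1.916,1.472])
for az in (-90,-50,-10):
 for ang in (60,90,120,150,170):
    q=q0.copy();a=np.radians(az);u=np.array([np.cos(np.radians(ang))*np.cos(a),np.cos(np.radians(ang))*np.sin(a),np.sin(np.radians(ang))])
    out=[]
    for i in range(5):
        p,R=F(q)
        q,k=goto(q,p+.2*u,0,1.,n=5); z=F(q)[1].apply([0,0,1]); out.append((round(np.degrees(np.arcsin(z[2]))),round(np.degrees(np.arctan2(z[1],z[0])))))
    print(az,ang,out,q.round(2),F(q)[0].round(2))
E
python3 -c "
from tool import *
push(130)"
```

```text
-90 60 [(-47, -60), (-44, -61), (-42, -61), (-39, -61), (-36, -62)] [ 1.    0.35  1.25  0.25 -1.12  1.76  1.83] [ 0.16 -0.56  1.07]
-90 90 [(-45, -60), (-42, -60), (-38, -60), (-36, -60), (-33, -59)] [-0.66  0.    1.39  0.25  0.27  1.91  1.52] [ 0.19 -0.3   1.15]
-90 120 [(-45, -59), (-41, -58), (-37, -57), (-33, -56), (-29, -55)] [-1.12  0.18  1.45  0.28  0.46  1.91  1.22] [ 0.34 -0.11  1.15]
-90 150 [(-46, -59), (-42, -57), (-39, -55), (-36, -53), (-33, -50)] [-1.42  0.41  1.45  0.52  0.4   1.91  0.77] [0.45 0.17 1.02]
-90 170 [(-47, -59), (-44, -58), (-42, -56), (-40, -53), (-39, -50)] [-1.52  0.57  1.45  0.67  0.21  1.91  0.51] [0.48 0.33 0.89]
-50 60 [(-46, -60), (-44, -60), (-41, -60), (-39, -60), (-36, -59)] [ 0.49  0.37  1.23  0.25 -0.74  1.7   1.57] [ 0.37 -0.48  1.07]
-50 90 [(-45, -60), (-42, -60), (-38, -60), (-36, -60), (-33, -59)] [-0.66  0.    1.39  0.25  0.27  1.91  1.52] [ 0.19 -0.3   1.15]
-50 120 [(-45, -60), (-41, -60), (-36, -60), (-33, -59), (-30, -60)] [ 0.75 -0.1   0.36  0.27 -0.04  1.91  1.65] [ 0.05 -0.27  1.17]
-50 150 [(-45, -60), (-41, -60), (-38, -59), (
[... 482 characters left out ...]
]
-10 120 [(-45, -60), (-42, -61), (-38, -62), (-35, -63), (-32, -64)] [ 0.4  -0.2   1.06  0.37 -0.19  1.91  1.91] [-0.11 -0.32  1.13]
-10 150 [(-46, -60), (-44, -61), (-41, -63), (-39, -65), (-37, -68)] [ 0.56 -0.34  1.45  0.62 -0.39  1.91  2.37] [-0.34 -0.29  1.01]
-10 170 [(-48, -60), (-46, -61), (-44, -62), (-44, -65), (-43, -68)] [ 0.85 -0.34  1.45  0.9  -0.43  1.89  2.66] [-0.41 -0.24  0.91]
t 7.03 [-0.543  0.003  1.336  0.522  0.174  1.916  1.472] [ 0.2446 -0.3589  1.0462] [ 0.299  0.453  0.82  -0.181]
t7.03 [-0.54  0.    1.34  0.52  0.17  1.92  1.47] [ 0.243 -0.359  1.048] az -60 el -49 yaz 32 yel -2 cl 0.277 bigU
  f [-1.4  0.6  0.1] w 0.997
shift cm [ -0.44  -2.77 -20.31] |d| 0.205
```

```bash
python3 -c "
from tool import *
shift((0,.104,.178),False)"
```

```text
shift cm [ -5.05   5.   -19.35] |d| 0.206
```

>>> move_arm(
  gripper=[1,1,1,1,1],
  xyz=[
    [-1,1,-3.9],
    [-2,2,-7.8],
    [-3,3,-11.7],
    [-4,4,-15.6],
    [-5,5,-19.5],
  ],
  twist=[0,0,0,0,0],
)

```text
t: 7.45
eef_pos: [0.2574, -0.3418, 1.0571]
tool_rot: [0.311, 0.453, 0.814, -0.188]
contact_force: [1.0, -0.0, 0.2]
gripper_width: 1.0
```

```bash
python3 -c "
from tool import *
log();st()
shift((0,.104,.178),False)"
```

```text
t 7.45 [-0.684  0.016  1.448  0.496  0.192  1.916  1.447] [ 0.2574 -0.3418  1.0571] [ 0.311  0.453  0.814 -0.188]
t7.45 [-0.68  0.02  1.45  0.5   0.19  1.92  1.45] [ 0.256 -0.342  1.059] az -60 el -47 yaz 31 yel -1 cl 0.273 bigU
  f [ 1.  -0.   0.2] w 1.0
shift cm [ -5.59   4.97 -19.21] |d| 0.206
```

>>> move_arm(
  gripper=[1,1,1,1,1],
  xyz=[
    [-1.1,1,-3.9],
    [-2.2,2,-7.8],
    [-3.3,3,-11.7],
    [-4.4,4,-15.6],
    [-5.5,5,-19.5],
  ],
  twist=[0,0,0,0,0],
)

```text
t: 7.87
eef_pos: [0.283, -0.3219, 1.0617]
tool_rot: [0.322, 0.445, 0.814, -0.192]
contact_force: [-7.1, -4.4, 1.3]
gripper_width: 1.002
```

```bash
python3 -c "
from tool import *
log();st()
shift((0,.104,.178),False)"
```

```text
t 7.87 [-0.887 -0.004  1.454  0.495  0.345  1.916  1.381] [ 0.283  -0.3219  1.0617] [ 0.322  0.445  0.814 -0.192]
t7.87 [-0.89 -0.    1.45  0.49  0.34  1.92  1.38] [ 0.281 -0.322  1.064] az -60 el -46 yaz 32 yel -2 cl 0.27 bigU
  f [-7.1 -4.4  1.3] w 1.002
shift cm [ -6.11   5.06 -19.03] |d| 0.206
```

```bash
python3 -c "
from tool import *
push(140,-49)"
```

```text
t 7.87 [-0.887 -0.004  1.454  0.495  0.345  1.916  1.381] [ 0.283  -0.3219  1.0617] [ 0.322  0.445  0.814 -0.192]
t7.87 [-0.89 -0.    1.45  0.49  0.34  1.92  1.38] [ 0.281 -0.322  1.064] az -60 el -46 yaz 32 yel -2 cl 0.27 bigU
  f [-7.1 -4.4  1.3] w 1.002
shift cm [  2.07  -2.77 -20.21] |d| 0.205
```

>>> move_arm(
  gripper=[1,1,1,1,1],
  xyz=[
    [0.4,-0.6,-4],
    [0.8,-1.2,-8],
    [1.2,-1.7,-12],
    [1.6,-2.2,-16],
    [2,-2.8,-20.2],
  ],
  twist=[0,0,0,0,0],
)

```text
t: 8.28
eef_pos: [0.2522, -0.3362, 1.0685]
tool_rot: [0.321, 0.436, 0.818, -0.194]
contact_force: [0.6, 0.7, -0.1]
gripper_width: 1.0
```

```bash
python3 -c "
from tool import *
push(140,-52)"
```

```text
t 8.28 [-0.619  0.033  1.455  0.463  0.121  1.916  1.499] [ 0.2522 -0.3362  1.0685] [ 0.321  0.436  0.818 -0.194]
t8.28 [-0.62  0.03  1.45  0.46  0.12  1.92  1.5 ] [ 0.251 -0.336  1.071] az -59 el -46 yaz 33 yel -2 cl 0.273 bigU
  f [ 0.6  0.7 -0.1] w 1.0
shift cm [  2.14  -1.86 -20.3 ] |d| 0.205
```

```bash
cat > hyp.py <<'E'
from sim import *
import itertools
def lin(s,n=5): return [[s[0]*i/n,s[1]*i/n,s[2]*i/n] for i in range(1,n+1)]
def tl(t,n=5): return [t*i/n for i in range(1,n+1)]
qs=[[1.2218919,0.47780464,0.02233727,1.55643659,-0.01148839,1.10928007,-0.08310617]]
C=[ # q0, rows, twist, q1
([1.117,0.425,0.236,0.813,-0.108,1.902,-0.029],lin([0,0,-20]),tl(0),[0.656,0.255,0.813,0.829,-0.222,1.914,-0.014]),
([0.652,0.242,0.805,0.821,-0.219,1.915,-0.015],lin([0,0,20]),tl(0),[0.556,0.186,0.772,1.336,-0.133,1.456,-0.038]),
([0.557,0.191,0.771,1.344,-0.133,1.46,-0.038],lin([17.5,-5.5,-7.5]),tl(-.6),[0.328,0.131,0.598,1.218,0.006,1.61,0.175]),
([0.328,0.131,0.598,1.218,0.006,1.61,0.175],lin([3.4,3.5,-16]),tl(-.6),[0.245,0.257,0.787,0.79,-0.126,1.915,0.799]),
([0.245,0.257,0.787,0.79,-0.126,1.915,0.799],lin([-4.5,2.25,-19.5]),tl(-.5),[-0.014,0.187,1.047,0.775,-0.091,1.916,1.219]),
([-0.014,0.187,1.047,0.775,-0.091,1.916,1.219],lin([-17,6.6,-9.5]),tl(-.25),[0.415,0.288,0.554,0.581,-0.065,1.916,1.431]),
([0.415,0.288,0.554,0.581,-0.065,1.916,1.431],lin([-18.5,2,-8.5]),tl(0),[0.489,0.407,0.657,0.429,-0.225,1.916,1.467]),
([0.489,0.407,0.657,0.429,-0.225,1.916,1.467],lin([-5.5,-1.5,-19.7]),tl(0),[0.364,0.301,0.756,0.495,-0.189,1.916,1.483]),
([0.364,0.301,0.756,0.495,-0.189,1.916,1.483],lin([2.5,-3,-20]),tl(0),[-0.183,0.171,1.339,0.578,-0.194,1.916,1.535]),
([-0.183,0.171,1.339,0.578,-0.194,1.916,1.535],lin([-3,-2.2,-20]),tl(0),[-0.395,0.02,1.19,0.568,0.161,1.916,1.443]),
([-0.395,0.02,1.19,0.568,0.161,1.916,1.443],lin([-4.7,-2.2,-20]),tl(0),[-0.543,0.003,1.336,0.522,0.174,1.916,1.472]),
([-0.543,0.003,1.336,0.522,0.174,1.916,1.472],lin([-5,5,-19.5]),tl(0),[-0.684,0.016,1.448,0.496,0.192,1.916,1.447]),
([-0.684,0.016,1.448,0.496,0.192,1.916,1.447],lin([-5.5,5,-19.5]),tl(0),[-0.887,-0.004,1.454,0.495,0.345,1.916,1.381]),
([-0.887,-0.004,1.454,0.495,0.345,1.916,1.381],lin([2,-2.8,-20.2]),tl(0),[-0.619,0.033,1.455,0.463,0.121,1.916,1.499]),
]
L2_=np.array(LO)+.004;H2=np.array(HI)-.004
DQ=np.array([2.39,2.39,3.14,3.14,3.14,3.14,3.14])*.7/12
def jac(q):
    p0,R0=F(q);J=np.zeros((6,7))
    for i in range(7):
        d=q.copy();d[i]+=1e-5;p,R=F(d);J[:3,i]=(p-p0)/1e-5;J[3:,i]=(R*R0.inv()).as_rotvec()/1e-5
    return p0,R0,J
def dls(q,p,R,lam,n,w,mode):
    for _ in range(n):
        p0,R0,J=jac(q);e=np.concatenate([p-p0,w*(R*R0.inv()).as_rotvec()]);J=J.copy();J[3:]*=w
        dq=J.T@np.linalg.solve(J@J.T+lam**2*np.eye(6),e)
        if mode==1:  # active set
            act=np.ones(7,bool)
            for _k in range(4):
                Ja=J[:,act];dq=np.zeros(7);dq[act]=Ja.T@np.linalg.solve(Ja@Ja.T+lam**2*np.eye(6),e)
                bad=act&(((q+dq)>H2+1e-9)|((q+dq)<L2_-1e-9))
                if not bad.any():break
                act&=~bad
        q=np.clip(q+dq,L2_,H2)
    return q
def callh(q0,rows,tw,lam,n,w,mode,reset):
    q=np.clip(np.array(q0),L2_,H2);p0,R0=F(q);pc,Rc=p0,R0
    for s,t in zip(rows,tw):
        pt=p0+R0.apply(np.array(s)/100);Rt=R0*Ro.from_euler('z',t)
        if reset: pc,Rc=F(q)
        d=pt-pc;m=np.linalg.norm(d);pc=pt if m<.0417 else pc+d*.0417/m
        Rc=slerp_to(Rc,Rt,np.radians(7.16))
        qn=dls(q,pc,Rc,lam,n,w,mode)
        s_=np.max(np.abs(qn-q)/DQ); q=q+(qn-q)/max(1,s_)
    return q
if __name__=="__main__":
    for mode,reset,n,lam,w in itertools.product((0,1),(0,1),(1,5,20),(.02,.1,.3),(.3,1.)):
        er=[];et=[]
        for q0,r,t,q1 in C:
            q=callh(q0,r,t,lam,n,w,mode,reset);er.append(np.linalg.norm(q-np.array(q1)))
            et.append(np.degrees(np.linalg.norm((F(q)[1].inv()*F(np.array(q1))[1]).as_rotvec())))
        print(mode,reset,n,lam,w,round(float(np.mean(er)),3),np.round(er,2),np.round(np.mean(et),1))
E
python3 hyp.py > hyp.txt; sort -k6 -n hyp.txt | head -8
```

```text
1 1 20 0.1 1.0 0.206 [0.63 0.02 0.02 0.1  0.29 0.21 0.06 0.07 0.23 0.33 0.22 0.22 0.42 0.06] 2.8
1 0 20 0.3 1.0 0.235 [0.62 0.02 0.02 0.27 0.31 0.24 0.12 0.06 0.45 0.33 0.25 0.18 0.37 0.07] 2.4
1 0 20 0.1 1.0 0.239 [0.59 0.02 0.02 0.1  0.26 0.52 0.56 0.16 0.18 0.32 0.18 0.11 0.23 0.1 ] 2.3
1 1 5 0.1 1.0 0.243 [0.65 0.02 0.02 0.23 0.35 0.28 0.07 0.09 0.48 0.31 0.22 0.22 0.42 0.06] 2.8
1 0 1 0.02 0.3 0.25 [0.32 0.02 0.03 0.14 0.21 0.37 0.22 0.66 0.22 0.47 0.14 0.35 0.15 0.2 ] 4.6
1 0 5 0.1 1.0 0.251 [0.59 0.02 0.02 0.23 0.27 0.49 0.49 0.16 0.28 0.31 0.18 0.11 0.23 0.12] 2.3
1 0 5 0.02 0.3 0.259 [0.32 0.02 0.02 0.14 0.2  0.33 0.24 0.66 0.17 0.51 0.26 0.19 0.23 0.33] 5.6
1 0 1 0.1 1.0 0.263 [0.65 0.03 0.03 0.29 0.36 0.5  0.1  0.17 0.62 0.28 0.15 0.14 0.26 0.11] 2.3
```

```bash
python3 - <<'E' > hyp2.txt
from hyp import *
for reset,n,lam,w in itertools.product((0,1),(10,40),(.03,.06,.1,.15),(.4,.6,.8,1.,1.5)):
    er=[];et=[]
    for q0,r,t,q1 in C:
        q=callh(q0,r,t,lam,n,w,1,reset);er.append(np.linalg.norm(q-np.array(q1)))
        et.append(np.degrees(np.linalg.norm((F(q)[1].inv()*F(np.array(q1))[1]).as_rotvec())))
    print(reset,n,lam,w,round(float(np.mean(er)),3),np.round(er,2),np.round(np.mean(et),1))
E
sort -k5 -n hyp2.txt | head -8
```

```text
0 40 0.15 1.5 0.196 [0.59 0.02 0.02 0.11 0.23 0.18 0.22 0.08 0.2  0.32 0.25 0.14 0.34 0.06] 2.5
1 40 0.1 0.8 0.197 [0.62 0.02 0.02 0.06 0.29 0.2  0.06 0.06 0.19 0.32 0.22 0.22 0.42 0.06] 2.5
1 40 0.1 0.6 0.198 [0.62 0.02 0.02 0.06 0.3  0.19 0.05 0.06 0.19 0.33 0.23 0.21 0.41 0.07] 2.2
1 40 0.1 1.0 0.198 [0.63 0.02 0.02 0.06 0.29 0.21 0.06 0.06 0.19 0.33 0.22 0.22 0.42 0.06] 2.8
1 40 0.1 1.5 0.201 [0.63 0.02 0.02 0.06 0.28 0.21 0.07 0.07 0.19 0.33 0.22 0.22 0.42 0.06] 3.2
0 40 0.15 1.0 0.206 [0.59 0.02 0.02 0.11 0.26 0.29 0.29 0.05 0.18 0.31 0.25 0.11 0.3  0.1 ] 2.3
1 40 0.15 0.8 0.208 [0.63 0.02 0.02 0.12 0.3  0.21 0.05 0.07 0.24 0.33 0.23 0.22 0.42 0.06] 2.5
1 40 0.15 1.0 0.209 [0.63 0.02 0.02 0.11 0.3  0.21 0.06 0.07 0.24 0.33 0.23 0.22 0.42 0.06] 2.8
```

```bash
nproc; cat > fast.py <<'E'
import numpy as np
from clear import X,SG,LO,HI,clearance
yaw,h,s_,a_,L1,b_,L2,c_,d_,L3,y1,y2,y3,tw=X
LOm=LO+.004;HIm=HI-.004
DQ=np.array([2.39,2.39,3.14,3.14,3.14,3.14,3.14])*.7/12
def rz(a): c,s=np.cos(a),np.sin(a);return np.array([[c,-s,0],[s,c,0],[0,0,1.]])
def ry(a): c,s=np.cos(a),np.sin(a);return np.array([[c,0,s],[0,1.,0],[-s,0,c]])
O=[np.array(v) for v in ([a_,s_,0],[0,0,0],[b_,y1,L1],[0,0,0],[c_,y2,L2],[d_,y3,L3],[0,0,0])]
RZ0=rz(yaw);RZ1=rz(tw)
def fkj(q):
    R=RZ0;p=np.array([0,0,h]);P=[];A=[]
    for i in range(7):
        P.append(p);ax=2 if i%2==0 else 1
        A.append(SG[i]*R[:,ax]); R=R@((rz if ax==2 else ry)(SG[i]*q[i])); p=p+R@O[i]
    R=R@RZ1
    A=np.array(A);P=np.array(P)
    J=np.vstack([np.cross(A,p-P).T,A.T]);return p,R,J
def logm(R):
    c=np.clip((np.trace(R)-1)/2,-1,1);t=np.arccos(c);v=np.array([R[2,1]-R[1,2],R[0,2]-R[2,0],R[1,0]-R[0,1]])
    return v*.5 if t<1e-6 else v*t/(2*np.sin(t))
def expm(v):
    t=np.linalg.norm(v)
    if t<1e-12:return np.eye(3)
    k=v/t;K=np.array([[0,-k[2],k[1]],[k[2],0,-k[0]],[-k[1],k[0],0]]);return np.eye(3)+np.sin(t)*K+(1-np.cos(t))*K@K
def solve(q,p,R,lam=.1,n=40,w=.6):
    for _ in range(n):
        p0,R0,J=fkj(q);e=np.concatenate([p-p0,w*logm(R@R0.T)]);J=J.copy();J[3:]*=w
        if np.linalg.norm(e)<2e-4:break
        act=np.ones(7,bool)
        for _k in range(4):
            Ja=J[:,act];dq=np.zeros(7);dq[act]=Ja.T@np.linalg.solve(Ja@Ja.T+lam**2*np.eye(6),e)
            bad=act&(((q+dq)>HIm+1e-9)|((q+dq)<LOm-1e-9))
            if not bad.any():break
            act&=~bad
        qn=np.clip(q+dq,LOm,HIm)
        if np.max(abs(qn-q))<2e-4: q=qn;break
        q=qn
    return q
def call(q,shift_world,twist=0,n=5,**k):
    q=np.clip(np.array(q,float),LOm,HIm);p0,R0,_=fkj(q)
    for i in range(1,n+1):
        pt=p0+np.array(shift_world)*i/n;Rt=R0@rz(twist*i/n)
        pc,Rc,_=fkj(q);d=pt-pc;m=np.linalg.norm(d);pc=pt if m<.0417 else pc+d*.0417/m
        v=logm(Rc.T@Rt);a=np.linalg.norm(v);Rt=Rt if a<.125 else Rc@expm(v*.125/a)
        qn=solve(q,pc,Rt,**k);s=np.max(np.abs(qn-q)/DQ);q=q+(qn-q)/max(1,s)
    return q
def desc(n,q):
    p,R,_=fkj(q);z=R[:,2];y=R[:,1];c=clearance(q)
    print(n,np.round(q,2),p.round(3),'az %.0f el %.0f yaz %.0f yel %.0f cl %.3f %s'%(np.degrees(np.arctan2(z[1],z[0])),np.degrees(np.arcsin(z[2])),np.degrees(np.arctan2(y[1],y[0])),np.degrees(np.arcsin(y[2])),*c))
E
cat > beam.py <<'E'
from fast import *
import time,sys
from multiprocessing import Pool
q0=np.array([-0.619,0.033,1.455,0.463,0.121,1.916,1.499])
az,el=np.radians(-55),np.radians(-20);zt=np.array([np.cos(el)*np.cos(az),np.cos(el)*np.sin(az),np.sin(el)])
dirs=[np.array([x,y,z],float)/np.sqrt(x*x+y*y+z*z) for x in(-1,0,1) for y in (-1,0,1) for z in (-1,0,1) if (x,y,z)!=(0,0,0)]
def ok(q):
    p,R,_=fkj(q)
    return p[2]>.35 and np.hypot(p[0],p[1])>.2 and clearance(q)[0]>.06
def ex(a):
    q,h,d=a;qn=call(q,dirs[d]*.205);
    if not ok(qn):return None
    z=fkj(qn)[1][:,2];return (np.degrees(np.arccos(np.clip(z@zt,-1,1))),qn,h+[d])
if __name__=="__main__":
    t0=time.time();call(q0,dirs[0]*.2);print('one',time.time()-t0)
    B=[(99,q0,[])]
    with Pool() as P:
      for dep in range(8):
        C=[c for c in P.map(ex,[(b[1],b[2],d) for b in B for d in range(26)],chunksize=4) if c]
        C.sort(key=lambda c:c[0]);B=[];
        for c in C:
            if all(np.linalg.norm(c[1]-b[1])>.15 for b in B):B.append(c)
            if len(B)>=40:break
        print(dep,B[0][0].round(1),[tuple(dirs[d].round(1)) for d in B[0][2]]);desc('',B[0][1]);sys.stdout.flush()
E
timeout 1200 python3 beam.py
```

```text
4
one 0.07725358009338379
0 23.2 [(np.float64(0.0), np.float64(0.7), np.float64(0.7))]
 [-0.67  0.08  1.46  0.42  0.13  1.92  1.44] [ 0.286 -0.294  1.088] az -59 el -43 yaz 33 yel -2 cl 0.268 bigU
1 20.2 [(np.float64(0.0), np.float64(0.7), np.float64(0.7)), (np.float64(0.0), np.float64(0.7), np.float64(0.7))]
 [-0.82  0.1   1.46  0.39  0.23  1.92  1.36] [ 0.318 -0.244  1.101] az -58 el -40 yaz 33 yel -2 cl 0.264 bigU
2 17.2 [(np.float64(0.0), np.float64(0.7), np.float64(0.7)), (np.float64(0.0), np.float64(0.7), np.float64(0.7)), (np.float64(0.0), np.float64(0.7), np.float64(0.7))]
 [-0.98  0.13  1.46  0.37  0.34  1.92  1.28] [ 0.346 -0.187  1.111] az -57 el -37 yaz 34 yel -1 cl 0.262 bigU
3 13.4 [(np.float64(0.0), np.float64(0.7), np.float64(0.7)), (np.float64(1.0), np.float64(0.0), np.float64(0.0)), (np.float64(-0.6), np.float64(0.6), np.float64(0.6)), (np.float64(-0.6), np.float64(0.6), np.float64(0.6))]
 [-0.62  0.15  1.45  0.25  0.04  1.9   1.39] [ 0.314 -0.219  1.141] az -56 el -33 yaz 34 yel -1 cl 0.261 bigU
4 9.9 [(np.float64(0.0), np.float64(0.7), np.float64(0.7)), (np.float6
[... 1086 characters left out ...]
t64(-0.6), np.float64(0.6), np.float64(0.6))]
 [-1.44  0.17  1.45  0.25  0.75  1.9   1.22] [ 0.311 -0.05   1.182] az -52 el -22 yaz 38 yel 1 cl 0.268 bigU
7 1.4 [(np.float64(0.7), np.float64(0.0), np.float64(0.7)), (np.float64(0.6), np.float64(-0.6), np.float64(0.6)), (np.float64(-0.6), np.float64(0.6), np.float64(0.6)), (np.float64(0.0), np.float64(1.0), np.float64(0.0)), (np.float64(-0.6), np.float64(0.6), np.float64(0.6)), (np.float64(-0.6), np.float64(0.6), np.float64(0.6)), (np.float64(0.0), np.float64(1.0), np.float64(0.0)), (np.float64(-0.6), np.float64(0.6), np.float64(0.6))]
 [-1.4   0.19  1.45  0.25  0.75  1.89  1.22] [ 0.315 -0.045  1.185] az -54 el -21 yaz 36 yel -0 cl 0.267 bigU
```

```bash
python3 - <<'E'
from fast import *
q=np.array([-1.44,0.17,1.45,0.25,0.75,1.9,1.22]);desc('s',q)
import itertools
def go(q,pt):
    p=fkj(q)[0];d=np.array(pt)-p;n=int(np.ceil(np.linalg.norm(d)/.04))
    return call(q,d,0,n)
for path in ([(.35,0,1.0),(.35,.0,.8),(.38,.02,.6),(.45,.03,.4),(.504,.013,.21),(.576,-.073,.16)],
             [(.4,-.1,1.0),(.45,-.2,.8),(.45,-.15,.6),(.45,-.05,.4),(.504,.013,.21),(.576,-.073,.16)]):
    qq=q
    for pt in path: qq=go(qq,pt);desc('',qq)
E
python3 -c "
from tool import *
shift((0,.145,.145),False)"
```

```text
s [-1.44  0.17  1.45  0.25  0.75  1.9   1.22] [ 0.312 -0.053  1.182] az -52 el -22 yaz 38 yel 1 cl 0.268 bigU
 [-2.02  0.07  1.45  0.57  1.23  1.91  0.94] [ 0.371 -0.007  1.13 ] az -52 el -23 yaz 38 yel 1 cl 0.273 bigU
 [-2.06 -0.01  1.28  0.91  1.31  1.91  0.58] [0.457 0.06  1.019] az -53 el -24 yaz 37 yel 0 cl 0.265 bigU
 [-1.21 -0.29  0.25  1.82  1.21  1.88 -0.12] [0.405 0.03  0.716] az -53 el -24 yaz 37 yel 0 cl 0.146 scaleH
 [-1.17  0.04  0.42  2.29  1.18  1.35 -0.75] [0.45 0.03 0.4 ] az -53 el -24 yaz 37 yel 0 cl 0.088 scaleH
 [-1.01  0.55  0.45  2.34  1.38  0.95 -1.22] [0.504 0.013 0.21 ] az -53 el -24 yaz 37 yel 0 cl 0.104 bigH
 [-0.79  0.72  0.5   2.26  1.67  0.8  -1.39] [ 0.576 -0.073  0.16 ] az -53 el -24 yaz 37 yel 0 cl 0.106 scaleF
 [-1.9  -0.01  1.27  0.55  1.33  1.9   0.99] [ 0.389 -0.072  1.135] az -52 el -24 yaz 37 yel 0 cl 0.262 bigU
 [-0.7  -0.34  0.27  1.53  1.19  1.51  0.43] [ 0.44  -0.176  0.864] az -52 el -24 yaz 38 yel 0 cl 0.295 bigU
 [-0.42 -0.3   0.08  2.09  1.23  1.2  -0.08] [ 0.45 -0.15  0.6 ] az -52 el -24 yaz 38 yel 0 cl 0.197 scaleH
 [-0.51 -0.02 -0.08  2.35  1.3   1.24 -0.7 ] [ 0.45 -0.05  0.4 ] az -52 el -24 yaz 38 yel 0 cl 0.069 bigH
 [-0.57  0.5  -0.09  2.32  1.45  1.22 -1.22] [0.504 0.013 0.21 ] az -52 el -24 yaz 38 yel 0 cl 0.104 bigH
 [-0.4   0.64  0.02  2.24  1.72  1.09 -1.3 ] [ 0.576 -0.073  0.16 ] az -52 el -24 yaz 38 yel 0 cl 0.096 scaleF
shift cm [ -1.52   7.35 -19.08] |d| 0.205
```

>>> move_arm(
  gripper=[1,1,1,1,1],
  xyz=[
    [-0.3,1.5,-3.8],
    [-0.6,3,-7.6],
    [-0.9,4.4,-11.4],
    [-1.2,5.9,-15.2],
    [-1.5,7.4,-19],
  ],
  twist=[0,0,0,0,0],
)

```text
t: 8.7
eef_pos: [0.2692, -0.3166, 1.0797]
tool_rot: [0.332, 0.449, 0.804, -0.206]
contact_force: [-6.3, -2.7, 1.0]
gripper_width: 1.0
```

```bash
python3 -c "
from tool import *
log();st()
shift((.205,0,0),False);shift((-.118,.118,.118),False)"
```

```text
t 8.7 [-0.544  0.085  1.455  0.425  0.054  1.916  1.468] [ 0.2692 -0.3166  1.0797] [ 0.332  0.449  0.804 -0.206]
t8.70 [-0.54  0.08  1.46  0.42  0.05  1.92  1.47] [ 0.269 -0.316  1.082] az -61 el -44 yaz 31 yel -2 cl 0.269 bigU
  f [-6.3 -2.7  1. ] w 1.0
shift cm [-7.73 17.59  7.14] |d| 0.205
shift cm [  2.89  -4.47 -19.73] |d| 0.204
```

>>> move_arm(
  gripper=[1,1,1,1,1],
  xyz=[
    [-1.5,3.5,1.4],
    [-3,7,2.8],
    [-4.6,10.5,4.2],
    [-6.1,14,5.6],
    [-7.7,17.6,7.1],
  ],
  twist=[0,0,0,0,0],
)

```text
t: 9.12
eef_pos: [0.4241, -0.2922, 1.0583]
tool_rot: [0.34, 0.425, 0.816, -0.196]
contact_force: [2.0, -1.0, -1.5]
gripper_width: 0.998
```

```bash
sed -i 's/^q0=.*/q0=np.array(get_obs()["q"])/; s/^from fast import \*/from fast import *\nfrom station import get_obs/; s/range(8)/range(6)/' beam.py; python3 -c "
from tool import *
log();st()
shift((-.118,.118,.118),False)"; timeout 600 python3 beam.py | grep -v '^one'
```

```text
t 9.12 [-0.046  0.326  1.317  0.251 -0.424  1.916  1.399] [ 0.4241 -0.2922  1.0583] [ 0.34   0.425  0.816 -0.196]
t9.12 [-0.05  0.33  1.32  0.25 -0.42  1.92  1.4 ] [ 0.426 -0.292  1.06 ] az -58 el -44 yaz 34 yel -2 cl 0.243 bigU
  f [ 2.  -1.  -1.5] w 0.998
shift cm [  2.91  -3.49 -19.93] |d| 0.204
0 19.2 [(np.float64(-0.6), np.float64(0.6), np.float64(0.6))]
 [-0.26  0.23  1.3   0.25 -0.19  1.92  1.39] [ 0.369 -0.252  1.102] az -56 el -39 yaz 35 yel -1 cl 0.254 bigU
1 14.7 [(np.float64(-0.6), np.float64(0.6), np.float64(0.6)), (np.float64(-0.6), np.float64(0.6), np.float64(0.6))]
 [-0.6   0.16  1.46  0.25 -0.    1.92  1.4 ] [ 0.318 -0.218  1.135] az -55 el -35 yaz 35 yel -1 cl 0.261 bigU
2 11.4 [(np.float64(-0.6), np.float64(0.6), np.float64(0.6)), (np.float64(-0.6), np.float64(0.6), np.float64(0.6)), (np.float64(0.0), np.float64(1.0), np.float64(0.0))]
 [-0.9   0.22  1.46  0.25  0.21  1.92  1.26] [ 0.37  -0.113  1.137] az -54 el -31 yaz 36 yel -0 cl 0.257 bigU
3 7.8 [(np.float64(-0.6), np.float64(0.6), np.float64(0.6)), (np.float64(-0.6), np.float64(0.6), np.float64(0.6)), (np.floa
[... 331 characters left out ...]
t64(0.0), np.float64(1.0), np.float64(0.0)), (np.float64(-0.6), np.float64(0.6), np.float64(0.6)), (np.float64(-0.6), np.float64(0.6), np.float64(0.6))]
 [-1.42  0.17  1.46  0.25  0.71  1.92  1.22] [ 0.314 -0.053  1.175] az -52 el -24 yaz 38 yel 1 cl 0.267 bigU
5 3.0 [(np.float64(-0.6), np.float64(0.6), np.float64(0.6)), (np.float64(-0.6), np.float64(0.6), np.float64(0.6)), (np.float64(0.0), np.float64(1.0), np.float64(0.0)), (np.float64(-0.6), np.float64(0.6), np.float64(0.6)), (np.float64(-0.7), np.float64(0.0), np.float64(0.7)), (np.float64(-0.6), np.float64(0.6), np.float64(0.6))]
 [-1.67  0.12  1.46  0.25  0.99  1.92  1.25] [ 0.282 -0.071  1.193] az -52 el -21 yaz 38 yel 1 cl 0.270 bigU
```

>>> move_arm(
  gripper=[1,1,1,1,1],
  xyz=[
    [0.6,-0.7,-4],
    [1.2,-1.4,-8],
    [1.8,-2.1,-12],
    [2.4,-2.8,-16],
    [3,-3.5,-20],
  ],
  twist=[0,0,0,0,0],
)

```text
t: 9.53
eef_pos: [0.3447, -0.231, 1.0874]
tool_rot: [0.356, 0.431, 0.802, -0.208]
contact_force: [-1.0, 0.5, 1.1]
gripper_width: 0.998
```

```bash
python3 -c "
from tool import *
log();st()
shift((-.118,.118,.118),False)"
```

```text
t 9.53 [-0.757  0.144  1.45   0.401  0.156  1.916  1.332] [ 0.3447 -0.231   1.0874] [ 0.356  0.431  0.802 -0.208]
t9.53 [-0.76  0.14  1.45  0.4   0.16  1.92  1.33] [ 0.344 -0.231  1.09 ] az -59 el -41 yaz 33 yel -2 cl 0.261 bigU
  f [-1.   0.5  1.1] w 0.998
shift cm [  1.96  -3.83 -19.98] |d| 0.204
```

>>> move_arm(
  gripper=[1,1,1,1,1],
  xyz=[
    [0.4,-0.8,-4],
    [0.8,-1.6,-8],
    [1.2,-2.3,-12],
    [1.6,-3,-16],
    [2,-3.8,-20],
  ],
  twist=[0,0,0,0,0],
)

```text
t: 9.95
eef_pos: [0.3567, -0.2014, 1.0851]
tool_rot: [0.364, 0.397, 0.815, -0.213]
contact_force: [2.5, 8.0, -0.2]
gripper_width: 1.0
```

```bash
python3 -c "
from tool import *
log();st()
shift((-.118,.118,.118),False);shift((0,.205,0),False)"; sed -i 's/range(6)/range(4)/' beam.py; timeout 600 python3 beam.py | grep -v '^one'
```

```text
t 9.95 [-1.202  0.061  1.451  0.469  0.527  1.916  1.268] [ 0.3567 -0.2014  1.0851] [ 0.364  0.397  0.815 -0.213]
t9.95 [-1.2   0.06  1.45  0.47  0.53  1.92  1.27] [ 0.355 -0.202  1.088] az -56 el -40 yaz 36 yel -3 cl 0.264 bigU
  f [ 2.5  8.  -0.2] w 1.0
shift cm [  1.76  -3.17 -20.11] |d| 0.204
shift cm [ 10.1   12.16 -13.06] |d| 0.205
0 17.2 [(np.float64(-0.6), np.float64(0.6), np.float64(0.6))]
 [-1.04  0.11  1.45  0.38  0.39  1.92  1.32] [ 0.345 -0.185  1.111] az -56 el -37 yaz 37 yel -3 cl 0.263 bigU
1 14.1 [(np.float64(-0.6), np.float64(0.6), np.float64(0.6)), (np.float64(-0.6), np.float64(0.6), np.float64(0.6))]
 [-1.1   0.12  1.45  0.34  0.44  1.92  1.32] [ 0.335 -0.167  1.13 ] az -55 el -34 yaz 37 yel -3 cl 0.263 bigU
2 10.9 [(np.float64(-0.6), np.float64(0.6), np.float64(0.6)), (np.float64(-0.6), np.float64(0.6), np.float64(0.6)), (np.float64(-0.6), np.float64(0.6), np.float64(0.6))]
 [-1.19  0.12  1.45  0.3   0.53  1.92  1.32] [ 0.326 -0.145  1.147] az -54 el -31 yaz 38 yel -3 cl 0.263 bigU
3 7.8 [(np.float64(-0.6), np.float64(0.6), np.float64(0.6)), (np.float64(-0.6), np.float64(0.6), np.float64(0.6)), (np.float64(-0.6), np.float64(0.6), np.float64(0.6)), (np.float64(-0.6), np.float64(0.6), np.float64(0.6))]
 [-1.33  0.12  1.45  0.28  0.67  1.92  1.3 ] [ 0.317 -0.117  1.162] az -53 el -28 yaz 38 yel -2 cl 0.265 bigU
```

```bash
cat > explore.py <<'E'
from beam import *
def go(q,pt):
    p=fkj(q)[0];d=np.array(pt)-p;n=int(np.ceil(np.linalg.norm(d)/.04));return call(q,d,0,n)
if __name__=="__main__":
    P=Pool()
    qs=np.array(get_obs()["q"])
    for path in ([(.38,-.15,.85)],[(.38,-.15,.85),(.4,-.1,.65)],[(.4,-.1,.8),(.5,.0,.5)],[(.38,-.15,.85),(.4,-.1,.65),(.45,-.05,.35)],[(.3,-.3,.8)],[(.2,-.4,.8)],[(.45,-.3,.8),(.55,-.3,.6)],[(.5,-.4,.9)]):
        q=qs
        for pt in path:q=go(q,pt)
        desc('at',q)
        R=[c for c in P.map(ex,[(q,[],d) for d in range(26)]) if c]
        R.sort(key=lambda c:c[0])
        z=fkj(q)[1][:,2];print(' now',np.degrees(np.arccos(z@zt)).round(1),[(round(c[0],1),tuple(dirs[c[2][0]].round(1))) for c in R[:4]])
E
python3 explore.py | sed 's/np.float64//g'
```

```text
at [-1.12 -0.24  0.63  1.    1.09  1.92  0.79] [ 0.41  -0.192  0.967] az -57 el -41 yaz 36 yel -4 cl 0.267 bigU
 now 21.3 [((19.5), ((0.0), (0.7), (0.7))), ((20.3), ((-0.6), (0.6), (0.6))), ((20.3), ((0.0), (1.0), (0.0))), ((20.9), ((0.0), (-0.7), (0.7)))]
at [-0.5  -0.34  0.06  1.87  0.86  1.5   0.21] [ 0.4  -0.1   0.65] az -57 el -41 yaz 36 yel -4 cl 0.211 scaleH
 now 21.3 [((21.2), ((-0.6), (0.6), (-0.6))), ((21.3), ((0.0), (-0.7), (0.7))), ((21.3), ((1.0), (0.0), (0.0))), ((21.3), ((0.0), (0.0), (1.0)))]
at [-1.21 -0.1   0.63  2.    0.96  1.36 -0.2 ] [ 0.5 -0.   0.5] az -56 el -40 yaz 36 yel -3 cl 0.054 scaleH
 now 20.1 [((20.1), ((0.0), (-1.0), (0.0))), ((20.1), ((0.0), (0.0), (1.0))), ((20.1), ((0.6), (-0.6), (0.6))), ((20.1), ((0.0), (-0.7), (0.7)))]
at [-0.51  0.    0.04  2.29  1.03  1.06 -0.45] [ 0.45 -0.05  0.35] az -57 el -41 yaz 36 yel -4 cl 0.050 bigH
 now 21.3 [((21.1), ((-0.7), (0.0), (0.7))), ((21.3), ((0.0), (-0.7), (0.7))), ((21.3), ((0.7), (-0.7), (0.0))), ((21.3), ((0.6), (-0.6), (0.6)))]
at [-0.75 -0.32  0.5   1.13  0.97  1.75  0.88] [ 0.362 -0.28   0.942] az -57
[... 249 characters left out ...]
1] az -56 el -40 yaz 37 yel -4 cl 0.315 bigU
 now 20.1 [((19.3), ((0.0), (0.7), (0.7))), ((19.9), ((0.0), (0.7), (-0.7))), ((19.9), ((0.0), (0.0), (-1.0))), ((20.1), ((1.0), (0.0), (0.0)))]
at [-0.97 -0.16  1.03  1.78  0.96  1.03  0.41] [ 0.55 -0.3   0.6 ] az -56 el -40 yaz 36 yel -3 cl 0.257 scaleF
 now 20.1 [((19.6), ((0.0), (-1.0), (0.0))), ((20.1), ((0.7), (-0.7), (0.0))), ((20.1), ((0.6), (-0.6), (0.6))), ((20.1), ((0.6), (-0.6), (-0.6)))]
at [-1.36 -0.23  1.41  1.03  0.85  1.46  1.  ] [ 0.5 -0.4  0.9] az -56 el -40 yaz 36 yel -3 cl 0.261 bigU
 now 20.1 [((18.6), ((0.6), (-0.6), (0.6))), ((18.7), ((0.0), (-0.7), (0.7))), ((18.7), ((0.7), (0.0), (0.7))), ((18.8), ((0.7), (-0.7), (0.0)))]
```

>>> move_arm(
  gripper=[1,1,1,1,1],
  xyz=[
    [0.4,-0.6,-4],
    [0.8,-1.2,-8],
    [1.1,-1.8,-12],
    [1.5,-2.5,-16],
    [1.8,-3.1,-20],
  ],
  twist=[0,0,0,0,0],
)

```text
t: 10.37
eef_pos: [0.3547, -0.1875, 1.0948]
tool_rot: [0.375, 0.403, 0.804, -0.223]
contact_force: [-0.1, 2.4, -0.1]
gripper_width: 1.008
```

```bash
python3 -c "
from tool import *
log();st()
shift((-.118,.118,.118),False);shift((.145,0,.145),False);shift((.205,0,0),False)"; 
```

```text
t 10.37 [-1.198  0.082  1.453  0.447  0.537  1.916  1.258] [ 0.3547 -0.1875  1.0948] [ 0.375  0.403  0.804 -0.223]
t10.37 [-1.2   0.08  1.45  0.45  0.54  1.92  1.26] [ 0.353 -0.188  1.098] az -57 el -38 yaz 35 yel -3 cl 0.264 bigU
  f [-0.1  2.4 -0.1] w 1.008
shift cm [  1.08  -3.51 -20.11] |d| 0.204
shift cm [-17.07  11.01  -2.84] |d| 0.205
shift cm [-8.07 16.73  8.67] |d| 0.205
```

>>> move_arm(
  gripper=[1,1,1,1,1],
  xyz=[
    [-4.1,0,0],
    [-8.2,0,0],
    [-12.3,0,0],
    [-16.4,0,0],
    [-20.5,0,0],
  ],
  twist=[0,0,0,0,0],
)

```text
t: 10.78
eef_pos: [0.3567, -0.22, 1.1139]
tool_rot: [0.387, 0.408, 0.795, -0.228]
contact_force: [-0.5, 1.0, 0.8]
gripper_width: 1.001
```

```bash
python3 -c "
from tool import *
log();st()
shift((-.118,.118,.118),False);shift((0,0,.205),False);shift((.205,0,0),False)"; 
```

```text
t 10.78 [-0.471  0.216  1.433  0.259 -0.094  1.916  1.396] [ 0.3567 -0.22    1.1139] [ 0.387  0.408  0.795 -0.228]
t10.78 [-0.47  0.22  1.43  0.26 -0.09  1.92  1.4 ] [ 0.357 -0.219  1.116] az -58 el -37 yaz 34 yel -3 cl 0.255 bigU
  f [-0.5  1.   0.8] w 1.001
shift cm [  0.46  -3.65 -20.1 ] |d| 0.204
shift cm [-16.42  -0.95 -12.24] |d| 0.205
shift cm [-7.52 16.92  8.79] |d| 0.205
```

```bash
timeout 600 python3 beam.py | grep -v '^one' | sed 's/np.float64//g'; python3 - <<'E'
from hyp import *
import json
E
```

```text
0 12.8 [((-0.6), (0.6), (0.6))]
 [-0.81  0.14  1.45  0.26  0.22  1.92  1.38] [ 0.315 -0.193  1.143] az -57 el -33 yaz 35 yel -2 cl 0.261 bigU
1 9.4 [((-0.6), (0.6), (0.6)), ((0.0), (1.0), (0.0))]
 [-1.01  0.23  1.45  0.26  0.34  1.92  1.25] [ 0.367 -0.088  1.142] az -55 el -29 yaz 36 yel -2 cl 0.258 bigU
2 5.6 [((-0.6), (0.6), (0.6)), ((0.0), (1.0), (0.0)), ((-0.6), (0.6), (0.6))]
 [-1.26  0.2   1.45  0.26  0.58  1.92  1.24] [ 0.335 -0.06   1.162] az -54 el -26 yaz 37 yel -1 cl 0.264 bigU
3 2.5 [((-0.6), (0.6), (0.6)), ((0.0), (1.0), (0.0)), ((-0.6), (0.6), (0.6)), ((-0.6), (0.6), (0.6))]
 [-1.48  0.19  1.45  0.26  0.79  1.92  1.23] [ 0.309 -0.028  1.179] az -53 el -22 yaz 37 yel -1 cl 0.269 bigU
```

>>> move_arm(
  gripper=[1,1,1,1,1],
  xyz=[
    [0.1,-0.7,-4],
    [0.2,-1.4,-8],
    [0.3,-2.1,-12],
    [0.4,-2.9,-16],
    [0.5,-3.6,-20],
  ],
  twist=[0,0,0,0,0],
)

```text
t: 11.2
eef_pos: [0.3273, -0.1897, 1.139]
tool_rot: [0.418, 0.389, 0.788, -0.232]
contact_force: [-8.7, 11.9, 10.5]
gripper_width: 1.004
```

```bash
python3 -c "
from tool import *
log();st()
shift((-.118,.118,.118),False);shift((0,.205,0),False);shift((.205,0,0),False)"; 
```

```text
t 11.2 [-0.718  0.164  1.455  0.241  0.107  1.916  1.391] [ 0.3273 -0.1897  1.139 ] [ 0.418  0.389  0.788 -0.232]
t11.20 [-0.72  0.16  1.45  0.24  0.11  1.92  1.39] [ 0.327 -0.189  1.142] az -55 el -33 yaz 36 yel -2 cl 0.259 bigU
  f [-8.7 11.9 10.5] w 1.004
shift cm [ -0.83  -3.02 -20.2 ] |d| 0.204
shift cm [  8.6   12.09 -14.14] |d| 0.205
shift cm [-7.14 16.53  9.8 ] |d| 0.205
```

Matches the prediction now (el −33°). Continue with the planned +y push.

>>> move_arm(
  gripper=[1,1,1,1,1],
  xyz=[
    [1.7,2.4,-2.8],
    [3.4,4.8,-5.6],
    [5.1,7.2,-8.4],
    [6.8,9.6,-11.2],
    [8.6,12,-14.1],
  ],
  twist=[0,0,0,0,0],
)

```text
t: 11.62
eef_pos: [0.3766, -0.0903, 1.137]
tool_rot: [0.442, 0.387, 0.773, -0.24]
contact_force: [-0.2, 0.0, -0.3]
gripper_width: 0.998
```

```bash
python3 -c "
from tool import *
log();st()
shift((-.118,.118,.118),False);shift((0,.205,0),False);shift((.205,0,0),False)"; sed -i 's/range(4)/range(3)/' beam.py;timeout 600 python3 beam.py | grep -v '^one' | sed 's/np.float64//g'
```

```text
t 11.62 [-0.932  0.243  1.455  0.242  0.262  1.916  1.255] [ 0.3766 -0.0903  1.137 ] [ 0.442  0.387  0.773 -0.24 ]
t11.62 [-0.93  0.24  1.45  0.24  0.26  1.92  1.26] [ 0.376 -0.089  1.14 ] az -55 el -30 yaz 36 yel -2 cl 0.256 bigU
  f [-0.2  0.  -0.3] w 0.998
shift cm [ -2.03  -3.01 -20.11] |d| 0.204
shift cm [  7.91  11.99 -14.62] |d| 0.205
shift cm [-6.36 16.61 10.19] |d| 0.205
0 5.9 [((-0.6), (0.6), (0.6))]
 [-1.19  0.21  1.45  0.24  0.52  1.92  1.25] [ 0.34  -0.062  1.162] az -54 el -26 yaz 37 yel -1 cl 0.262 bigU
1 2.8 [((-0.6), (0.6), (0.6)), ((-0.6), (0.6), (0.6))]
 [-1.43  0.2   1.45  0.24  0.74  1.92  1.23] [ 0.311 -0.031  1.179] az -53 el -22 yaz 38 yel -1 cl 0.268 bigU
2 1.0 [((-0.6), (0.6), (0.6)), ((-0.7), (0.0), (0.7)), ((-0.7), (0.0), (0.7))]
 [-1.87  0.07  1.45  0.24  1.25  1.92  1.32] [ 0.264 -0.107  1.203] az -54 el -20 yaz 37 yel -1 cl 0.270 bigU
```

>>> move_arm(
  gripper=[1,1,1,1,1],
  xyz=[
    [-0.4,-0.6,-4],
    [-0.8,-1.2,-8],
    [-1.2,-1.8,-12],
    [-1.6,-2.4,-16],
    [-2,-3,-20.1],
  ],
  twist=[0,0,0,0,0],
)

```text
t: 12.03
eef_pos: [0.3414, -0.0614, 1.1594]
tool_rot: [0.472, 0.374, 0.76, -0.247]
contact_force: [0.9, -1.0, 0.1]
gripper_width: 1.004
```

```bash
python3 -c "
from tool import *
log();st()
shift((-.118,.118,.118),False)"
```

```text
t 12.03 [-1.196  0.21   1.455  0.242  0.519  1.916  1.248] [ 0.3414 -0.0614  1.1594] [ 0.472  0.374  0.76  -0.247]
t12.03 [-1.2   0.21  1.45  0.24  0.52  1.92  1.25] [ 0.339 -0.061  1.162] az -54 el -26 yaz 37 yel -1 cl 0.262 bigU
  f [ 0.9 -1.   0.1] w 1.004
shift cm [ -3.43  -2.65 -19.97] |d| 0.204
```

>>> move_arm(
  gripper=[1,1,1,1,1],
  xyz=[
    [-0.7,-0.5,-4],
    [-1.4,-1,-8],
    [-2.1,-1.6,-12],
    [-2.8,-2.1,-16],
    [-3.4,-2.6,-20],
  ],
  twist=[0,0,0,0,0],
)

```text
t: 12.45
eef_pos: [0.3132, -0.0289, 1.177]
tool_rot: [0.5, 0.361, 0.745, -0.254]
contact_force: [0.5, -0.9, -0.3]
gripper_width: 0.997
```

```bash
python3 -c "
from tool import *
log();st()
shift((-.118,.118,.118),False)"
cat > follow.py <<'E'
from fast import *
from station import get_obs
def go(q,pt,tw=0):
    p=fkj(q)[0];d=np.array(pt)-p;n=max(int(np.ceil(np.linalg.norm(d)/.04)),int(abs(tw)/.12)+1);return call(q,d,tw,n),n
def follow(q,path):
    N=0
    for pt in path:
        q,n=go(q,pt);N+=n;desc(N,q)
    return q
E
python3 - <<'E'
from follow import *
q=get_obs()['q']
for path in ([(.4,-.1,1.0),(.45,-.2,.8),(.45,-.15,.6),(.45,-.05,.4),(.504,.013,.21),(.576,-.073,.16)],
 [(.45,-.1,1.05),(.5,-.2,.85),(.45,-.15,.6),(.45,-.0,.4),(.504,.013,.21),(.576,-.073,.16)]):
    follow(q,path);print()
E
```

```text
t 12.45 [-1.431  0.201  1.454  0.242  0.748  1.915  1.238] [ 0.3132 -0.0289  1.177 ] [ 0.5    0.361  0.745 -0.254]
t12.45 [-1.43  0.2   1.45  0.24  0.75  1.92  1.24] [ 0.31  -0.029  1.18 ] az -53 el -22 yaz 38 yel -1 cl 0.268 bigU
  f [ 0.5 -0.9 -0.3] w 0.997
shift cm [ -4.79  -2.35 -19.73] |d| 0.204
6 [-1.95 -0.01  1.29  0.57  1.37  1.91  1.  ] [ 0.389 -0.06   1.131] az -54 el -23 yaz 37 yel -2 cl 0.263 bigU
16 [-0.79 -0.34  0.3   1.51  1.24  1.57  0.45] [ 0.439 -0.17   0.873] az -54 el -23 yaz 37 yel -2 cl 0.290 bigU
23 [-0.5  -0.3   0.13  2.09  1.26  1.25 -0.08] [ 0.45 -0.15  0.6 ] az -54 el -23 yaz 37 yel -2 cl 0.193 scaleH
29 [-0.59 -0.01 -0.    2.35  1.3   1.27 -0.68] [ 0.45 -0.05  0.4 ] az -54 el -23 yaz 37 yel -2 cl 0.069 bigH
35 [-0.63  0.51 -0.02  2.31  1.43  1.2  -1.19] [0.504 0.013 0.21 ] az -54 el -23 yaz 37 yel -2 cl 0.104 bigH
39 [-0.46  0.65  0.08  2.24  1.69  1.07 -1.27] [ 0.576 -0.073  0.16 ] az -54 el -23 yaz 37 yel -2 cl 0.094 scaleF

6 [-1.92 -0.03  1.27  0.61  1.37  1.88  0.97] [ 0.409 -0.07   1.123] az -54 el -23 yaz 37 yel -2 cl 0.260 bigU
14 [-1.12 -0.34  0.6   1.47  1.34  1.58  0.44] [ 0.493 -0.19   0.871] az -54 el -23 yaz 37 yel -2 cl 0.269 bigU
21 [-0.69 -0.33  0.27  2.1   1.29  1.32 -0.09] [ 0.45 -0.15  0.6 ] az -54 el -23 yaz 37 yel -2 cl 0.193 scaleH
28 [-0.82  0.03  0.11  2.31  1.23  1.35 -0.71] [ 0.45 -0.    0.4 ] az -54 el -23 yaz 37 yel -2 cl 0.093 bigH
33 [-0.76  0.52  0.14  2.32  1.41  1.13 -1.19] [0.504 0.013 0.21 ] az -54 el -23 yaz 37 yel -2 cl 0.104 bigH
37 [-0.58  0.67  0.23  2.25  1.68  0.99 -1.3 ] [ 0.576 -0.073  0.16 ] az -54 el -23 yaz 37 yel -2 cl 0.098 scaleF
```

```bash
python3 -c "
from tool import *
shift((.41,-.1,1.05))"
```

```text
shift cm [ 7.47  3.55 15.4 ] |d| 0.175
```

>>> move_arm(
  gripper=[1,1,1,1,1],
  xyz=[
    [1.5,0.7,3.1],
    [3,1.4,6.2],
    [4.5,2.1,9.3],
    [6,2.8,12.4],
    [7.5,3.5,15.4],
  ],
  twist=[0,0,0,0,0],
)

```text
t: 12.87
eef_pos: [0.3666, -0.0506, 1.1445]
tool_rot: [0.491, 0.352, 0.758, -0.244]
contact_force: [0.8, 5.0, 0.2]
gripper_width: 0.999
```

```bash
python3 -c "
from tool import *
log();st()
shift((.48,-.18,.9))"
```

```text
t 12.87 [-1.905  0.025  1.305  0.487  1.292  1.915  1.07 ] [ 0.3666 -0.0506  1.1445] [ 0.491  0.352  0.758 -0.244]
t12.87 [-1.91  0.03  1.3   0.49  1.29  1.92  1.07] [ 0.364 -0.053  1.148] az -51 el -23 yaz 39 yel -1 cl 0.266 bigU
  f [0.8 5.  0.2] w 0.999
shift cm [15.57  1.19 25.5 ] |d| 0.299
```

>>> move_arm(
  gripper=[1,1,1,1,1],
  xyz=[
    [2,0.2,3.4],
    [4,0.3,6.8],
    [6,0.5,10.2],
    [8,0.7,13.5],
    [10,0.8,17],
  ],
  twist=[0,0,0,0,0],
)

```text
t: 13.28
eef_pos: [0.4174, -0.1164, 1.0631]
tool_rot: [0.486, 0.371, 0.749, -0.257]
contact_force: [1.9, -3.5, 0.4]
gripper_width: 1.002
```

```bash
python3 -c "
from tool import *
log();st()
shift((.48,-.18,.85))"
```

```text
t 13.28 [-1.308 -0.177  0.558  0.894  1.444  1.886  0.801] [ 0.4174 -0.1164  1.0631] [ 0.486  0.371  0.749 -0.257]
t13.28 [-1.31 -0.18  0.56  0.89  1.44  1.89  0.8 ] [ 0.414 -0.12   1.067] az -54 el -23 yaz 36 yel -1 cl 0.257 bigU
  f [ 1.9 -3.5  0.4] w 1.002
shift cm [16.03  1.8  16.54] |d| 0.231
```

```bash
python3 - <<'E'
from follow import *
from tool import shift
q=get_obs()['q']
follow(q,[(.46,-.16,.87),(.45,-.1,.6),(.45,0.02,.4),(.504,.02,.22)])
shift((.46,-.16,.87))
E
```

```text
6 [-1.01 -0.34  0.44  1.5   1.31  1.64  0.41] [ 0.46 -0.16  0.87] az -54 el -23 yaz 36 yel -2 cl 0.275 bigU
13 [-0.82 -0.3   0.26  2.08  1.26  1.45 -0.16] [ 0.45 -0.1   0.6 ] az -54 el -23 yaz 36 yel -2 cl 0.160 scaleH
19 [-0.92  0.05  0.17  2.28  1.18  1.37 -0.72] [0.45 0.02 0.4 ] az -54 el -23 yaz 36 yel -2 cl 0.092 scaleH
24 [-0.83  0.5   0.21  2.31  1.36  1.1  -1.16] [0.504 0.02  0.22 ] az -54 el -23 yaz 36 yel -2 cl 0.112 bigH
shift cm [15.32  1.33 13.18] |d| 0.203
```

>>> move_arm(
  gripper=[1,1,1,1,1],
  xyz=[
    [3,0.3,2.6],
    [6,0.5,5.3],
    [9.1,0.8,7.9],
    [12.2,1,10.5],
    [15.3,1.3,13.2],
  ],
  twist=[0,0,0,0,0],
)

```text
t: 13.7
eef_pos: [0.4597, -0.1581, 0.8702]
tool_rot: [0.485, 0.368, 0.752, -0.253]
contact_force: [1.0, 1.0, 2.7]
gripper_width: 0.999
```

```bash
python3 -c "
from tool import *
log();st()
shift((.45,-.1,.6))"
```

```text
t 13.7 [-0.96  -0.331  0.409  1.489  1.284  1.623  0.423] [ 0.4597 -0.1581  0.8702] [ 0.485  0.368  0.752 -0.253]
t13.70 [-0.96 -0.33  0.41  1.49  1.28  1.62  0.42] [ 0.457 -0.16   0.872] az -54 el -24 yaz 37 yel -1 cl 0.279 bigU
  f [1.  1.  2.7] w 0.999
shift cm [26.76  3.36  6.07] |d| 0.276
```

>>> move_arm(
  gripper=[1,1,1,1,1],
  xyz=[
    [4,0.5,0.9],
    [8,1,1.8],
    [12,1.5,2.7],
    [16,2,3.6],
    [20,2.5,4.5],
  ],
  twist=[0,0,0,0,0],
)

```text
t: 14.12
eef_pos: [0.4515, -0.1153, 0.6679]
tool_rot: [0.484, 0.369, 0.752, -0.255]
contact_force: [1.0, 0.8, -0.5]
gripper_width: 0.999
```

```bash
python3 - <<'E'
from tool import *
import cv2
log();st()
r=read_camera("wrist");cv2.imwrite('pics/c_wrist.png',r['pixels'][:,:,::-1])
r=read_camera("scene");cv2.imwrite('pics/c_scene.png',r['pixels'][:,:,::-1])
for q in ("pan","pan_grip","pan_crook"):
    for c in ("wrist","top"):
        print(q,c,[(round(d["p"],2),np.round(d["centre"],4).tolist()) for d in spot_point(q,c)])
shift((.45,.02,.4))
E
```

```text
t 14.12 [-0.698 -0.32   0.194  1.949  1.223  1.443  0.016] [ 0.4515 -0.1153  0.6679] [ 0.484  0.369  0.752 -0.255]
t14.12 [-0.7  -0.32  0.19  1.95  1.22  1.44  0.02] [ 0.449 -0.116  0.669] az -54 el -24 yaz 37 yel -2 cl 0.192 scaleH
  f [ 1.   0.8 -0.5] w 0.999
pan wrist []
pan top [(0.69, [0.6104, -0.1099, 0.0009]), (0.68, [0.2196, -0.3499, 0.0024]), (0.66, [0.3435, -0.1026, -0.0008])]
pan_grip wrist []
pan_grip top [(0.85, [0.6095, -0.1101, 0.1407]), (0.72, [0.2203, -0.3513, 0.2007]), (0.57, [0.3459, -0.1007, 0.1935]), (0.25, [0.6102, -0.1088, 0.0001])]
pan_crook wrist []
pan_crook top [(0.78, [0.6092, -0.1104, 0.2338]), (0.75, [0.2194, -0.3529, 0.3288]), (0.56, [0.3436, -0.1, 0.321])]
shift cm [29.36  8.34  0.89] |d| 0.305
```

View pics/c_wrist.png

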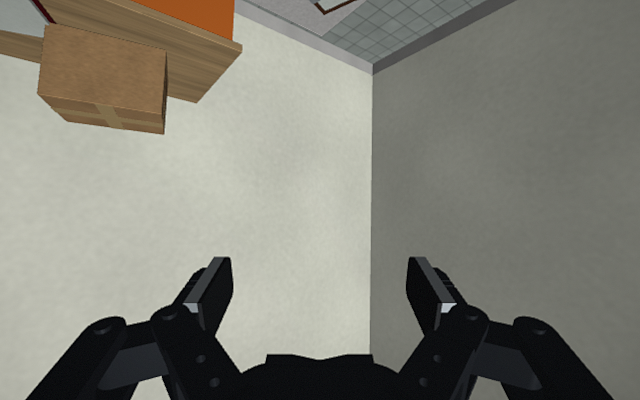

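View pics/c_scene.png

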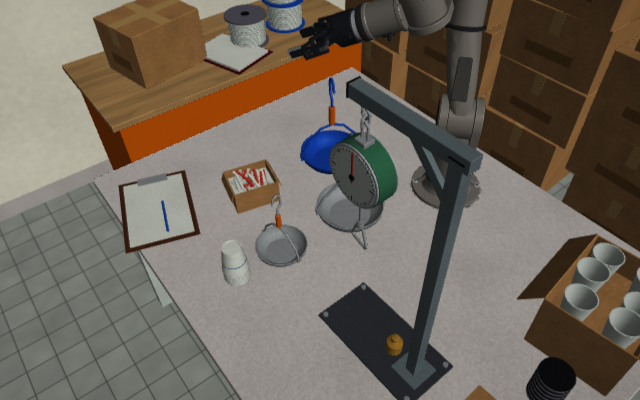

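```bash
python3 - <<'E'
from tool import *
r=read_camera("wrist");o,q,p,R=st(False)
c=-np.array(r["R"]).T@np.array(r["t"]);print(c, 'in tool',R.inv().apply(c-p)*100)
E
```

```text
[ 0.39534366 -0.03843913  0.62703719] in tool [ 8.07530399  0.01508311 -6.85292921]
```

```bash
python3 - <<'E'
from follow import *
from tool import shift,st
q=get_obs()['q']
follow(q,[(.516,.018,.208),(.58,-.07,.159)])
o,q,p,R=st(False);print(R.apply([0,0,1]),R.apply([0,1,0]))
shift((.516,.018,.208))
E
```

```text
13 [-0.76  0.53  0.15  2.29  1.41  1.11 -1.18] [0.516 0.018 0.208] az -54 el -24 yaz 37 yel -1 cl 0.115 bigH
16 [-0.58  0.67  0.24  2.24  1.67  0.97 -1.3 ] [ 0.58  -0.07   0.159] az -54 el -24 yaz 37 yel -1 cl 0.095 scaleF
[ 0.54453532 -0.73740568 -0.39964254] [ 0.79895438  0.60104531 -0.0204066 ]
shift cm [45.14 13.9  12.3 ] |d| 0.488
```

>>> move_arm(
  gripper=[1,1,1,1,1],
  xyz=[
    [3.7,1.2,1],
    [7.4,2.3,2],
    [11.1,3.5,3],
    [14.8,4.6,4],
    [18.5,5.8,5],
  ],
  twist=[0.025,0.025,0.025,0.025,0.025],
)

```text
t: 14.98
eef_pos: [0.4789, -0.0585, 0.4799]
tool_rot: [0.489, 0.377, 0.747, -0.246]
contact_force: [1.4, 0.6, 0.2]
gripper_width: 0.998
```

>>> move_arm(
  gripper=[1,1,1,1,1],
  xyz=[
    [3.7,1.2,1],
    [7.4,2.3,2],
    [11.1,3.5,3],
    [14.8,4.6,4],
    [18.5,5.8,5],
  ],
  twist=[0,0,0,0,0],
)

```text
t: 15.4
eef_pos: [0.5094, -0.0008, 0.2894]
tool_rot: [0.489, 0.377, 0.747, -0.246]
contact_force: [1.0, 0.6, 0.0]
gripper_width: 1.001
```

```bash
python3 - <<'E'
from tool import *
o,q,p,R=st();print(R.apply([0,0,1]),R.apply([0,1,0]))
shift((.516,.018,.208))
E
```

```text
t15.40 [-0.76  0.33  0.17  2.3   1.36  1.15 -1.  ] [0.508 0.001 0.288] az -54 el -24 yaz 36 yel 0 cl 0.112 scaleH
  f [1.  0.6 0. ] w 1.001
[ 0.5449628  -0.73679118 -0.40019283] [0.80429389 0.59423048 0.00121561]
shift cm [7.91 1.64 2.24] |d| 0.084
```

>>> move_arm(
  gripper=[1,1,1,1,1],
  xyz=[
    [2.6,0.5,0.7],
    [5.2,1.1,1.5],
    [7.9,1.6,2.2],
    [7.9,1.6,2.2],
    [7.9,1.6,2.2],
  ],
  twist=[0,0,0,0,0],
)

```text
t: 15.82
eef_pos: [0.5147, 0.0172, 0.2088]
tool_rot: [0.489, 0.376, 0.747, -0.248]
contact_force: [0.7, -0.4, 0.9]
gripper_width: 1.0
```

```bash
python3 - <<'E'
from tool import *
import cv2
from cam import proj
o,q,p,R=st()
r=read_camera("wrist");cv2.imwrite('pics/d_wrist.png',r['pixels'][:,:,::-1])
for c in ("wrist","scene"):
    print(c,[(round(d["p"],2),np.round(d["centre"],4).tolist()) for d in spot_point("pan_grip",c)])
print('proj axis',[proj(r,(.6095,-.1108,z)).round(0).tolist() for z in (.117,.137,.164)])
G=np.array([.6095,-.1108,.137]);print('grip in tool cm',R.inv().apply(G-p)*100)
E
```

```text
t15.82 [-0.76  0.53  0.14  2.3   1.4   1.12 -1.21] [0.513 0.019 0.207] az -54 el -24 yaz 36 yel -0 cl 0.112 bigH
  f [ 0.7 -0.4  0.9] w 1.0
wrist [(0.89, [0.6081, -0.1132, 0.1432]), (0.72, [0.6091, -0.1114, -0.0002])]
scene [(0.86, [0.2189, -0.3514, 0.1964]), (0.6, [0.6127, -0.1142, 0.1372])]
proj axis [[319.0, 173.0], [319.0, 196.0], [319.0, 229.0]]
grip in tool cm [ 0.22020562  0.03402051 17.46945913]
```

View pics/d_wrist.png

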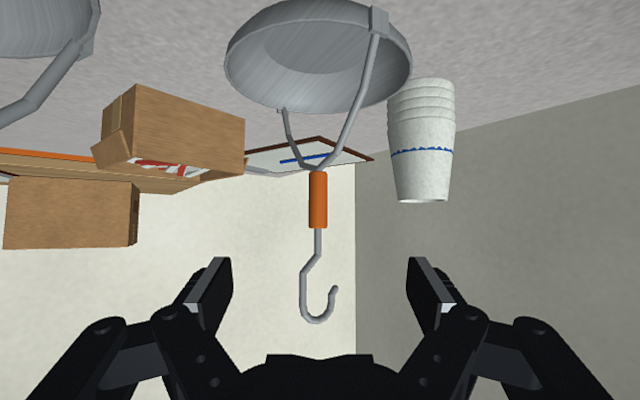

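>>> move_arm(
  gripper=[1,1,1,1,1],
  xyz=[
    [0.1,0,3],
    [0.2,0,6],
    [0.2,0,9],
    [0.2,0,12],
    [0.2,0,12],
  ],
  twist=[0,0,0,0,0],
)

```text
t: 16.38
eef_pos: [0.5798, -0.0769, 0.1608]
tool_rot: [0.489, 0.379, 0.745, -0.25]
contact_force: [0.0, -1.6, 0.3]
gripper_width: 1.0
```

```bash
python3 - <<'E'
from tool import *
import cv2
o,q,p,R=st()
r=read_camera("wrist");cv2.imwrite('pics/e_wrist.png',r['pixels'][:,:,::-1])
G=np.array([.6095,-.1108,.137]);print('grip in tool cm',R.inv().apply(G-p)*100)
E
```

```text
t16.38 [-0.58  0.67  0.24  2.24  1.67  0.98 -1.33] [ 0.579 -0.074  0.159] az -54 el -23 yaz 36 yel -0 cl 0.095 scaleF
  f [ 0.  -1.6  0.3] w 1.0
grip in tool cm [0.40325755 0.41661703 5.06211599]
```

View pics/e_wrist.png

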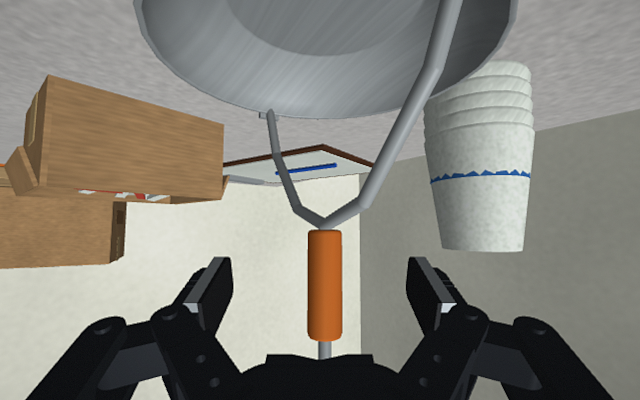

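>>> move_arm(
  gripper=[1,1,0.5,0.3,0.2],
  xyz=[
    [0.2,0.35,-0.3],
    [0.2,0.35,-0.3],
    [0.2,0.35,-0.3],
    [0.2,0.35,-0.3],
    [0.2,0.35,-0.3],
  ],
  twist=[0,0,0,0,0],
  squeeze=50,
)

```text
t: 16.85
eef_pos: [0.5791, -0.0659, 0.1588]
tool_rot: [0.489, 0.376, 0.747, -0.247]
contact_force: [-0.3, -0.7, 0.8]
gripper_width: 0.604
```

```bash
python3 - <<'E'
from tool import *
import cv2
o,q,p,R=st()
r=read_camera("wrist");cv2.imwrite('pics/f_wrist.png',r['pixels'][:,:,::-1])
E
```

```text
t16.85 [-0.59  0.67  0.23  2.24  1.66  0.98 -1.32] [ 0.578 -0.063  0.157] az -54 el -24 yaz 36 yel -0 cl 0.097 scaleF
  f [-0.3 -0.7  0.8] w 0.604
```

View pics/f_wrist.png

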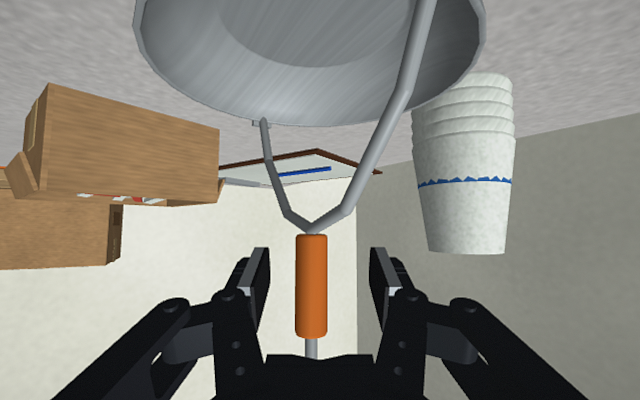

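>>> move_arm(
  gripper=[0.6,0.6,0.6,0.3,0.15],
  xyz=[
    [0,-0.3,0.4],
    [0,-0.3,0.4],
    [0,-0.3,0.4],
    [0,-0.3,0.4],
    [0,-0.3,0.4],
  ],
  twist=[0,0,0,0,0],
  squeeze=50,
)

```text
t: 17.32
eef_pos: [0.5788, -0.0716, 0.1567]
tool_rot: [0.488, 0.377, 0.747, -0.248]
contact_force: [0.3, -0.1, -0.5]
gripper_width: 0.325
```

```bash
python3 - <<'E'
from tool import *
import cv2
o,q,p,R=st()
r=read_camera("wrist");cv2.imwrite('pics/g_wrist.png',r['pixels'][:,:,::-1])
G=np.array([.6095,-.1108,.137]);print('grip in tool cm',R.inv().apply(G-p)*100)
E
```

```text
t17.32 [-0.58  0.68  0.23  2.24  1.67  0.98 -1.33] [ 0.578 -0.068  0.155] az -54 el -24 yaz 36 yel -0 cl 0.096 scaleF
  f [ 0.3 -0.1 -0.5] w 0.325
grip in tool cm [-0.18206428  0.14663625  5.34859091]
```

View pics/g_wrist.png

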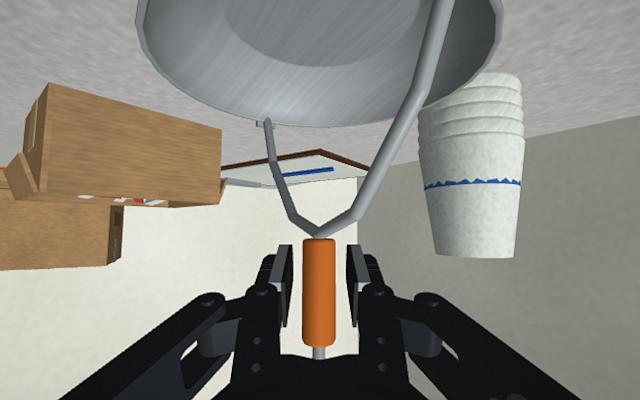

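>>> move_arm(
  gripper=[0,0,0,0,0],
  xyz=[
    [0,0,0],
    [0,0,0],
    [0,0,0],
    [0,0,0],
    [0,0,0],
  ],
  twist=[0,0,0,0,0],
  squeeze=60,
)

```text
t: 17.78
eef_pos: [0.5787, -0.0716, 0.1568]
tool_rot: [0.488, 0.377, 0.747, -0.248]
contact_force: [-2.8, 0.8, 1.3]
gripper_width: 0.164
```

```bash
python3 - <<'E'
from tool import *
o,q,p,R=st()
for c in ("scene","top"):
    for n in ("ring_bar","stand"):
        print(n,c,[(round(d["p"],2),np.round(d["centre"],4).tolist()) for d in spot_point(n,c)])
E
```

```text
t17.78 [-0.58  0.68  0.23  2.24  1.67  0.98 -1.33] [ 0.577 -0.068  0.155] az -54 el -24 yaz 36 yel -0 cl 0.096 scaleF
  f [-2.8  0.8  1.3] w 0.164
ring_bar scene [(0.71, [0.5733, 0.197, 0.3091]), (0.7, [0.764, -0.1206, 0.0043])]
stand scene [(0.79, [0.5727, 0.1967, 0.0018]), (0.69, [0.5715, 0.1937, 0.312])]
ring_bar top [(0.51, [0.5714, 0.1972, 0.3072])]
stand top [(0.67, [0.5728, 0.195, 0.0034])]
```

```bash
python3 - <<'E'
from tool import *
shift((0,0,.06),False);shift((0,0,.01),False);shift((.01,0,0),False);shift((0,.01,0),False)
E
```

```text
shift cm [-5.5  -0.02 -2.4 ] |d| 0.06
shift cm [-0.92 -0.   -0.4 ] |d| 0.01
shift cm [-0.24  0.8   0.54] |d| 0.01
shift cm [ 0.32  0.59 -0.74] |d| 0.01
```

>>> move_arm(
  gripper=[0,0,0,0,0],
  xyz=[
    [-0.5,0,-0.2],
    [-1.4,0,-0.6],
    [-2.8,0,-1.2],
    [-4.2,0,-1.8],
    [-5.5,0,-2.4],
  ],
  twist=[0,0,0,0,0],
)

```text
t: 18.4
eef_pos: [0.5786, -0.071, 0.2165]
tool_rot: [0.487, 0.376, 0.748, -0.247]
contact_force: [0.6, -0.2, -6.3]
gripper_width: 0.168
```

>>> move_arm(
  gripper=[0,0,0],
  xyz=[
    [0,0,0],
    [0,0,0],
    [0,0,0],
  ],
  twist=[0,0,0],
)

```text
t: 18.65
eef_pos: [0.5786, -0.0711, 0.2157]
tool_rot: [0.488, 0.376, 0.748, -0.248]
contact_force: [-0.3, 0.0, -5.6]
gripper_width: 0.164
```

```bash
python3 - <<'E'
from tool import *
import cv2
o,q,p,R=st()
F_=[]
r=read_camera("wrist");cv2.imwrite('pics/h_wrist.png',r['pixels'][:,:,::-1]);F_.append(get_obs()['contact_force'])
r=read_camera("scene");cv2.imwrite('pics/h_scene.png',r['pixels'][:,:,::-1]);F_.append(get_obs()['contact_force'])
for c in ("scene","top"):
    for n in ("pan_crook","pan_grip","pan"):
        print(n,c,[(round(d["p"],2),np.round(d["centre"],4).tolist()) for d in spot_point(n,c)]);F_.append(get_obs()['contact_force'])
print(np.array(F_).round(2), np.mean(F_,0))
E
```

```text
t18.65 [-0.6   0.54  0.25  2.24  1.6   0.98 -1.17] [ 0.577 -0.068  0.214] az -54 el -24 yaz 36 yel -0 cl 0.092 scaleF
  f [-0.3  0.  -5.6] w 0.164
pan_crook scene [(0.97, [0.6106, -0.1095, 0.2884]), (0.86, [0.218, -0.3512, 0.3326]), (0.32, [0.5712, 0.1953, 0.0021])]
pan_grip scene [(0.71, [0.6121, -0.1126, 0.1969]), (0.62, [0.2177, -0.353, 0.2004])]
pan scene [(0.91, [0.2192, -0.3551, 0.0025]), (0.85, [0.6056, -0.113, 0.0592]), (0.8, [0.3427, -0.1028, -0.0008]), (0.3, [0.6091, -0.1095, 0.286])]
pan_crook top [(0.78, [0.6092, -0.1104, 0.2338]), (0.75, [0.2194, -0.3529, 0.3288]), (0.56, [0.3436, -0.1, 0.321])]
pan_grip top [(0.85, [0.6095, -0.1101, 0.1407]), (0.72, [0.2203, -0.3513, 0.2007]), (0.57, [0.3459, -0.1007, 0.1935]), (0.25, [0.6102, -0.1088, 0.0001])]
pan top [(0.69, [0.6104, -0.1099, 0.0009]), (0.68, [0.2196, -0.3499, 0.0024]), (0.66, [0.3435, -0.1026, -0.0008])]
[[ 0.04 -0.49 -5.78]
 [ 0.57 -0.62 -6.41]
 [ 0.23 -0.7  -6.56]
 [-0.52 -0.8  -6.17]
 [ 0.3  -0.35 -6.19]
 [ 0.29 -0.18 -5.71]
 [ 0.21  0.43 -6.41]
 [-0.16 -0.58 -6.54]] [ 0.11949997 -0.41177847 -6.22103915]
```

View pics/h_wrist.png

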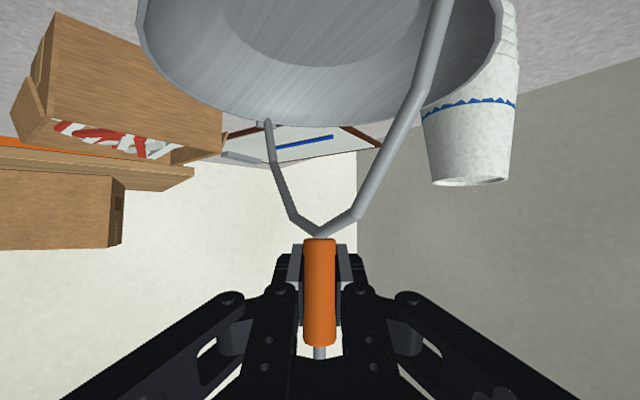

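View pics/h_scene.png

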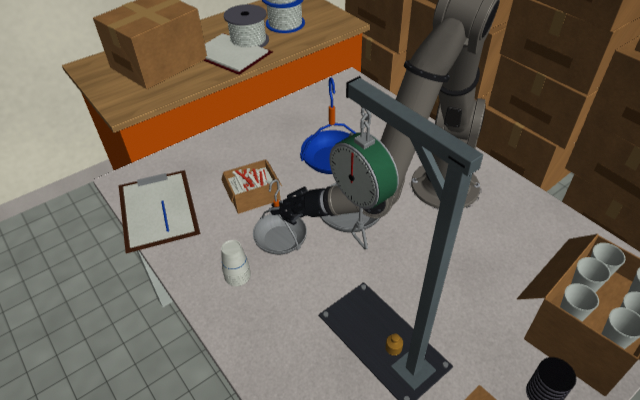

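```bash
python3 - <<'E'
import cv2,numpy as np,pickle
from cam import proj
rt,rs=pickle.load(open('cal.pkl','rb'))
im=cv2.imread('pics/a_scene.png')
x0,y0,s=335,195,8
crop=cv2.resize(im[y0:y0+62,x0:x0+50],None,fx=s,fy=s,interpolation=cv2.INTER_CUBIC)
outs=[crop]
for yaw in (-15,0):
    c=crop.copy();a=np.radians(yaw);ey=np.array([-np.sin(a),np.cos(a),0])
    B=np.array([.5725,.1965,.309])
    P=[B-.024*ey,B+.024*ey,B+.012*ey+[0,0,.051],B-.012*ey+[0,0,.051]]
    uv=np.array([(proj(rs,p)-[x0,y0]+.5)*s for p in P]).astype(int)
    cv2.polylines(c,[uv],True,(0,0,255),1);outs.append(c)
cv2.imwrite('pics/i.png',cv2.resize(np.hstack(outs),None,fx=.66,fy=.66))
E
```

```text
(no output)
```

View pics/i.png

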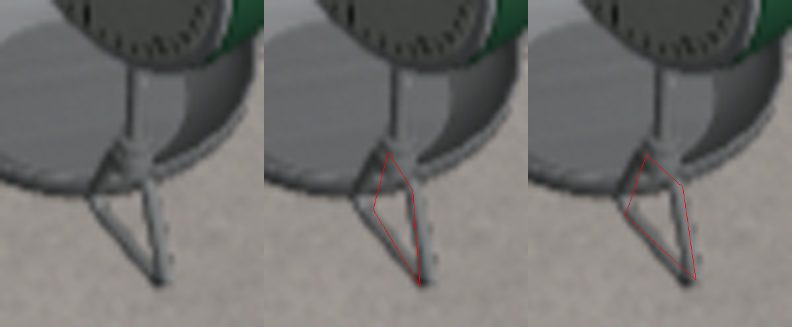

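```bash
python3 - <<'E'
from follow import *
from tool import shift,st
q=get_obs()['q']
q=follow(q,[(.575,-.06,.262),(.488,.2295,.267),(.543,.235,.267),(.543,.235,.236),(.543,.235,.205)])
shift((.575,-.06,.27));
o,_,p,R=st(False);print(R.inv().apply(np.array([-.087,.2895,-.003]))*100)
E
```

```text
2 [-0.63  0.44  0.26  2.23  1.53  1.   -1.03] [ 0.575 -0.06   0.262] az -54 el -24 yaz 36 yel -0 cl 0.080 scaleF
10 [-1.02  0.52  0.04  2.01  1.05  1.41 -0.99] [0.488 0.229 0.267] az -54 el -24 yaz 36 yel -0 cl 0.114 postH
12 [-0.97  0.57  0.07  1.92  1.08  1.38 -0.92] [0.543 0.235 0.267] az -54 el -24 yaz 36 yel -0 cl 0.066 postH
13 [-0.96  0.62  0.07  1.93  1.09  1.35 -0.97] [0.543 0.235 0.236] az -54 el -24 yaz 36 yel -0 cl 0.078 postH
14 [-0.96  0.67  0.07  1.93  1.1   1.32 -1.02] [0.543 0.235 0.205] az -54 el -24 yaz 36 yel -0 cl 0.080 postH
shift cm [-4.44  0.35 -3.2 ] |d| 0.055
[ 11.63630498  10.18352804 -25.97642514]
```

>>> move_arm(
  gripper=[0,0,0,0],
  xyz=[
    [-0.8,0,-0.6],
    [-2,0.1,-1.5],
    [-3.4,0.3,-2.5],
    [-4.5,0.35,-3.3],
  ],
  twist=[0,0,0,0],
)

```text
t: 19.38
eef_pos: [0.5746, -0.0593, 0.272]
tool_rot: [0.488, 0.377, 0.747, -0.248]
contact_force: [0.3, 0.4, -5.6]
gripper_width: 0.163
```

>>> move_arm(
  gripper=[0,0,0,0,0],
  xyz=[
    [0.6,0.5,-1.3],
    [1.6,1.4,-3.6],
    [2.8,2.4,-6.2],
    [4,3.5,-8.9],
    [5.2,4.6,-11.6],
  ],
  twist=[0,0,0,0,0],
)

```text
t: 19.8
eef_pos: [0.5355, 0.071, 0.2699]
tool_rot: [0.488, 0.377, 0.747, -0.248]
contact_force: [1.5, 1.0, -5.4]
gripper_width: 0.165
```

>>> move_arm(
  gripper=[0,0,0,0,0],
  xyz=[
    [1.2,1,-2.6],
    [2.4,2.1,-5.2],
    [3.5,3.1,-7.8],
    [4.4,3.8,-9.8],
    [5,4.4,-11.1],
  ],
  twist=[0,0,0,0,0],
)

```text
t: 20.22
eef_pos: [0.4985, 0.1974, 0.268]
tool_rot: [0.488, 0.376, 0.748, -0.247]
contact_force: [-0.8, 0.3, -5.7]
gripper_width: 0.169
```

```bash
python3 - <<'E'
from tool import *
import cv2
o,q,p,R=st()
r=read_camera("scene");cv2.imwrite('pics/j_scene.png',r['pixels'][:,:,::-1])
im=r['pixels'][:,:,::-1];cv2.imwrite('pics/j_crop.png',cv2.resize(im[130:290,280:440],None,fx=3.7,fy=3.7,interpolation=cv2.INTER_CUBIC))
r=read_camera("top");im=r['pixels'][:,:,::-1];cv2.imwrite('pics/j_top.png',im)
for c in ("scene","top"):
    for n in ("pan_crook","ring_bar"):
        print(n,c,[(round(d["p"],2),np.round(d["centre"],4).tolist()) for d in spot_point(n,c)])
print('crook est',p+[.031,-.0395,.0757])
E
```

```text
t20.22 [-0.98  0.5   0.06  2.05  1.08  1.36 -0.99] [0.498 0.198 0.267] az -54 el -24 yaz 37 yel -0 cl 0.122 postH
  f [-0.8  0.3 -5.7] w 0.169
pan_crook scene [(0.78, [0.2196, -0.3508, 0.3306])]
ring_bar scene []
pan_crook top [(0.95, [0.3425, -0.1013, 0.3213]), (0.86, [0.5277, 0.158, 0.3459])]
ring_bar top [(0.7, [0.574, 0.1976, 0.0043]), (0.39, [0.5735, 0.1955, 0.3066])]
crook est [0.52953615 0.15791908 0.34365795]
```

View pics/j_crop.png

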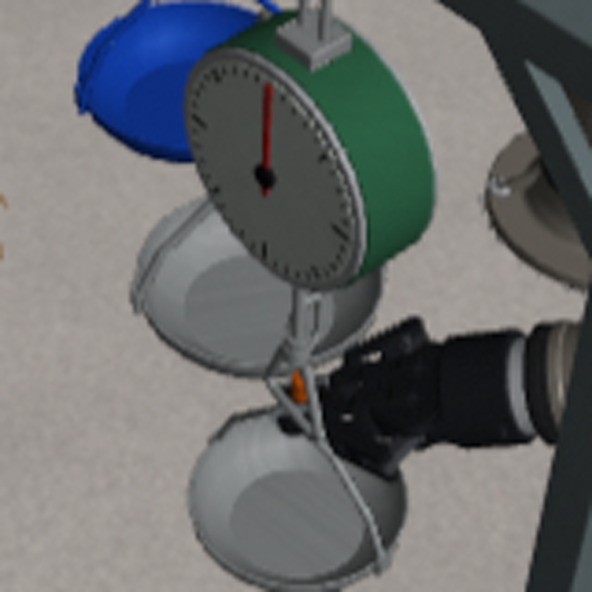

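>>> move_arm(
  gripper=[0,0,0,0],
  xyz=[
    [0.5,0.5,-1.1],
    [1.1,1,-2.4],
    [1.5,1.4,-3.3],
    [1.5,1.4,-3.3],
  ],
  twist=[0,0,0,0],
)

```text
t: 20.85
eef_pos: [0.4886, 0.2358, 0.2673]
tool_rot: [0.488, 0.375, 0.749, -0.246]
contact_force: [-0.2, 1.3, -5.7]
gripper_width: 0.162
```

```bash
cat > ov.py <<'E'
from tool import *
import cv2
from cam import proj
OFF=np.array([.031,-.0395,.0757])
def hookpts(C,yaw):
    a=np.radians(yaw);ex=np.array([np.cos(a),np.sin(a),0]);ez=np.array([0,0,1.])
    # pan frame x,z of wire centre line relative to crook (z 232.5)
    pts=[(0,164),(0,186),(-13.5,205)]+[( -13.5+ 0,222)]
    th=np.linspace(np.pi,0,12);pts+=[(0+15*np.cos(t),224+15*np.sin(t)) for t in th]+[(15,215)]
    return np.array([C+ex*x/1000+ez*(z-232.5)/1000 for x,z in pts])
def loop(B,yaw):
    a=np.radians(yaw);ey=np.array([-np.sin(a),np.cos(a),0])
    return np.array([B-.024*ey,B+.024*ey,B+.012*ey+[0,0,.051],B-.012*ey+[0,0,.051]])
def overlay(name,B=(.574,.1955,.310),lyaw=-7,pyaw=5.6,x0=320,y0=185,w=90,h=90,s=6):
    o,q,p,R=st();r=read_camera("scene");im=r['pixels'][:,:,::-1]
    c=cv2.resize(im[y0:y0+h,x0:x0+w],None,fx=s,fy=s,interpolation=cv2.INTER_CUBIC);d=c.copy()
    C=p+OFF;f=lambda P:np.array([(proj(r,x)-[x0,y0]+.5)*s for x in P]).astype(int)
    cv2.polylines(d,[f(loop(np.array(B),lyaw))],True,(0,0,255),1)
    cv2.polylines(d,[f(hookpts(C,pyaw))],False,(255,255,0),1)
    out=np.hstack([c,d]);k=800/out.shape[1];cv2.imwrite(name,cv2.resize(out,None,fx=k,fy=k,interpolation=cv2.INTER_AREA) if k<1 else out)
    print('crook',C.round(4),'minus bar',((C-np.array(B))*1000).round(1))
E
python3 -c "
from ov import *
overlay('pics/k.png')"
```

```text
t20.85 [-1.02  0.53  0.04  2.    1.04  1.41 -0.98] [0.488 0.236 0.267] az -53 el -24 yaz 37 yel -0 cl 0.112 postH
  f [-0.2  1.3 -5.7] w 0.162
crook [0.5196 0.1963 0.343 ] minus bar [-54.4   0.8  33. ]
```

View pics/k.png

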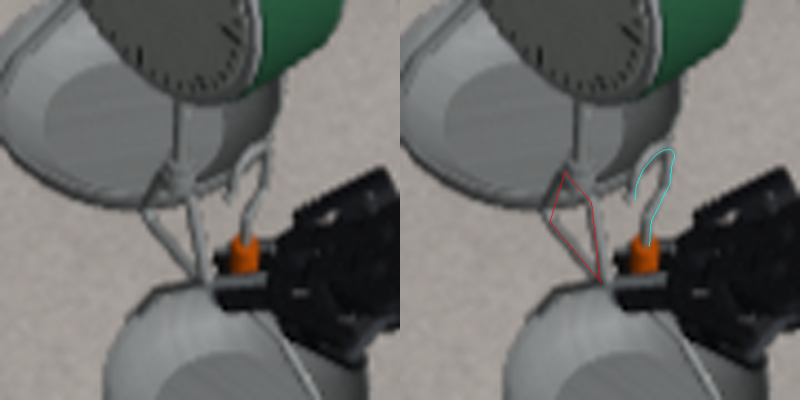

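>>> move_arm(
  gripper=[0,0,0,0],
  xyz=[
    [-0.1,0.7,0.5],
    [-0.3,1.5,1],
    [-0.5,2.2,1.5],
    [-0.5,2.2,1.5],
  ],
  twist=[0,0,0,0],
)

```text
t: 21.23
eef_pos: [0.5185, 0.2307, 0.2668]
tool_rot: [0.489, 0.378, 0.746, -0.248]
contact_force: [-0.3, -1.0, -5.8]
gripper_width: 0.165
```

```bash
python3 -c "
from ov import *
overlay('pics/l.png')"
```

```text
t21.23 [-0.99  0.55  0.06  1.96  1.07  1.39 -0.95] [0.518 0.231 0.266] az -54 el -23 yaz 36 yel -0 cl 0.088 postH
  f [-0.3 -1.  -5.8] w 0.165
crook [0.5495 0.1912 0.3425] minus bar [-24.5  -4.3  32.5]
```

View pics/l.png

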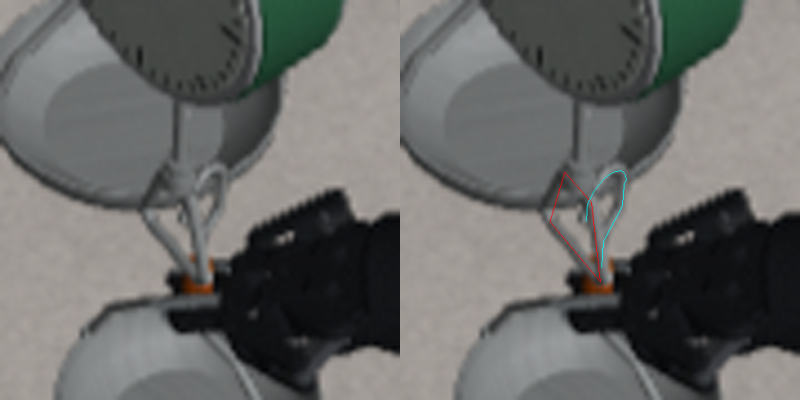

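>>> move_arm(
  gripper=[0,0,0,0,0],
  xyz=[
    [-0.1,0.6,0.2],
    [-0.2,1.2,0.5],
    [-0.3,1.7,0.8],
    [-0.3,2.1,1],
    [-0.3,2.1,1],
  ],
  twist=[0,0,0,0,0],
)

```text
t: 21.7
eef_pos: [0.5402, 0.2362, 0.265]
tool_rot: [0.489, 0.377, 0.747, -0.248]
contact_force: [0.2, 0.2, -6.4]
gripper_width: 0.167
```

```bash
python3 -c "
from ov import *
overlay('pics/m.png')
print(get_obs()['eef_pos'])"
```

```text
t21.70 [-0.97  0.57  0.07  1.92  1.08  1.38 -0.93] [0.54  0.237 0.265] az -54 el -24 yaz 36 yel -0 cl 0.068 postH
  f [ 0.2  0.2 -6.4] w 0.167
crook [0.5712 0.1967 0.3407] minus bar [-2.8  1.2 30.7]
[0.53957428 0.23609835 0.2648628 ]
```

View pics/m.png

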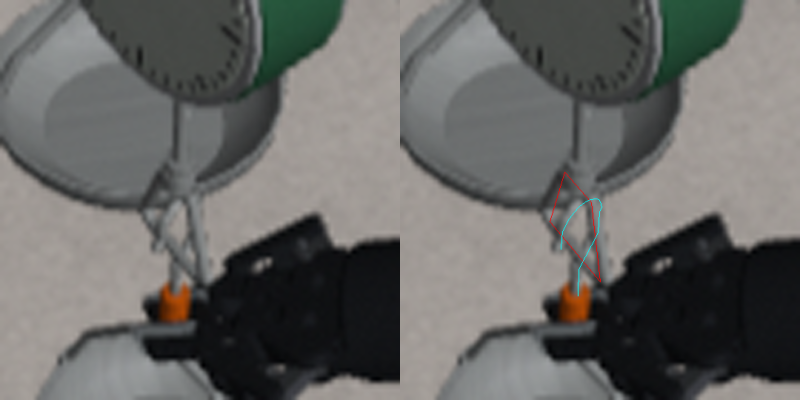

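>>> move_arm(
  gripper=[0,0,0,0,0],
  xyz=[
    [0.5,0.1,0.2],
    [1.2,0.1,0.5],
    [1.9,0.1,0.9],
    [2.4,0.1,1.1],
    [2.5,0.1,1.2],
  ],
  twist=[0,0,0,0,0],
)

```text
t: 22.17
eef_pos: [0.54, 0.2359, 0.2356]
tool_rot: [0.488, 0.376, 0.748, -0.249]
contact_force: [0.4, 0.4, -6.0]
gripper_width: 0.164
```

```bash
python3 -c "
from ov import *
overlay('pics/n.png')
for i in range(3): read_camera('top');o=get_obs();print(o['eef_pos'].round(4),o['contact_force'].round(2))"
```

```text
t22.17 [-0.97  0.62  0.07  1.93  1.09  1.35 -0.97] [0.539 0.237 0.235] az -54 el -24 yaz 36 yel -0 cl 0.08 postH
  f [ 0.4  0.4 -6. ] w 0.164
crook [0.571  0.1964 0.3113] minus bar [-3.   0.9  1.3]
[0.5404 0.2358 0.2367] [ 0.01  0.08 -6.92]
[0.5405 0.2359 0.2371] [-0.57  0.35 -6.12]
[0.5407 0.236  0.2374] [-0.4  -0.35 -6.61]
```

View pics/n.png

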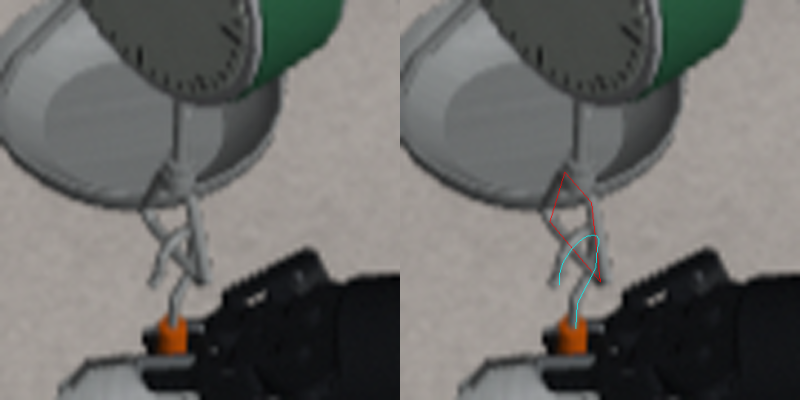

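>>> move_arm(
  gripper=[0,0,0,0,0],
  xyz=[
    [0.3,0,0.1],
    [0.7,0,0.3],
    [1.1,0,0.5],
    [1.5,0,0.7],
    [1.8,0,0.8],
  ],
  twist=[0,0,0,0,0],
)

```text
t: 22.78
eef_pos: [0.5408, 0.2355, 0.2175]
tool_rot: [0.489, 0.377, 0.747, -0.248]
contact_force: [0.5, 0.7, -2.1]
gripper_width: 0.167
```

```bash
cat > force.py <<'E'
from ov import *
def force(n=6,name=None):
    if name: overlay(name)
    A=[]
    for i in range(n): read_camera('scene');o=get_obs();A.append(np.r_[o['eef_pos']*1000,o['contact_force'],o['torque']])
    A=np.array(A);print('eef mm',A[0,:3].round(1),A[-1,:3].round(1),'F',A[:,3:6].mean(0).round(2),'sd',A[:,3:6].std(0).round(2),'M',A[:,6:].mean(0).round(2),'t',round(o['t'],2))
E
python3 -c "
from force import *
force(6,'pics/o.png')"
```

```text
t22.78 [-0.97  0.65  0.07  1.93  1.09  1.34 -1.  ] [0.54  0.237 0.217] az -54 el -24 yaz 36 yel -0 cl 0.087 postH
  f [ 0.5  0.7 -2.1] w 0.167
crook [0.5718 0.196  0.2932] minus bar [ -2.2   0.5 -16.8]
eef mm [540.6 235.7 217.3] [540.7 235.9 217.9] F [ 0.05  0.26 -2.06] sd [0.31 0.45 0.38] M [1.07 0.75 0.  ] t 23.13
```

View pics/o.png

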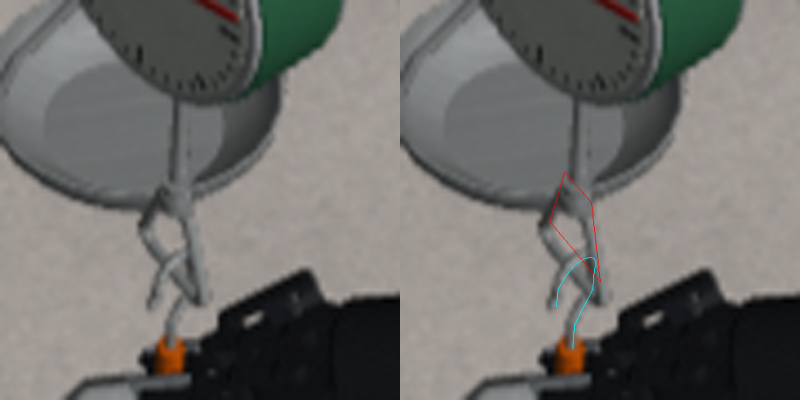

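>>> move_arm(
  gripper=[0,0,0,0],
  xyz=[
    [0.2,0,0.1],
    [0.4,0,0.15],
    [0.6,0,0.25],
    [0.6,0,0.25],
  ],
  twist=[0,0,0,0],
)

```text
t: 23.47
eef_pos: [0.5405, 0.2358, 0.2108]
tool_rot: [0.488, 0.376, 0.747, -0.248]
contact_force: [-1.0, -0.5, -0.4]
gripper_width: 0.166
```

```bash
python3 -c "
from force import *
force(12,'pics/p.png')"
```

```text
t23.47 [-0.97  0.66  0.07  1.93  1.1   1.33 -1.01] [0.54  0.237 0.21 ] az -54 el -24 yaz 36 yel -0 cl 0.083 postH
  f [-1.  -0.5 -0.4] w 0.166
crook [0.5715 0.1963 0.2865] minus bar [ -2.5   0.8 -23.5]
eef mm [540.6 235.8 211.1] [540.5 235.9 211.1] F [ 0.14 -0.03 -0.23] sd [0.59 0.45 0.58] M [0.83 0.57 0.01] t 24.12
```

>>> move_arm(
  gripper=[0,0,0],
  xyz=[
    [0.05,0,0.02],
    [0.1,0,0.04],
    [0.1,0,0.04],
  ],
  twist=[0,0,0],
  squeeze=30,
)

```text
t: 24.37
eef_pos: [0.5405, 0.2359, 0.2099]
tool_rot: [0.488, 0.377, 0.747, -0.248]
contact_force: [0.4, 0.8, -0.2]
gripper_width: 0.165
```

```bash
python3 -c "
from force import *
force(20,'pics/q.png')
r=read_camera('scene');im=r['pixels'][:,:,::-1];cv2.imwrite('pics/q_scene.png',cv2.resize(im[60:300,250:450],None,fx=2.5,fy=2.5,interpolation=cv2.INTER_CUBIC))"
```

```text
t24.37 [-0.97  0.66  0.07  1.93  1.1   1.33 -1.02] [0.54  0.237 0.209] az -54 el -24 yaz 36 yel -0 cl 0.083 postH
  f [ 0.4  0.8 -0.2] w 0.165
crook [0.5715 0.1964 0.2856] minus bar [ -2.5   0.9 -24.4]
eef mm [540.5 235.9 210. ] [540.5 235.9 210. ] F [0.01 0.1  0.15] sd [0.42 0.55 0.54] M [ 0.78  0.53 -0.  ] t 25.42
```

View pics/q_scene.png

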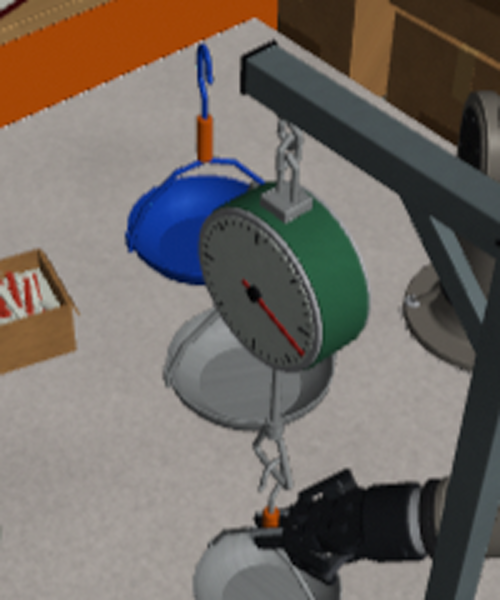

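View pics/q.png

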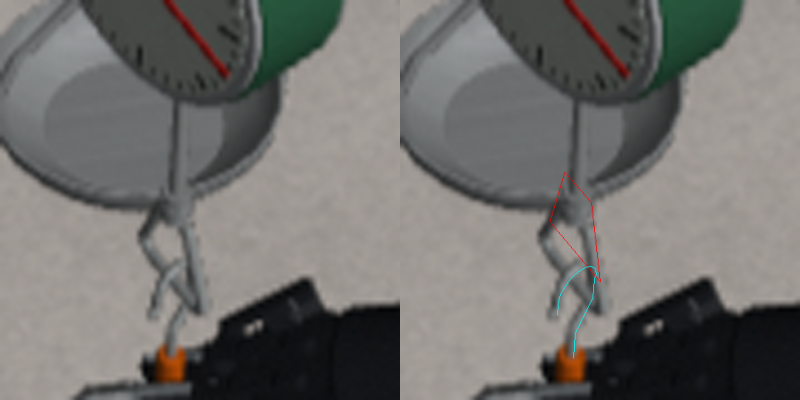

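```bash
python3 - <<'E'
from cam import proj
import pickle,numpy as np
rt,rs=pickle.load(open('cal.pkl','rb'))
for z in (.457,.40,.361,.336,.31,.285): print(z,((proj(rs,(.574,.1955,z))-[320,185]+.5)*4.44).round(1))
for d in ((.004,0),(0,.004)): print(d,((proj(rs,(.574+d[0],.1955+d[1],.285))-proj(rs,(.574,.1955,.285)))*4.44).round(1))
E
python3 - <<'E'
import cv2,numpy as np
a=cv2.imread('pics/a_scene.png')[150:262,335:385];
import sys
sys.path.insert(0,'.')
from station import read_camera
b=read_camera('scene')['pixels'][:,:,::-1][150:262,335:385]
o=np.hstack([cv2.resize(x,None,fx=5,fy=5,interpolation=cv2.INTER_CUBIC) for x in (a,b)])
cv2.imwrite('pics/r.png',o)
E
```

```text
0.457 [184.8  54.7]
0.4 [180.6 135.3]
0.361 [177.9 187.2]
0.336 [176.2 219.1]
0.31 [174.6 251.4]
0.285 [173.  281.4]
(0.004, 0) [-5.7  3.6]
(0, 0.004) [4.9 4.5]
```

View pics/r.png

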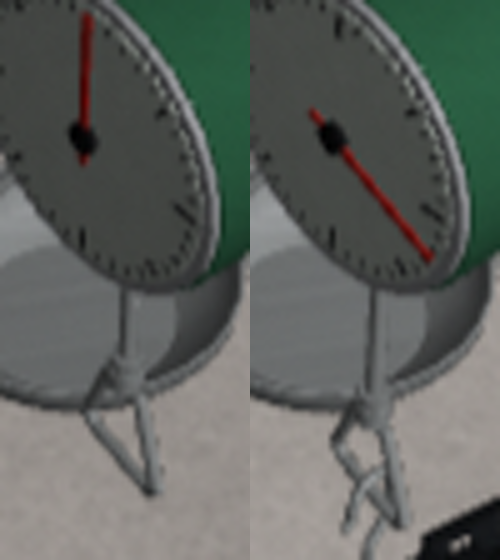

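>>> move_arm(
  gripper=[0.17,0.18,0.2,0.23,0.27],
  xyz=[
    [0,0,0],
    [0,0,0],
    [0,0,0],
    [0,0,0],
    [0,0,0],
  ],
  twist=[0,0,0,0,0],
  squeeze=20,
)

```text
t: 25.93
eef_pos: [0.5405, 0.2359, 0.21]
tool_rot: [0.488, 0.377, 0.747, -0.248]
contact_force: [0.7, -0.0, -0.3]
gripper_width: 0.271
```

```bash
cat > look.py <<'E'
import cv2,numpy as np,sys
from station import *
r=read_camera('scene')['pixels'][:,:,::-1];w=read_camera('wrist')['pixels'][:,:,::-1]
cv2.imwrite('pics/%s_w.png'%sys.argv[1],w);cv2.imwrite('pics/%s_s.png'%sys.argv[1],cv2.resize(r[100:300,280:440],None,fx=3,fy=3,interpolation=cv2.INTER_CUBIC))
o=get_obs();print(o['t'],o['eef_pos'].round(4),o['contact_force'].round(2),o['gripper_width'])
E
python3 look.py s
```

```text
26.0333 [0.5405 0.2359 0.21  ] [-0.01  0.06 -0.49] 0.2689315762012913
```

View pics/s_w.png

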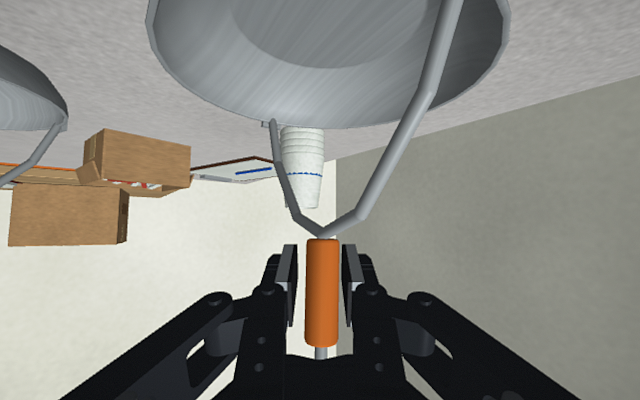

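View pics/s_s.png

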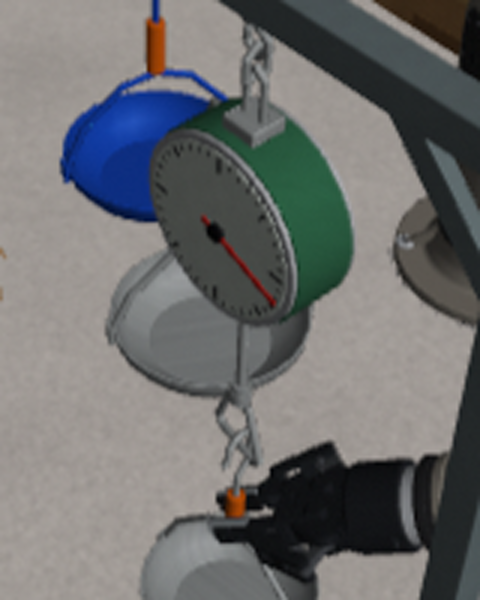

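>>> move_arm(
  gripper=[0.4,0.6,0.8,0.9,0.9],
  xyz=[
    [0,0,0],
    [0,0,0],
    [0,0,0],
    [0,0,0],
    [0,0,0],
  ],
  twist=[0,0,0,0,0],
)

```text
t: 26.45
eef_pos: [0.5405, 0.2359, 0.21]
tool_rot: [0.488, 0.377, 0.747, -0.248]
contact_force: [-0.4, -0.2, 0.4]
gripper_width: 0.898
```

```bash
python3 look.py u; python3 - <<'E'
from follow import *
q=get_obs()['q'];p,R,_=fkj(q)
for d in (.06,.12,.2): qq=follow(q,[p-R[:,2]*d])
E
```

```text
26.55 [0.5405 0.236  0.21  ] [-0.45  0.06  0.57] 0.9009889654848026
2 [-1.03  0.64  0.03  1.9   1.03  1.42 -0.99] [0.507 0.281 0.233] az -54 el -24 yaz 36 yel -0 cl 0.082 postH
3 [-1.1   0.62  0.01  1.85  0.97  1.51 -0.97] [0.475 0.326 0.257] az -54 el -24 yaz 36 yel -0 cl 0.083 postH
5 [-1.18  0.61 -0.02  1.76  0.9   1.63 -0.94] [0.431 0.385 0.289] az -54 el -24 yaz 36 yel -0 cl 0.096 postH
```

View pics/u_w.png

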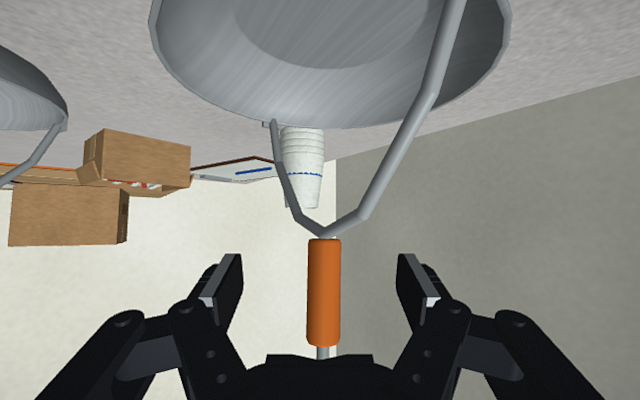

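>>> move_arm(
  gripper=[0.9,0.9,0.9,0.9,0.9],
  xyz=[
    [0,0,-1.5],
    [0,0,-4],
    [0,0,-7],
    [0,0,-10.5],
    [0,0,-14],
  ],
  twist=[0,0,0,0,0],
)

```text
t: 26.97
eef_pos: [0.4629, 0.3407, 0.267]
tool_rot: [0.488, 0.377, 0.747, -0.248]
contact_force: [0.6, 0.5, -0.0]
gripper_width: 0.9
```

```bash
python3 look.py v
```

```text
27.0667 [0.4608 0.3467 0.2675] [ 0.19  0.22 -1.02] 0.8964825147706031
```

View pics/v_w.png

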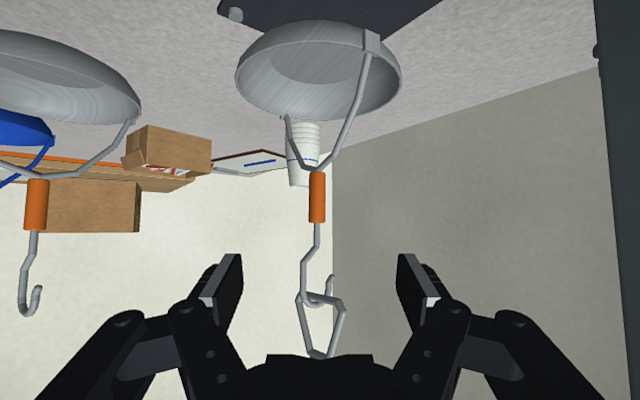

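View pics/v_s.png

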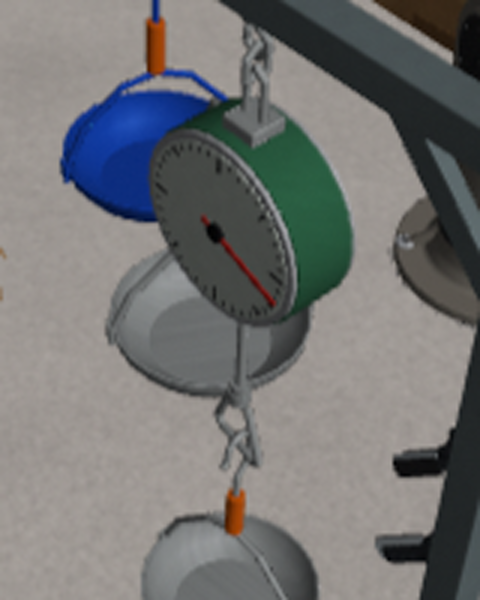

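>>> move_arm(
  gripper=[0.9,0.9,0.9,0.9,0.9],
  xyz=[
    [0,0,-1],
    [0,0,-2],
    [0,0,-2],
    [0,0,-2],
    [0,0,-2],
  ],
  twist=[0,0,0,0,0],
)

```text
t: 27.48
eef_pos: [0.4539, 0.3533, 0.2739]
tool_rot: [0.488, 0.377, 0.747, -0.249]
contact_force: [0.2, 0.1, 0.9]
gripper_width: 0.902
```

```bash
python3 - <<'E'
from station import *
import cv2,numpy as np
P=[]
for i in range(8):
    r=read_camera('scene');P.append(r['pixels'].astype(int))
for i in range(1,8): 
    d=np.abs(P[i]-P[0]).max(2)[90:300,280:400];print(i,d.max(),(d>40).sum())
w=read_camera('wrist');W=w['pixels']
for n in ("pan_crook","ring_bar","pan"): print(n,[(round(d["p"],2),np.round(d["centre"],4).tolist()) for d in spot_point(n,"wrist")][:3])
cv2.imwrite('pics/w_s.png',P[-1].astype(np.uint8)[:,:,::-1]);cv2.imwrite('pics/w_w.png',W[:,:,::-1]);print(get_obs()['t'])
E
```

```text
1 23 0
2 29 0
3 47 2
4 44 1
5 43 3
6 49 5
7 48 4
pan_crook [(0.86, [0.569, 0.2006, 0.2891]), (0.74, [0.3421, -0.1037, 0.3167])]
ring_bar [(0.55, [0.5701, 0.1987, 0.2878])]
pan [(0.96, [0.571, 0.1954, 0.0523]), (0.87, [0.339, -0.1009, 0.0004])]
28.0833
```

View pics/w_s.png

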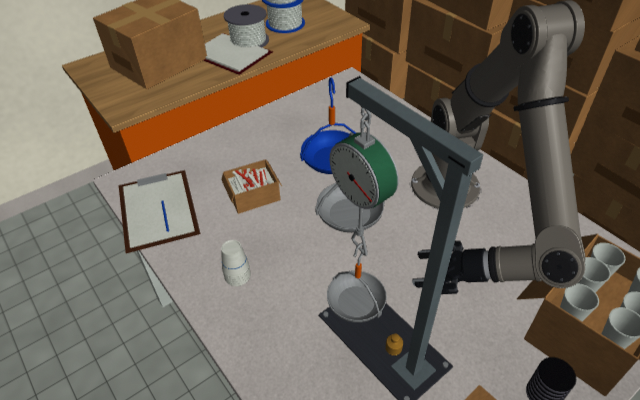

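>>> move_arm(
  gripper=[0.9,0.9,0.9,0.9,0.9],
  xyz=[
    [0,0,0],
    [0,0,0],
    [0,0,0],
    [0,0,0],
    [0,0,0],
  ],
  twist=[0,0,0,0,0],
)

```text
t: 28.5
eef_pos: [0.4536, 0.3541, 0.274]
tool_rot: [0.488, 0.377, 0.747, -0.248]
contact_force: [0.1, -0.0, 0.4]
gripper_width: 0.903
```

```bash
python3 - <<'E'
from station import *
import cv2,numpy as np
def patch(im,y0,y1,x0,x1): return cv2.cvtColor(im[y0:y1,x0:x1],cv2.COLOR_RGB2GRAY).astype(np.float32)
ref=None
for i in range(30):
    im=read_camera('scene')['pixels']
    a=[patch(im,265,320,325,390),patch(im,140,205,332,385),patch(im,90,140,120,260)]
    if ref is None: ref=a;continue
    if i%3==0: print(round(get_obs()['t'],2),[np.round(cv2.phaseCorrelate(r,b)[0],3).tolist() for r,b in zip(ref,a)])
print(get_obs()['contact_force'],get_obs()['joint_vel'].round(4))
E
```

```text
28.7 [[0.096, -0.11], [0.008, 0.009], [-0.01, 0.01]]
28.85 [[0.181, -0.264], [-0.008, 0.022], [-0.054, 0.033]]
29.0 [[0.237, -0.336], [0.009, 0.013], [-0.027, 0.036]]
29.15 [[0.23, -0.322], [0.009, -0.006], [0.002, 0.036]]
29.3 [[0.084, -0.147], [0.018, -0.009], [-0.006, 0.004]]
29.45 [[0.007, -0.099], [0.007, -0.009], [0.011, 0.026]]
29.6 [[-0.006, -0.005], [0.015, 0.004], [-0.049, 0.057]]
29.75 [[0.11, -0.098], [-0.007, 0.003], [-0.03, 0.064]]
29.9 [[0.221, -0.2], [0.015, -0.011], [-0.03, 0.047]]
[-0.12490058  0.55480779  0.69299187] [ 0.001  -0.0002 -0.0024  0.0007  0.0004 -0.     -0.0011]
```

```bash
python3 - <<'E'
from station import *
import cv2,numpy as np
def patch(im,y0,y1,x0,x1): return cv2.cvtColor(im[y0:y1,x0:x1],cv2.COLOR_RGB2GRAY).astype(np.float32)
ref=None;L=[]
for i in range(160):
    im=read_camera('scene')['pixels'];b=patch(im,265,320,325,390)
    if ref is None: ref=b
    L.append(cv2.phaseCorrelate(ref,b)[0])
L=np.array(L)
for k in range(0,160,40): print(k,np.ptp(L[k:k+40],axis=0).round(3))
cv2.imwrite('pics/z.png',cv2.resize(im[100:340,280:460,::-1],None,fx=2.4,fy=2.4,interpolation=cv2.INTER_CUBIC));print(get_obs()['t'])
E
```

```text
0 [0.351 0.268]
40 [0.345 0.195]
80 [0.331 0.168]
120 [0.328 0.128]
38.0
```

View pics/z.png

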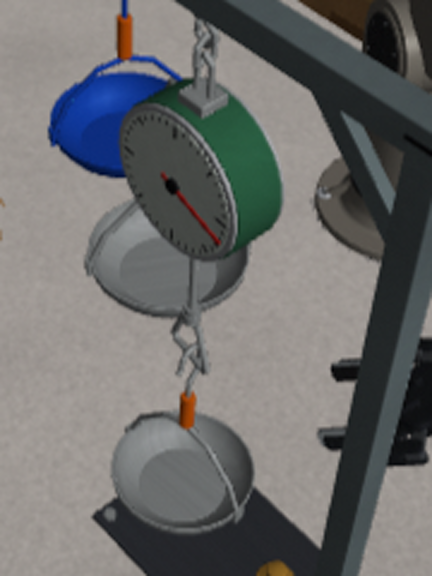

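The pan hangs level on the lower bar. The leftover swing is about ±0.4 mm and the pointer is steady, so I'm handing in.

```bash
python3 -c "
from station import *
print(hand_in())"
```

```text
the job is handed in; nothing more can be done
None
```

The small grey pan is hanging by its hook from the lower bar of the loop below the scale. I handed the job in at about 38 s; `hand_in` gives no verdict.

**How it was done:**
- The tool pointed straight down at the start, and the hook above the sleeve would have run into the gripper body that way. I tilted the tool by pushing it against its reach limits until it was about 24° below horizontal.
- I gripped the orange sleeve and lifted. The force reading gave the pan's weight as about 6.2 N.
- I passed the hook through the loop and lowered it in small steps until the gripper carried almost nothing (0.15 ± 0.12 N). Then I eased the jaws open and backed away.

**Last checks:**
- **Pointer:** it stayed where it was, at roughly a third of a turn, before and after I let go. That fits the 25 mm of spring travel expected from the pan's weight.
- **Pan:** it hangs level, with the hook over the bar and the gripper clear of it. The network put the pan's underside 52 mm above the table.
- **Bystanders:** the carton, cups and check weight look unmoved in the pictures; I did not measure their positions again.
- **Not perfect:** a slow swing of about ±0.4 mm remained, and 8 s of waiting hardly reduced it. The zero of the force sensor is only known to about 0.2 N, so the balance at release could be off by about 1 mm of spring travel.

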